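Sift the clamp hardware

ROBOT

A 6-joint arm with a two-finger parallel gripper is mounted at the origin on the work surface. World frame = base frame: x ahead of the robot, y to its left, z up, the work surface at z = 0. Lengths are in m, angles in rad, forces in N, time in s.
With the tool pointing down it reaches from about 0.425 to 0.95 m from the base axis. Payload 3.5 kg.
Tool frame: the origin (TCP) lies on the centre line of the jaws, within the pads' length; the fingertips stand 11 mm ahead of it and the grasp point (between the pads) lies 8 mm behind it; x points along the fingers, y is the direction in which the jaws open and shut, and the axes are right-handed (so a half turn about x gives the same grasp; the last joint's range is limited). The gripper opens to 85 mm and grips with 20 to 120 N. Pads are 22 mm wide; open, the fingers measure 114 mm over their backs; the gripper's body (76 mm by 85 mm) begins 54 mm behind the grasp point. The pads swing forward as they close: fully open they stand 13 mm farther back than shut.
Start: joints at [-1.387, 0.286, 1.577, -0, 1.279, -0.15], TCP at [0.221, -0.638, 0.242] pointing down, gripper open.
Joint ranges: [-2.77, 2.77], [-0.9, 2.22], [0.21, 2.48], [-1.53, 4.67], [0.24, 2.81], [-2.84, 2.84]. Speed limits (rad/s): [2.79, 2.79, 3.14, 3.14, 3.14, 3.14].

INTERFACE

Orientations are given as a unit quaternion [x, y, z, w].
In Python, from plant import ctrl gives the robot as it stands. The module is installed in compiled form; this text tells all that it offers.
- The arm moves only by the tool drive_tool, never from a script. Its argument "series" is a list of rows, each a list of 2 entries, a list of its own where there are three numbers: the shift along the tool's x, y, z in units of 50 mm (1.0 is 50 mm), then the turn, a rotation vector about the tool's x, y, z in degrees. A call has 1 to 5 rows; each row shifts and turns the pose as measured when the row begins, along the tool's axes as they then stand; what a row does not reach is not made up. A row lasts 1/10 s, in which the tool goes at most 50 mm and 8.59 degrees, less where a joint would pass 70% of its speed; a pose out of reach is approached as far as the arm can. A call is refused whole if a number of a shift passes 1 or a number of a turn 8.59, either way. A call with a gripper value outside its range is refused whole. "grip" is the gripper's target within -1 to 1 (fully open at 1, half-way at 0, shut at -1), set as the call begins (left out, the last holds). The fingers move at their own pace and stop on an object; "newtons" is the grip in N (left out, the last holds). Time passes only in rows, so rows that do not move let the fingers close. It gives the time, the measured TCP pose, the force and the opening at its end, in the units of the state.
- ctrl.get_state(): the state, without advancing time (a new reading comes with each control period).
- ctrl.read_camera(name): name is "side" or "top" or "wrist"; returns a dict with "img" (400x640x3 uint8, red, green, blue), "camera_matrix" (3x3 intrinsics, pixels), "R" (3x3) and "t" (3): a world point X has camera coordinates R X + t. Camera axes: x right, y down, z forward; pixel columns grow to the right and rows downward; lengths in m; the calibration is good to about 2 mm. A picture is of the moment at which its call begins. There is no depth.
- ctrl.sign_off(): hands the job in, once; it reports no verdict.
The state is a dict: "time": time; "qpos": joint angles; "dq": joint speeds; "joint_efforts": joint torques, N m; "eef_pos": TCP position; "tcp_rot": TCP orientation; "contact_force": force on the tool from outside, world axes, zero at the start; "wrist_torque": the same for the moment, N m; "opening": opening from 0.0 (shut) to 1.0 (fully open).
Only numpy, scipy, OpenCV 4.12 (cv2) and the standard library are available. Lean on these libraries where they do the work, as an engineer would, in place of code of your own. Each camera call takes 0.05 s, during which the arm holds its last target.

TASK

Switch the desk lamp on, put every loose part from the felt mat into the sieve, then lift the sieve and, with the lamp still on, shake it side to side over the catch tray until all the small nuts and spacers have dropped through the slots into the tray and only the large knobs and feet are left in it. Keep the sieve roughly level and never put a small part into the tray by hand: one that misses goes through the sieve again. Finally stand the sieve back on its cork pad with the large parts in it, switch the lamp off, and leave the computer mouse and the tape roll where they are.

Things in the scene. Friction and masses are not known exactly. Their poses are not given: they have to be found in the camera images.
- sieve_handle (a point): middle of the loose sieve's black rubber-covered handle bar, which bridges the open box across its middle along its x: 92 mm long, 16 mm wide (y), 22 mm tall. The point is over the box's centre, 62 mm above its underside; it hangs level when gripped there across the 16 mm. Parts up to 47 mm tall can slide below the bar
- sieve_landing (a point): centre of the top of the sieve's solid floor half (y from -96 to +10 mm of the handle). The sieve is an aluminium box open at the top, 100 mm (x) by 200 mm (y) outside, walls 4 mm thick and 36 mm high, floor 4 mm thick, about 0.45 kg. Its surfaces are smooth (friction on the parts about 0.3): quick strokes along y make parts slide
- sieve_slots (a point): centre of the top of the sieve's slotted floor half. Three slots run right across in x, each 22 mm wide, at y = 10 to 32, 42 to 64 and 74 to 96 mm from the handle, with bars 10 mm wide between. Small parts drop through, large ones cannot. Same axes as the handle
- rest: fixed cork pad on which the sieve stands at the start, 130 mm (x) by 230 mm (y), 4 mm thick; origin at the centre of its underside on the desk
- tray: fixed grey plastic catch tray, open at the top, 150 mm (x) by 220 mm (y) outside, 45 mm high, walls and floor 5 mm; origin at the centre of its underside on the desk
- mat: fixed grey felt mat, 190 mm (x) by 210 mm (y), 3 mm thick, on which the loose parts lie at the start, 50 mm or more apart centre to centre; origin at the centre of its underside
- switch_box: fixed grey box of the desk lamp's switch, 90 mm (x) by 70 mm (y) by 30 mm high; origin at the centre of its underside. The toggle is hinged at the middle of its top, 30 mm up, about the box's y axis
- toggle (a joint): lamp toggle angle in rad: 0 is off (leaning 0.5 rad to the box's -x, towards the robot), 1.0 is on (leaning 0.5 rad to the box's +x, away from the robot). It is over-centre: pushed past upright (0.5) it falls to the other end by itself, and light (under 2 N at the tip)
- toggle_tip (a point): centre of the black ball, 24 mm in diameter, at the end of the toggle: 60 mm from the hinge along a 10 mm steel stem
- small1_c (a point): hexagonal steel nut, 17 mm across, 10 mm tall, lying flat; the point is its centre. May be absent
- small2_c (a point): hexagonal steel nut, 17 mm across, 10 mm tall, lying flat; the point is its centre. May be absent
- small3_c (a point): black round plastic spacer, 16 mm across, 14 mm tall, standing; the point is its centre. May be absent
- small4_c (a point): black round plastic spacer, 16 mm across, 14 mm tall, standing; the point is its centre. May be absent
- small5_c (a point): black round plastic spacer, 16 mm across, 14 mm tall, standing; the point is its centre. May be absent
- large1_c (a point): black six-lobed plastic clamp knob, 34 mm across, 26 mm tall, standing on its flat side; the point is its centre. May be absent
- large2_c (a point): black six-lobed plastic clamp knob, 34 mm across, 26 mm tall, standing on its flat side; the point is its centre. May be absent
- large3_c (a point): round steel clamp foot with a hollow top, 34 mm across, 26 mm tall, standing; the point is its centre. May be absent
- mouse: bystander: black cordless computer mouse, 60 by 105 mm, 34 mm high; origin at the centre of its underside
- tape_roll: bystander: roll of tape lying flat, 80 mm across, 25 mm high; origin at the centre of its underside
Mind the look-alikes: they are no part of the job. There is more than one size of the switch_box; the one meant has the size given above. Of the things that look like the part that bears sieve_handle, the smaller one is meant.

How it is judged:
On the way, in this order (a step that is already met when the one before it is completed fails the run):
1. the lamp is switched on (value of joint toggle above 0.85 rad), for 0.2 s.
2. all the parts are in the sieve and the sieve is lifted off its pad, lamp on (x of small1_c in the frame of sieve_handle between -0.05 and 0.05 m and y of small1_c in the frame of sieve_handle between -0.1 and 0.1 m and z of small1_c in the frame of sieve_handle between -0.059 and -0.012 m and x of small2_c in the frame of sieve_handle between -0.05 and 0.05 m and y of small2_c in the frame of sieve_handle between -0.1 and 0.1 m and z of small2_c in the frame of sieve_handle between -0.059 and -0.012 m and x of small3_c in the frame of sieve_handle between -0.05 and 0.05 m and y of small3_c in the frame of sieve_handle between -0.1 and 0.1 m and z of small3_c in the frame of sieve_handle between -0.059 and -0.012 m and x of small4_c in the frame of sieve_handle between -0.05 and 0.05 m and y of small4_c in the frame of sieve_handle between -0.1 and 0.1 m and z of small4_c in the frame of sieve_handle between -0.059 and -0.012 m and x of small5_c in the frame of sieve_handle between -0.05 and 0.05 m and y of small5_c in the frame of sieve_handle between -0.1 and 0.1 m and z of small5_c in the frame of sieve_handle between -0.059 and -0.012 m and x of large1_c in the frame of sieve_handle between -0.05 and 0.05 m and y of large1_c in the frame of sieve_handle between -0.1 and 0.1 m and z of large1_c in the frame of sieve_handle between -0.059 and -0.012 m and x of large2_c in the frame of sieve_handle between -0.05 and 0.05 m and y of large2_c in the frame of sieve_handle between -0.1 and 0.1 m and z of large2_c in the frame of sieve_handle between -0.059 and -0.012 m and x of large3_c in the frame of sieve_handle between -0.05 and 0.05 m and y of large3_c in the frame of sieve_handle between -0.1 and 0.1 m and z of large3_c in the frame of sieve_handle between -0.059 and -0.012 m and height (world z) of sieve_handle above 0.1 m and value of joint toggle above 0.85 rad), for 0.2 s.
3. all the small parts are in the tray and the large ones in the sieve, while it is still held up, lamp on (x of small1_c in the frame of tray between -0.073 and 0.073 m and y of small1_c in the frame of tray between -0.108 and 0.108 m and z of small1_c in the frame of tray between 0 and 0.05 m and x of small2_c in the frame of tray between -0.073 and 0.073 m and y of small2_c in the frame of tray between -0.108 and 0.108 m and z of small2_c in the frame of tray between 0 and 0.05 m and x of small3_c in the frame of tray between -0.073 and 0.073 m and y of small3_c in the frame of tray between -0.108 and 0.108 m and z of small3_c in the frame of tray between 0 and 0.05 m and x of small4_c in the frame of tray between -0.073 and 0.073 m and y of small4_c in the frame of tray between -0.108 and 0.108 m and z of small4_c in the frame of tray between 0 and 0.05 m and x of small5_c in the frame of tray between -0.073 and 0.073 m and y of small5_c in the frame of tray between -0.108 and 0.108 m and z of small5_c in the frame of tray between 0 and 0.05 m and x of large1_c in the frame of sieve_handle between -0.05 and 0.05 m and y of large1_c in the frame of sieve_handle between -0.1 and 0.1 m and z of large1_c in the frame of sieve_handle between -0.059 and -0.012 m and x of large2_c in the frame of sieve_handle between -0.05 and 0.05 m and y of large2_c in the frame of sieve_handle between -0.1 and 0.1 m and z of large2_c in the frame of sieve_handle between -0.059 and -0.012 m and x of large3_c in the frame of sieve_handle between -0.05 and 0.05 m and y of large3_c in the frame of sieve_handle between -0.1 and 0.1 m and z of large3_c in the frame of sieve_handle between -0.059 and -0.012 m and height (world z) of sieve_handle above 0.1 m and value of joint toggle above 0.85 rad), for 0.2 s.
4. the sieve is back on its cork pad with the large parts in it (horizontal distance between sieve_handle and rest below 0.04 m and height (world z) of sieve_handle below 0.071 m and angle between sieve_handle's own z axis and vertical below 0.08 rad and x of large1_c in the frame of sieve_handle between -0.05 and 0.05 m and y of large1_c in the frame of sieve_handle between -0.1 and 0.1 m and z of large1_c in the frame of sieve_handle between -0.059 and -0.012 m and x of large2_c in the frame of sieve_handle between -0.05 and 0.05 m and y of large2_c in the frame of sieve_handle between -0.1 and 0.1 m and z of large2_c in the frame of sieve_handle between -0.059 and -0.012 m and x of large3_c in the frame of sieve_handle between -0.05 and 0.05 m and y of large3_c in the frame of sieve_handle between -0.1 and 0.1 m and z of large3_c in the frame of sieve_handle between -0.059 and -0.012 m), for 0.3 s.
At the end, for the whole second after the job is handed in: every small part lies in the tray, every large part in the sieve, the sieve stands level and at rest on the cork pad with its middle within 40 mm of the pad's, and the toggle is at off (below 0.15 rad) (all of step 4 and x of small1_c in the frame of tray between -0.073 and 0.073 m and y of small1_c in the frame of tray between -0.108 and 0.108 m and z of small1_c in the frame of tray between 0 and 0.05 m and x of small2_c in the frame of tray between -0.073 and 0.073 m and y of small2_c in the frame of tray between -0.108 and 0.108 m and z of small2_c in the frame of tray between 0 and 0.05 m and x of small3_c in the frame of tray between -0.073 and 0.073 m and y of small3_c in the frame of tray between -0.108 and 0.108 m and z of small3_c in the frame of tray between 0 and 0.05 m and x of small4_c in the frame of tray between -0.073 and 0.073 m and y of small4_c in the frame of tray between -0.108 and 0.108 m and z of small4_c in the frame of tray between 0 and 0.05 m and x of small5_c in the frame of tray between -0.073 and 0.073 m and y of small5_c in the frame of tray between -0.108 and 0.108 m and z of small5_c in the frame of tray between 0 and 0.05 m and value of joint toggle below 0.15 rad and linear speed of sieve below 0.03 m/s); the robot touches nothing.
It fails at once if the sieve is tipped more than about 20 degrees (angle between sieve_handle's own z axis and vertical above 0.35 rad).
It fails at once if a small part is touched by the fingers in or over the tray ((x of small1_c in the frame of tray between -0.073 and 0.073 m and y of small1_c in the frame of tray between -0.108 and 0.108 m and z of small1_c in the frame of tray between 0 and 0.15 m and contact force between the fingers and small1 above 0.5 N) or (x of small2_c in the frame of tray between -0.073 and 0.073 m and y of small2_c in the frame of tray between -0.108 and 0.108 m and z of small2_c in the frame of tray between 0 and 0.15 m and contact force between the fingers and small2 above 0.5 N) or (x of small3_c in the frame of tray between -0.073 and 0.073 m and y of small3_c in the frame of tray between -0.108 and 0.108 m and z of small3_c in the frame of tray between 0 and 0.15 m and contact force between the fingers and small3 above 0.5 N) or (x of small4_c in the frame of tray between -0.073 and 0.073 m and y of small4_c in the frame of tray between -0.108 and 0.108 m and z of small4_c in the frame of tray between 0 and 0.15 m and contact force between the fingers and small4 above 0.5 N) or (x of small5_c in the frame of tray between -0.073 and 0.073 m and y of small5_c in the frame of tray between -0.108 and 0.108 m and z of small5_c in the frame of tray between 0 and 0.15 m and contact force between the fingers and small5 above 0.5 N)).
It fails at once if a bystander is moved more than 30 mm (distance of any of mouse, tape_roll from where it was at the start of the episode above 0.03 m).
Of small1, small2, small3, small4, small5 only 3 to 5 are there at a start; the rules pass over those that are not, and their reading is None.
Of large1, large2, large3 only 2 to 3 are there at a start; the rules pass over those that are not, and their reading is None.
At some moment in a run one of small1, small2, small3, small4, small5, large1, large2, large3 may be knocked a few centimetres aside while the robot is not near it.
It also fails if it takes over 210 s, if anything falls off the work surface, if the arm or the gripper's body presses on something with over 40 N, if the wrist force passes 120 N, or if a joint passes its speed limit or range.

## Working session

There is one attempt and no reset: what is moved stays moved. The work goes in short steps, Python scripts to look and compute and a tool call to move; the robot and the scene stay as the last step left them, time stands still between calls to the robot, and variables do not carry over. Pictures are saved under pics/ and viewed, and the job is handed in when it is done.

Besides the shell and the picture viewer there is one more tool, called by a JSON object that holds its "api" and its "payload". drive_tool: Moves the arm, as the interface text tells. Its arguments: {"type":"object","properties":{"series":{"type":"array"},"grip":{"type":"number"},"newtons":{"type":"number"}},"required":["series"]}

```bash
mkdir -p pics; ls
cat > h.py <<'E'
import numpy as np, cv2
from plant import ctrl
from scipy.spatial.transform import Rotation as Ro
def shot(name,fn,crop=None,scale=1):
    c=ctrl.read_camera(name); im=c['img'][:,:,::-1]
    if crop: x0,y0,x1,y1=crop; im=im[y0:y1,x0:x1]
    if scale!=1: im=cv2.resize(im,None,fx=scale,fy=scale,interpolation=cv2.INTER_CUBIC)
    cv2.imwrite('pics/'+fn,im); return c
def px2w(c,u,v,z):
    K,R,t=[np.array(c[k]) for k in('camera_matrix','R','t')]
    d=R.T@np.linalg.inv(K)@np.array([u,v,1.]); o=-R.T@t
    return o+d*(z-o[2])/d[2]
def w2px(c,X):
    p=np.array(c['camera_matrix'])@(np.array(c['R'])@np.array(X)+np.array(c['t'])); return p[:2]/p[2]
def st():
    s=ctrl.get_state(); print({k:np.round(s[k],3).tolist() for k in('time','qpos','eef_pos','tcp_rot','contact_force','opening')}); return s
E
python3 - <<'E'
from h import *
s=st(); print(Ro.from_quat(s['tcp_rot']).as_matrix().round(3))
for n in('top','side','wrist'):
    c=shot(n,n+'0.png'); print(n,(-np.array(c['R']).T@c['t']).round(3), np.array(c['camera_matrix']).round(1).tolist())
E
```

```text
pics
{'time': 0.0, 'qpos': [-1.387, 0.287, 1.578, 0.0, 1.279, -0.15], 'eef_pos': [0.221, -0.637, 0.241], 'tcp_rot': [-0.697, -0.118, 0.697, -0.117], 'contact_force': [0.703, -0.944, -0.552], 'opening': 1.0}
[[-0.     0.328 -0.945]
 [ 0.002 -0.945 -0.328]
 [-1.    -0.002 -0.   ]]
top [0.24  0.008 1.574] [[517.2, 0.0, 320.4], [0.0, 517.2, 195.0], [0.0, 0.0, 1.0]]
side [ 0.373 -0.867  0.802] [[493.7, 0.0, 320.1], [0.0, 493.7, 206.5], [0.0, 0.0, 1.0]]
wrist [ 0.288 -0.613  0.372] [[328.0, 0.0, 314.3], [0.0, 328.0, 196.7], [0.0, 0.0, 1.0]]
```

View pics/top0.png

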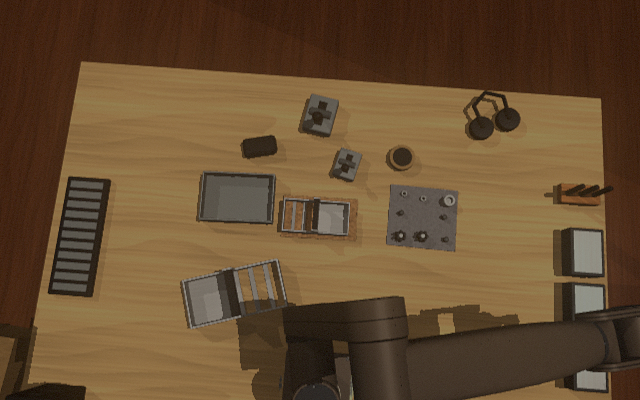

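View pics/side0.png

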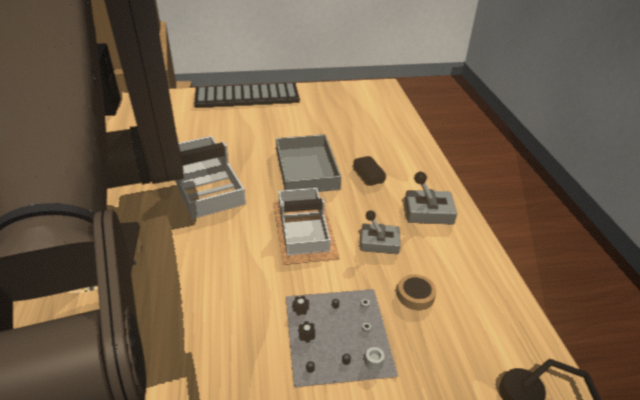

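View pics/wrist0.png

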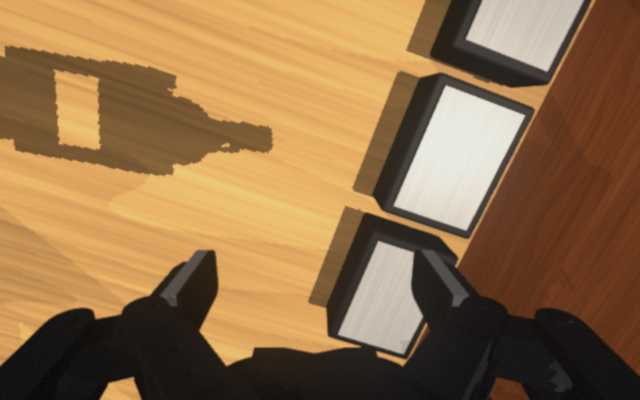

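Run:
```python
from h import *
c=shot('top','top1.png',(270,80,470,260),4)
c=shot('top','top2.png',(170,140,370,340),3)
for (u,v) in [(320,115),(347,164),(236,197),(315,217),(422,217),(234,291),(401,157),(260,146)]: print(u,v,px2w(c,u,v,0).round(3))
```

```text
320 115 [0.822 0.049 0.   ]
347 164 [ 0.666 -0.048  0.   ]
236 197 [0.535 0.289 0.   ]
315 217 [0.491 0.04  0.   ]
422 217 [ 0.516 -0.289  0.   ]
234 291 [0.249 0.264 0.   ]
401 157 [ 0.702 -0.216  0.   ]
260 146 [0.704 0.231 0.   ]
```

View pics/top1.png

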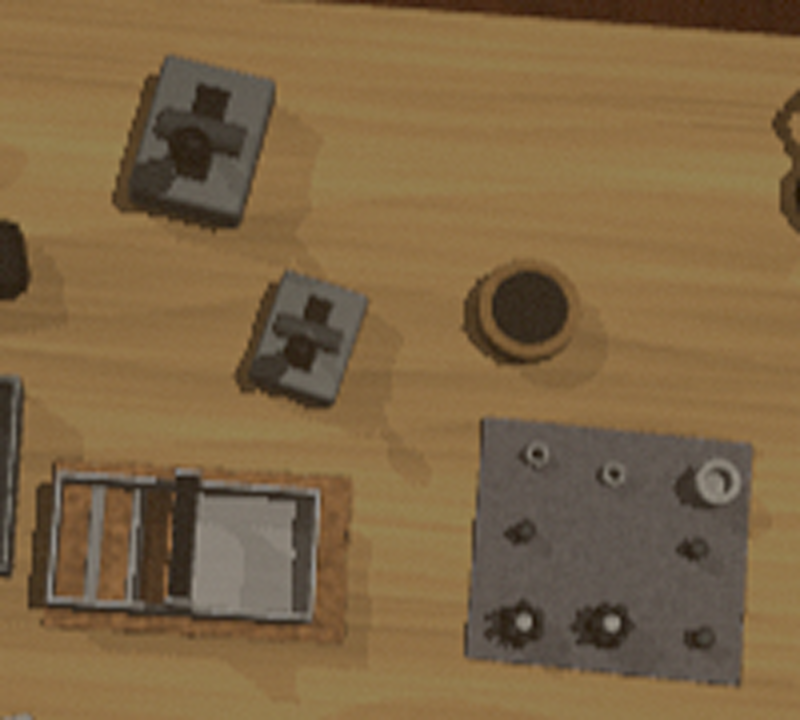

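View pics/top2.png

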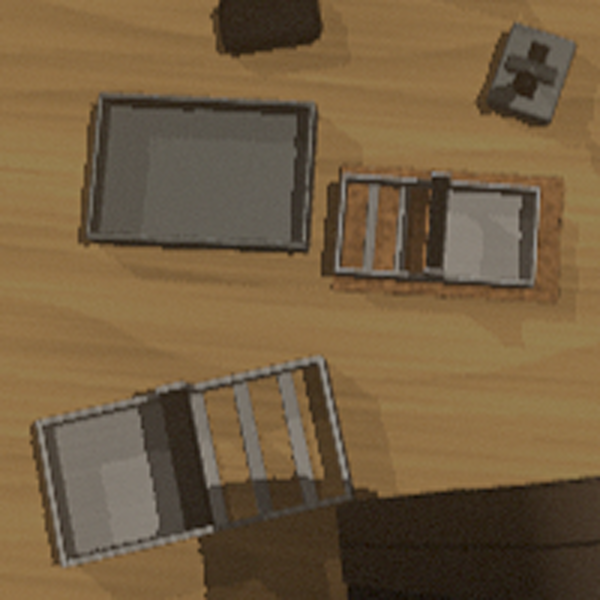

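Run:
```python
from h import *
c=ctrl.read_camera('top')
def f(n,u,v,z): 
    p=px2w(c,270+u/4,80+v/4,z); print(n,p.round(4)); return p[:2]
def ang(a,b): d=b-a; return np.hypot(*d).round(4),np.degrees(np.arctan2(d[1],d[0])).round(1)
print('smallbox'); q=[f('c',*x,.03) for x in((288,270),(368,295),(330,405),(252,385))]
for i in range(4): print(ang(q[i],q[(i+1)%4]))
print('big'); q=[f('c',*x,.04) for x in((168,55),(275,80),(240,228),(132,205))]
for i in range(4): print(ang(q[i],q[(i+1)%4]))
print('mat'); q=[f('c',*x,.003) for x in((485,420),(752,443),(740,685),(467,657))]
for i in range(4): print(ang(q[i],q[(i+1)%4]))
print(np.mean(q,0))
print('sieve rim'); q=[f('c',*x,.040) for x in((58,475),(320,490),(311,620),(49,605))]
for i in range(4): print(ang(q[i],q[(i+1)%4]))
print(np.mean(q,0))
f('handle',185,534,.077)
f('ball',299,354,.083);f('hinge',308,334,.035)
f('nutA',537,455,.013);f('nutB',612,474,.013);f('foot',717,481,.029)
for x in((522,532),(693,548),(700,637)): f('sp',*x,.012)
for x in((524,621),(610,623)): f('knobtop',*x,.03)
```

```text
smallbox
c [ 0.71   -0.0276  0.03  ]
c [ 0.6946 -0.0907  0.03  ]
c [ 0.6051 -0.0668  0.03  ]
c [ 0.6163 -0.0061  0.03  ]
(np.float64(0.065), np.float64(-103.7))
(np.float64(0.0926), np.float64(165.0))
(np.float64(0.0617), np.float64(79.5))
(np.float64(0.0961), np.float64(-12.9))
big
c [0.8757 0.0787 0.04  ]
c [ 0.8612 -0.0069  0.04  ]
c [0.7379 0.012  0.04  ]
c [0.7502 0.0969 0.04  ]
(np.float64(0.0867), np.float64(-99.6))
(np.float64(0.1248), np.float64(171.3))
(np.float64(0.0858), np.float64(81.8))
(np.float64(0.1268), np.float64(-8.3))
mat
c [ 0.6086 -0.1892  0.003 ]
c [ 0.6059 -0.3969  0.003 ]
c [ 0.4173 -0.3919  0.003 ]
c [ 0.423  -0.1843  0.003 ]
(np.float64(0.2078), np.float64(-90.7))
(np.float64(0.1887), np.float64(178.5))
(np.float64(0.2077), np.float64(88.4))
(np.float64(0.1856), np.float64(-1.5))
[ 0.51372266 -0.29056193]
sieve rim
c [0.5331 0.1352 0.04  ]
c [ 0.5365 -0.0629  0.04  ]
c [ 0.4376 -0.0624  0.04  ]
c [0.4342 0.1332 0.04  ]
(np.float64(0.1982), np.float64(-89.0))
(np.float64(0.0989), np.float64(179.7))
(np.float64(0.1957), np.float64(91.0))
(np.float64(0.099), np.float64(1.2))
[0.4853279  0.03576841]
handle [0.4891 0.0354 0.077 ]
ball [ 0.6297 -0.0388  0.083 ]
hinge [ 0.6586 -0.0462  0.035 ]
nutA [ 0.5817 -0.2292  0.013 ]
nutB [ 0.5711 -0.2874  0.013 ]
foot [ 0.5683 -0.3643  0.029 ]
sp [ 0.5209 -0.2205  0.012 ]
sp [ 0.5183 -0.3514  0.012 ]
sp [ 0.4504 -0.3585  0.012 ]
knobtop [ 0.4501 -0.2223  0.03  ]
knobtop [ 0.4534 -0.2867  0.03  ]
```

```bash
cat >> h.py <<'E'
def plan(pts,step=0.045,settle=False):
    """pts: list of (x,y,z,yawdeg of tool y); prints rows"""
    s=ctrl.get_state(); p=np.array(s['eef_pos']); R=Ro.from_quat(s['tcp_rot'])
    rows=[]
    for x,y,z,yaw in pts:
        tgt=np.array([x,y,z]); c,sn=np.cos(np.radians(yaw)),np.sin(np.radians(yaw))
        ty=np.array([c,sn,0]); tx=np.array([0,0,-1.]); Rt=Ro.from_matrix(np.c_[tx,ty,np.cross(tx,ty)])
        rv=(R.inv()*Rt).as_rotvec(degrees=True); n=int(max(1,np.ceil(np.linalg.norm(tgt-p)/step),np.ceil(np.abs(rv).max()/8.5)))
        for i in range(n):
            R0=R*Ro.from_rotvec(rv*i/n,degrees=True)
            d=R0.inv().apply((tgt-p)/n)/0.05
            rows.append([[float(round(a,2)) for a in d],[float(round(a,1)) for a in rv/n]])
        p,R=tgt,Rt
    for i in range(0,len(rows),5): print(str(rows[i:i+5]).replace(' ',''))
E
python3 - <<'E'
from h import *
st();plan([(.575,-.03,.2,0)])
E
```

```text
{'time': 0.3, 'qpos': [-1.387, 0.287, 1.577, -0.0, 1.279, -0.15], 'eef_pos': [0.221, -0.638, 0.242], 'tcp_rot': [-0.697, -0.118, 0.697, -0.117], 'contact_force': [-0.071, 0.492, 0.918], 'opening': 1.001}
[[[0.05,-0.57,-0.67],[-4.4,-0.0,0.0]],[[0.05,-0.52,-0.71],[-4.4,-0.0,0.0]],[[0.05,-0.46,-0.75],[-4.4,-0.0,0.0]],[[0.05,-0.4,-0.78],[-4.4,-0.0,0.0]],[[0.05,-0.34,-0.81],[-4.4,-0.0,0.0]]]
[[[0.05,-0.28,-0.83],[-4.4,-0.0,0.0]],[[0.05,-0.21,-0.85],[-4.4,-0.0,0.0]],[[0.05,-0.15,-0.87],[-4.4,-0.0,0.0]],[[0.05,-0.08,-0.88],[-4.4,-0.0,0.0]],[[0.05,-0.01,-0.88],[-4.4,-0.0,0.0]]]
[[[0.05,0.06,-0.88],[-4.4,-0.0,0.0]],[[0.05,0.12,-0.87],[-4.4,-0.0,0.0]],[[0.05,0.19,-0.86],[-4.4,-0.0,0.0]],[[0.05,0.26,-0.84],[-4.4,-0.0,0.0]],[[0.05,0.32,-0.82],[-4.4,-0.0,0.0]]]
[[[0.05,0.38,-0.79],[-4.4,-0.0,0.0]]]
```

{"api": "drive_tool", "payload": {"series": [[[0.05, -0.57, -0.67], [-4.4, 0, 0]], [[0.05, -0.52, -0.71], [-4.4, 0, 0]], [[0.05, -0.46, -0.75], [-4.4, 0, 0]], [[0.05, -0.4, -0.78], [-4.4, 0, 0]], [[0.05, -0.34, -0.81], [-4.4, 0, 0]]], "grip": -1, "newtons": 40}}

```text
time: 0.8
eef_pos: [0.3316, -0.4466, 0.2281]
tcp_rot: [-0.661, -0.25, 0.662, -0.251]
contact_force: [0.4, 0.1, 0.2]
opening: 0.144
```

{"api": "drive_tool", "payload": {"series": [[[0.05, -0.28, -0.83], [-4.4, 0, 0]], [[0.05, -0.21, -0.85], [-4.4, 0, 0]], [[0.05, -0.15, -0.87], [-4.4, 0, 0]], [[0.05, -0.08, -0.88], [-4.4, 0, 0]], [[0.05, -0.01, -0.88], [-4.4, 0, 0]]]}}

```text
time: 1.3
eef_pos: [0.444, -0.2475, 0.2156]
tcp_rot: [0.599, 0.375, -0.599, 0.378]
contact_force: [0.3, -0.4, 0.2]
opening: 0.0
```

Run:
```python
from h import *
st();plan([(.575,-.03,.2,0)])
```

```text
{'time': 1.3, 'qpos': [-0.708, -0.064, 2.009, -0.001, 1.192, -0.258], 'eef_pos': [0.444, -0.247, 0.216], 'tcp_rot': [0.599, 0.375, -0.599, 0.378], 'contact_force': [0.263, -0.394, 0.238], 'opening': 0.0}
[[[0.05,0.08,-0.84],[-4.3,0.0,-0.0]],[[0.05,0.14,-0.83],[-4.3,0.0,-0.0]],[[0.05,0.2,-0.82],[-4.3,0.0,-0.0]],[[0.05,0.26,-0.8],[-4.3,0.0,-0.0]],[[0.05,0.32,-0.78],[-4.3,0.0,-0.0]]]
[[[0.05,0.38,-0.76],[-4.3,0.0,-0.0]]]
```

{"api": "drive_tool", "payload": {"series": [[[0.05, 0.08, -0.84], [-4.5, 0, 0]], [[0.05, 0.14, -0.83], [-4.5, 0, 0]], [[0.05, 0.2, -0.82], [-4.5, 0, 0]], [[0.05, 0.26, -0.8], [-4.5, 0, 0]], [[0.05, 0.32, -0.78], [-4.5, 0, 0]]]}}

```text
time: 1.8
eef_pos: [0.5532, -0.0566, 0.2038]
tcp_rot: [0.51, 0.487, -0.509, 0.493]
contact_force: [0.4, 0.3, 0.6]
opening: 0.002
```

Run:
```python
from h import *
st();plan([(.575,-.03,.15,0)]); shot('wrist','w1.png')
```

```text
{'time': 1.8, 'qpos': [-0.283, 0.057, 1.911, -0.004, 1.166, -0.242], 'eef_pos': [0.553, -0.057, 0.204], 'tcp_rot': [0.51, 0.487, -0.509, 0.493], 'contact_force': [0.418, 0.266, 0.639], 'opening': 0.002}
[[[0.54,0.2,-0.28],[-1.1,0.2,-0.2]],[[0.54,0.21,-0.27],[-1.1,0.2,-0.2]]]
```

View pics/w1.png

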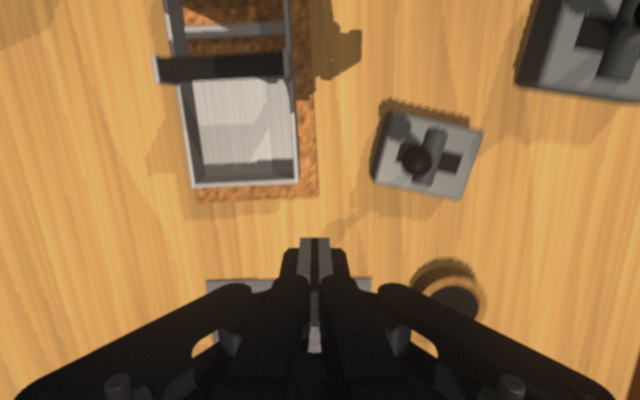

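Run:
```python
from h import *
c=ctrl.read_camera('wrist'); print(px2w(c,416,158,.083), px2w(c,447,160,.03))
plan([(.572,-.025,.13,0),(.572,-.025,.08,0),(.65,-.043,.08,0)],.04)
```

```text
[ 0.63694288 -0.0244664   0.083     ] [ 0.68301138 -0.03668041  0.03      ]
[[[0.49,0.11,-0.2],[-0.7,0.1,-0.1]],[[0.49,0.11,-0.2],[-0.7,0.1,-0.1]],[[0.49,0.12,-0.2],[-0.7,0.1,-0.1]],[[0.5,0.0,0.0],[0.0,0.0,0.0]],[[0.5,0.0,0.0],[0.0,0.0,0.0]]]
[[[0.0,0.52,0.12],[0.0,0.0,0.0]],[[0.0,0.52,0.12],[0.0,0.0,0.0]],[[0.0,0.52,0.12],[0.0,0.0,0.0]]]
```

{"api": "drive_tool", "payload": {"series": [[[0.2, 0.1, -0.2], [-0.7, 0.1, -0.1]], [[0.2, 0.1, -0.2], [-0.7, 0.1, -0.1]], [[0.2, 0.1, -0.2], [-0.7, 0.1, -0.1]], [[0, 0, 0], [0, 0, 0]]]}}

```text
time: 2.3
eef_pos: [0.57, -0.0233, 0.1701]
tcp_rot: [0.5, 0.501, -0.499, 0.5]
contact_force: [-0.9, 0.0, 0.2]
opening: 0.002
```

Run:
```python
from h import *
st();c=shot('wrist','w2.png',(280,50,480,250),4)
np.savez('w2.npz',**{k:np.array(c[k]) for k in('camera_matrix','R','t')})
```

```text
{'time': 2.3, 'qpos': [-0.219, 0.129, 1.899, 0.001, 1.115, -0.221], 'eef_pos': [0.57, -0.023, 0.17], 'tcp_rot': [0.5, 0.501, -0.499, 0.5], 'contact_force': [-0.892, 0.001, 0.173], 'opening': 0.002}
```

View pics/w2.png

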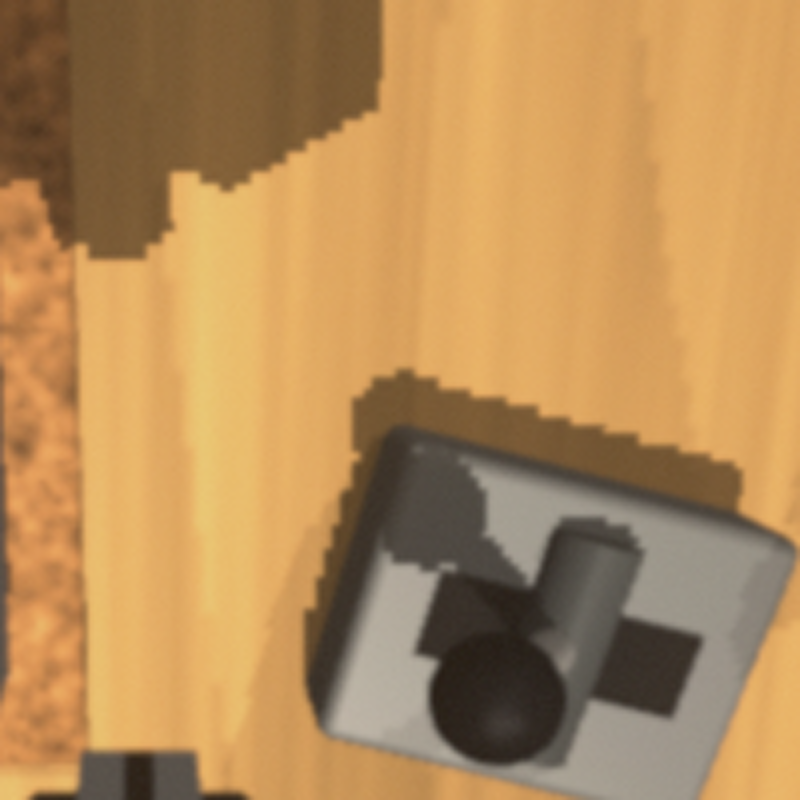

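Run:
```python
from h import *
c=dict(np.load('w2.npz'))
f=lambda u,v,z:print(px2w(c,280+u/4,50+v/4,z).round(4))
f(500,697,.083); f(560,645,.03); f(400,432,.03); f(790,548,.03); f(325,730,.03)
s=ctrl.get_state(); print(w2px(c,np.array(s['eef_pos'])-[0,0,.011]))
plan([(.57,-.025,.08,0),(.645,-.042,.08,0)],.04)
```

```text
[ 0.6356 -0.0351  0.083 ]
[ 0.6634 -0.043   0.03  ]
[0.6258 0.0037 0.03  ]
[ 0.7105 -0.0211  0.03  ]
[ 0.613 -0.063  0.03 ]
[312.16134247 259.37892421]
[[[0.61,-0.0,0.01],[0.0,-0.0,0.0]],[[0.61,-0.0,0.01],[0.0,-0.0,0.0]],[[0.61,-0.0,0.01],[0.0,-0.0,0.0]],[[0.0,0.75,0.17],[0.0,0.0,0.0]],[[0.0,0.75,0.17],[0.0,0.0,0.0]]]
```

{"api": "drive_tool", "payload": {"series": [[[0.6, 0, 0.05], [0, 0, 0]], [[0.6, 0, 0.05], [0, 0, 0]], [[0.6, 0, 0], [0, 0, 0]], [[0, 0.5, 0.1], [0, 0, 0]], [[0, 0.5, 0.1], [0, 0, 0]]]}}

```text
time: 2.85
eef_pos: [0.6186, -0.0424, 0.0789]
tcp_rot: [-0.5, -0.5, 0.502, -0.499]
contact_force: [-2.3, -0.4, 2.6]
opening: 0.0
```

{"api": "drive_tool", "payload": {"series": [[[0, 0.4, 0.1], [0, 0, 0]], [[0, 0.2, 0], [0, 0, 0]], [[0, 0, 0], [0, 0, 0]]]}}

```text
time: 3.15
eef_pos: [0.6507, -0.0508, 0.0784]
tcp_rot: [-0.501, -0.499, 0.503, -0.498]
contact_force: [-0.4, -0.4, 0.4]
opening: -0.003
```

Run:
```python
from h import *
st();shot('wrist','w3.png');shot('side','s3.png',(250,130,500,300),3)
```

```text
{'time': 3.15, 'qpos': [-0.233, 0.411, 1.736, -0.002, 0.997, -0.225], 'eef_pos': [0.651, -0.051, 0.078], 'tcp_rot': [-0.501, -0.499, 0.503, -0.498], 'contact_force': [-0.395, -0.399, 0.445], 'opening': -0.003}
```

View pics/s3.png

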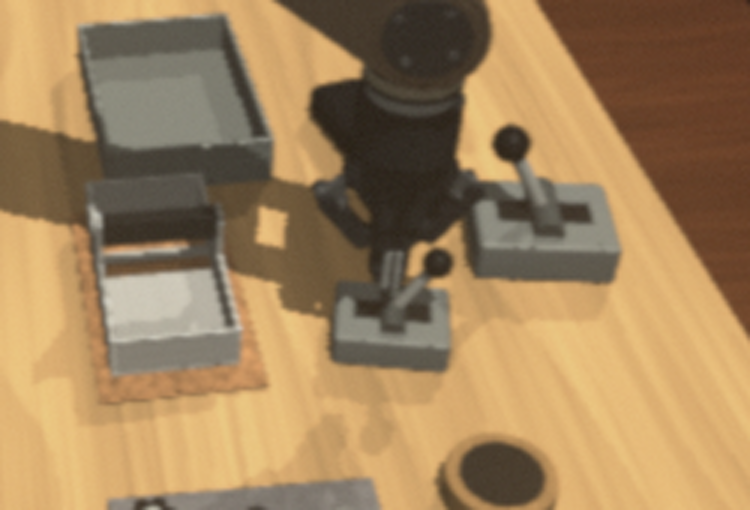

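Run:
```python
from h import *
plan([(.64,-.06,.14,0),(.515,-.395,.22,0)],.046)
```

```text
[[[-0.62,-0.1,0.1],[-0.2,0.0,0.1]],[[-0.62,-0.1,0.1],[-0.2,0.0,0.1]],[[-0.2,-0.31,0.84],[0.0,0.0,0.0]],[[-0.2,-0.31,0.84],[0.0,0.0,0.0]],[[-0.2,-0.31,0.84],[0.0,0.0,0.0]]]
[[[-0.2,-0.31,0.84],[0.0,0.0,0.0]],[[-0.2,-0.31,0.84],[0.0,0.0,0.0]],[[-0.2,-0.31,0.84],[0.0,0.0,0.0]],[[-0.2,-0.31,0.84],[0.0,0.0,0.0]],[[-0.2,-0.31,0.84],[0.0,0.0,0.0]]]
```

{"api": "drive_tool", "payload": {"series": [[[-0.62, -0.15, 0], [0, 0, 0]], [[-0.62, -0.15, 0.1], [0, 0, 0]], [[-0.3, -0.31, 0.84], [0, 0, 0]], [[-0.2, -0.31, 0.88], [0, 0, 0]], [[-0.2, -0.31, 0.88], [0, 0, 0]]]}}

```text
time: 3.75
eef_pos: [0.5817, -0.1811, 0.1762]
tcp_rot: [0.496, 0.505, -0.502, 0.497]
contact_force: [1.0, -0.2, 0.1]
opening: -0.003
```

{"api": "drive_tool", "payload": {"series": [[[-0.25, -0.31, 0.88], [0, 0, 0]], [[-0.25, -0.31, 0.88], [0, 0, 0]], [[-0.25, -0.31, 0.88], [0, 0, 0]], [[-0.25, -0.31, 0.88], [0, 0, 0]], [[-0.25, -0.3, 0.88], [0, 0, 0]]]}}

```text
time: 4.25
eef_pos: [0.4983, -0.4053, 0.2425]
tcp_rot: [0.496, 0.506, -0.501, 0.498]
contact_force: [0.0, -0.2, -0.3]
opening: 0.0
```

{"api": "drive_tool", "payload": {"series": [[[0, 0, 0.4], [0, 0, 0]], [[0, 0, 0], [0, 0, 0]]]}}

```text
time: 4.45
eef_pos: [0.4947, -0.4311, 0.2457]
tcp_rot: [-0.497, -0.502, 0.504, -0.498]
contact_force: [0.5, 0.3, 0.5]
opening: 0.001
```

Run:
```python
from h import *
st();c=shot('wrist','w4.png')
np.savez('w4.npz',**{k:np.array(c[k]) for k in('camera_matrix','R','t')})
```

```text
{'time': 4.45, 'qpos': [-0.868, 0.247, 1.619, -0.01, 1.282, -0.864], 'eef_pos': [0.495, -0.431, 0.246], 'tcp_rot': [-0.497, -0.502, 0.504, -0.498], 'contact_force': [0.476, 0.327, 0.49], 'opening': 0.001}
```

View pics/w4.png

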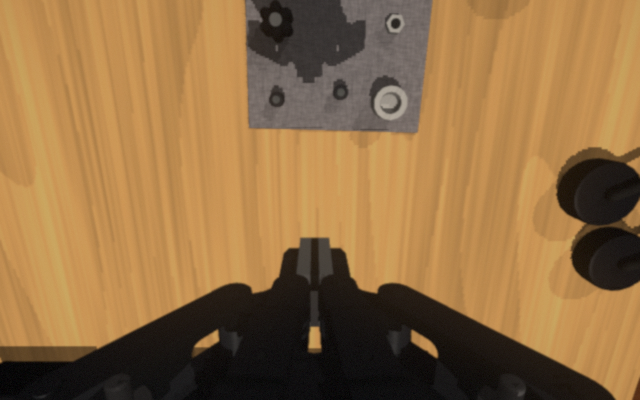

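{"api": "drive_tool", "payload": {"series": [[[0, 0.15, -0.8], [0, 0, 0]], [[0, 0.15, -0.8], [0, 0, 0]], [[0, 0.1, -0.7], [0, 0, 0]], [[0, 0, 0], [0, 0, 0]], [[0, 0, 0], [0, 0, 0]]], "grip": -0.1}}

```text
time: 5.0
eef_pos: [0.5136, -0.3035, 0.2432]
tcp_rot: [0.496, 0.505, -0.502, 0.497]
contact_force: [-0.2, -1.1, -0.0]
opening: 0.449
```

Run:
```python
from h import *
st();c=shot('wrist','w5.png',(200,0,460,260),3)
np.savez('w5.npz',**{k:np.array(c[k]) for k in('camera_matrix','R','t')})
```

```text
{'time': 5.0, 'qpos': [-0.701, 0.122, 1.767, -0.007, 1.266, -0.703], 'eef_pos': [0.514, -0.304, 0.243], 'tcp_rot': [0.496, 0.505, -0.502, 0.497], 'contact_force': [-0.211, -1.13, -0.014], 'opening': 0.449}
```

View pics/w5.png

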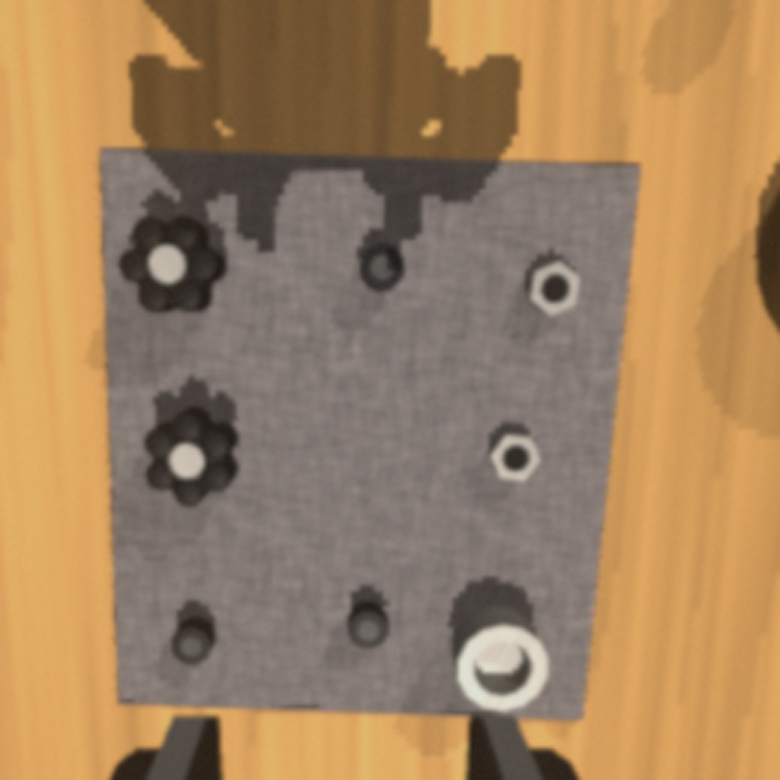

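Run:
```python
from h import *
c=dict(np.load('w5.npz'))
f=lambda n,u,v,z:print(n,px2w(c,200+u/3,v/3,z).round(4))
for a in((100,150),(640,163),(120,702),(583,718)): f('mat',*a,.003)
f('k1',171,264,.024);f('k2',189,457,.024);f('s1',381,268,.017);f('s2',194,641,.017);f('s3',368,626,.017)
f('n1',554,288,.013);f('n2',515,458,.013);f('foot',503,668,.029)
```

```text
mat [ 0.4261 -0.1791  0.003 ]
mat [ 0.6145 -0.1828  0.003 ]
mat [ 0.4211 -0.3864  0.003 ]
mat [ 0.6094 -0.3916  0.003 ]
k1 [ 0.4531 -0.2178  0.024 ]
k2 [ 0.4567 -0.2833  0.024 ]
s1 [ 0.5245 -0.2185  0.017 ]
s2 [ 0.4547 -0.3551  0.017 ]
s3 [ 0.5215 -0.3485  0.017 ]
n1 [ 0.5853 -0.2248  0.013 ]
n2 [ 0.5748 -0.2845  0.013 ]
foot [ 0.5718 -0.3606  0.029 ]
```

Run:
```python
from h import *
plan([(.4515,-.220,.1,0),(.4515,-.22,.024,0)],.046)
```

```text
[[[0.72,-0.3,-0.42],[0.0,-0.1,0.2]],[[0.72,-0.3,-0.42],[0.0,-0.1,0.2]],[[0.72,-0.3,-0.42],[0.0,-0.1,0.2]],[[0.72,-0.31,-0.42],[0.0,-0.1,0.2]],[[0.76,0.0,0.0],[0.0,0.0,0.0]]]
[[[0.76,0.0,0.0],[0.0,0.0,0.0]]]
```

{"api": "drive_tool", "payload": {"series": [[[0.72, -0.3, -0.42], [0, 0, 0]], [[0.72, -0.3, -0.42], [0, 0, 0]], [[0.72, -0.3, -0.42], [0, 0, 0]], [[0.7, -0.31, -0.42], [0, 0, 0]], [[0, 0, 0], [0, 0, 0]]], "grip": 0.3}}

```text
time: 5.55
eef_pos: [0.4489, -0.2202, 0.0977]
tcp_rot: [-0.497, -0.503, 0.503, -0.497]
contact_force: [-0.2, 0.3, -0.6]
opening: 0.651
```

Run:
```python
from h import *
st();plan([(.4515,-.22,.024,0)],.04);c=shot('wrist','w6.png')
for x in((.4515,-.22,.029),(.4515,-.22,.003)): print(w2px(c,x))
```

```text
{'time': 5.55, 'qpos': [-0.656, 0.08, 2.103, -0.008, 0.967, -0.651], 'eef_pos': [0.449, -0.22, 0.098], 'tcp_rot': [-0.497, -0.503, 0.503, -0.497], 'contact_force': [-0.184, 0.255, -0.613], 'opening': 0.651}
[[[0.74,0.03,-0.0],[-0.0,0.0,0.3]],[[0.74,0.03,-0.0],[-0.0,0.0,0.3]]]
[317.58332222 216.66285855]
[317.61044868 204.61145388]
```

View pics/w6.png

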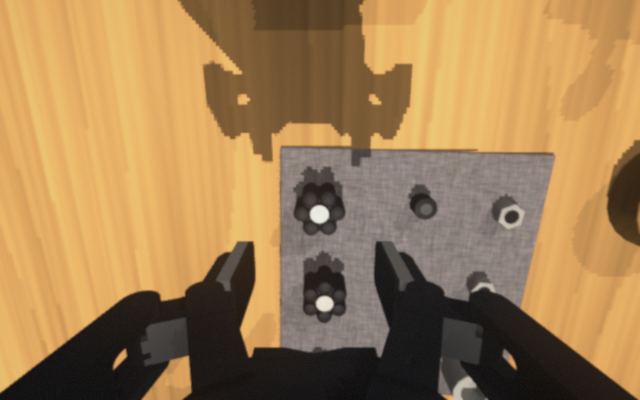

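{"api": "drive_tool", "payload": {"series": [[[0.74, 0.05, 0], [0, 0, 0]], [[0.7, 0.02, 0], [0, 0, 0]], [[0.05, 0, 0], [0, 0, 0]]]}}

```text
time: 5.9
eef_pos: [0.4645, -0.2332, 0.0352]
tcp_rot: [0.499, 0.492, -0.502, 0.507]
contact_force: [-1.4, 2.5, 5.1]
opening: 0.651
```

{"api": "drive_tool", "payload": {"series": [[[0, 0, 0], [0, 0, 0]], [[0, 0, 0], [0, 0, 0]], [[0, 0, 0], [0, 0, 0]], [[-0.5, 0, 0], [0, 0, 0]], [[-0.9, 0, -0.2], [0, 0, 0]]], "grip": -1, "newtons": 30}}

```text
time: 6.4
eef_pos: [0.4685, -0.2307, 0.1108]
tcp_rot: [0.499, 0.489, -0.504, 0.508]
contact_force: [0.1, -0.4, 0.5]
opening: -0.001
```

Run:
```python
from h import *
st();plan([(.463,-.037,.11,0),(.463,-.037,.056,0)],.046)
```

```text
{'time': 6.4, 'qpos': [-0.647, 0.091, 2.063, -0.013, 0.962, -0.633], 'eef_pos': [0.468, -0.231, 0.111], 'tcp_rot': [0.499, 0.489, -0.504, 0.508], 'contact_force': [0.051, -0.384, 0.515], 'opening': -0.001}
[[[-0.02,-0.03,-0.77],[-0.1,0.3,-0.2]],[[-0.01,-0.03,-0.77],[-0.1,0.3,-0.2]],[[-0.01,-0.03,-0.77],[-0.1,0.3,-0.2]],[[-0.0,-0.02,-0.77],[-0.1,0.3,-0.2]],[[-0.0,-0.02,-0.77],[-0.1,0.3,-0.2]]]
[[[0.54,0.0,0.0],[0.0,0.0,0.0]],[[0.54,0.0,0.0],[0.0,0.0,0.0]]]
```

Run:
```python
from h import *
st();c=shot('wrist','w7.png')
```

```text
{'time': 6.4, 'qpos': [-0.647, 0.091, 2.063, -0.013, 0.962, -0.633], 'eef_pos': [0.468, -0.231, 0.111], 'tcp_rot': [0.499, 0.489, -0.504, 0.508], 'contact_force': [0.051, -0.384, 0.515], 'opening': -0.001}
```

View pics/w7.png

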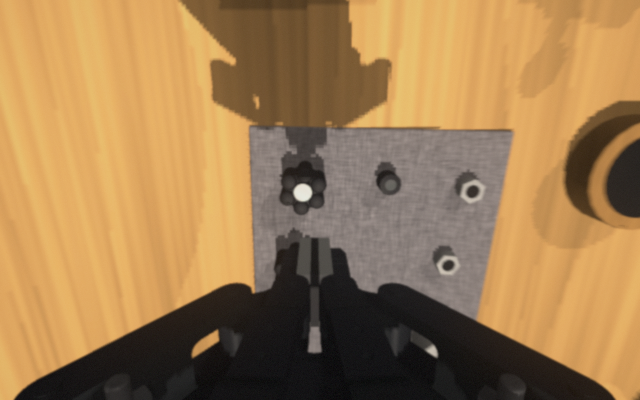

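Run:
```python
from h import *
plan([(.452,-.2195,.1,0)],.04)
```

```text
[[[0.38,-0.43,-0.26],[-0.3,1.8,-1.5]]]
```

{"api": "drive_tool", "payload": {"series": [[[0.2, -0.4, -0.26], [-0.3, 1.8, -1.5]], [[0, 0, 0], [0, 0, 0]], [[0.4, 0, 0], [0, 0, 0]], [[0.4, 0, 0], [0, 0, 0]]], "grip": 0.3}}

```text
time: 6.85
eef_pos: [0.463, -0.2271, 0.0809]
tcp_rot: [0.502, 0.489, -0.499, 0.51]
contact_force: [-0.5, -0.1, -0.8]
opening: 0.645
```

Run:
```python
from h import *
st();plan([(.452,-.2195,.024,0)],.02)
```

```text
{'time': 6.85, 'qpos': [-0.653, 0.121, 2.095, 0.0, 0.895, -0.652], 'eef_pos': [0.463, -0.227, 0.081], 'tcp_rot': [0.502, 0.489, -0.499, 0.51], 'contact_force': [-0.453, -0.084, -0.751], 'opening': 0.645}
[[[0.38,-0.08,-0.06],[-0.0,0.3,-0.5]],[[0.38,-0.08,-0.06],[-0.0,0.3,-0.5]],[[0.38,-0.08,-0.05],[-0.0,0.3,-0.5]]]
```

{"api": "drive_tool", "payload": {"series": [[[0, -0.2, -0.15], [0, 0.9, -1.5]], [[0, 0, 0], [0, 0, 0]]]}}

```text
time: 7.05
eef_pos: [0.4526, -0.2198, 0.0794]
tcp_rot: [-0.499, -0.501, 0.502, -0.498]
contact_force: [0.8, -0.2, 0.5]
opening: 0.65
```

Run:
```python
from h import *
st();plan([(.452,-.2195,.024,0)],.02)
```

```text
{'time': 7.05, 'qpos': [-0.652, 0.115, 2.106, -0.005, 0.925, -0.647], 'eef_pos': [0.453, -0.22, 0.079], 'tcp_rot': [-0.499, -0.501, 0.502, -0.498], 'contact_force': [0.827, -0.174, 0.484], 'opening': 0.65}
[[[0.37,-0.0,-0.0],[-0.0,0.0,0.1]],[[0.37,-0.0,-0.0],[-0.0,0.0,0.1]],[[0.37,-0.0,-0.0],[-0.0,0.0,0.1]]]
```

{"api": "drive_tool", "payload": {"series": [[[0.38, 0, 0], [0, 0, 0]], [[0.38, 0, 0], [0, 0, 0]], [[0.36, 0, 0], [0, 0, 0]]]}}

```text
time: 7.35
eef_pos: [0.4575, -0.2238, 0.0284]
tcp_rot: [0.5, 0.496, -0.501, 0.503]
contact_force: [0.3, 0.5, 0.3]
opening: 0.648
```

Run:
```python
from h import *
st();plan([(.452,-.2195,.024,0)],.02)
```

```text
{'time': 7.35, 'qpos': [-0.653, 0.212, 2.112, -0.005, 0.807, -0.646], 'eef_pos': [0.457, -0.224, 0.028], 'tcp_rot': [0.5, 0.496, -0.501, 0.503], 'contact_force': [0.268, 0.507, 0.322], 'opening': 0.648}
[[[0.09,-0.11,-0.09],[-0.1,0.5,-0.3]]]
```

{"api": "drive_tool", "payload": {"series": [[[0.1, -0.11, -0.09], [0, 0.5, -0.3]], [[0, 0, 0], [0, 0, 0]]]}}

```text
time: 7.55
eef_pos: [0.4516, -0.219, 0.0228]
tcp_rot: [-0.501, -0.5, 0.501, -0.499]
contact_force: [-0.4, -0.0, 0.3]
opening: 0.649
```

{"api": "drive_tool", "payload": {"series": [[[0, 0, 0], [0, 0, 0]], [[0, 0, 0], [0, 0, 0]], [[0, 0, 0], [0, 0, 0]], [[-0.5, 0, 0], [0, 0, 0]], [[-0.9, 0, -0.2], [0, 0, 0]]], "grip": -1, "newtons": 30}}

```text
time: 8.05
eef_pos: [0.4497, -0.2083, 0.0925]
tcp_rot: [0.5, 0.502, -0.501, 0.496]
contact_force: [0.4, -0.3, -0.6]
opening: 0.384
```

Run:
```python
from h import *
st();plan([(.463,-.037,.11,0),(.463,-.037,.056,0)],.046)
```

```text
{'time': 8.05, 'qpos': [-0.639, 0.078, 2.117, -0.0, 0.955, -0.635], 'eef_pos': [0.45, -0.208, 0.092], 'tcp_rot': [0.5, 0.502, -0.501, 0.496], 'contact_force': [0.407, -0.348, -0.642], 'opening': 0.384}
[[[-0.08,0.06,-0.86],[-0.1,-0.1,0.1]],[[-0.08,0.06,-0.86],[-0.1,-0.1,0.1]],[[-0.09,0.06,-0.86],[-0.1,-0.1,0.1]],[[-0.09,0.07,-0.86],[-0.1,-0.1,0.1]],[[0.54,0.0,0.0],[0.0,0.0,0.0]]]
[[[0.54,0.0,0.0],[0.0,0.0,0.0]]]
```

{"api": "drive_tool", "payload": {"series": [[[-0.08, 0.06, -0.88], [0, 0, 0]], [[-0.08, 0.06, -0.88], [0, 0, 0]], [[-0.08, 0.06, -0.88], [0, 0, 0]], [[-0.08, 0.06, -0.82], [0, 0, 0]], [[0, 0, 0], [0, 0, 0]]]}}

```text
time: 8.55
eef_pos: [0.469, -0.0335, 0.1203]
tcp_rot: [0.504, 0.493, -0.5, 0.503]
contact_force: [0.2, -1.2, -1.2]
opening: 0.383
```

Run:
```python
from h import *
st();plan([(.463,-.037,.056,0)],.03)
c=shot('wrist','w8.png');np.savez('w8.npz',**{k:np.array(c[k]) for k in('camera_matrix','R','t')})
c=shot('top','t8.png',(270,180,370,260),6)
```

```text
{'time': 8.55, 'qpos': [-0.287, -0.037, 2.174, -0.001, 0.99, -0.278], 'eef_pos': [0.469, -0.033, 0.12], 'tcp_rot': [0.504, 0.493, -0.5, 0.503], 'contact_force': [0.218, -1.192, -1.192], 'opening': 0.383}
[[[0.43,-0.05,0.02],[-0.2,0.1,-0.3]],[[0.43,-0.04,0.02],[-0.2,0.1,-0.3]],[[0.43,-0.04,0.02],[-0.2,0.1,-0.3]]]
```

View pics/w8.png

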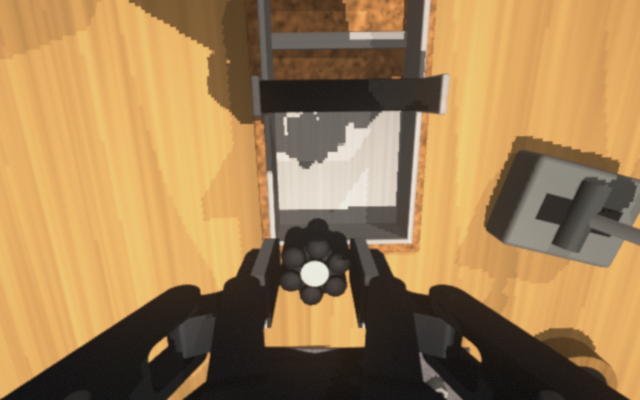

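Run:
```python
from h import *
c=dict(np.load('w8.npz'))
for u,v,z in((267,243,.042),(413,243,.042),(256,80,.077),(447,77,.077),(262,110,.077),(440,110,.077),(275,210,.008),(395,207,.008)): print(u,v,px2w(c,u,v,z).round(4))
```

```text
267 243 [ 0.4384 -0.056   0.042 ]
413 243 [ 0.54   -0.0575  0.042 ]
256 80 [0.4422 0.0485 0.077 ]
447 77 [0.5382 0.0492 0.077 ]
262 110 [0.4445 0.0339 0.077 ]
440 110 [0.5363 0.0332 0.077 ]
275 210 [ 0.441  -0.0434  0.008 ]
395 207 [ 0.535  -0.0421  0.008 ]
```

View pics/t8.png

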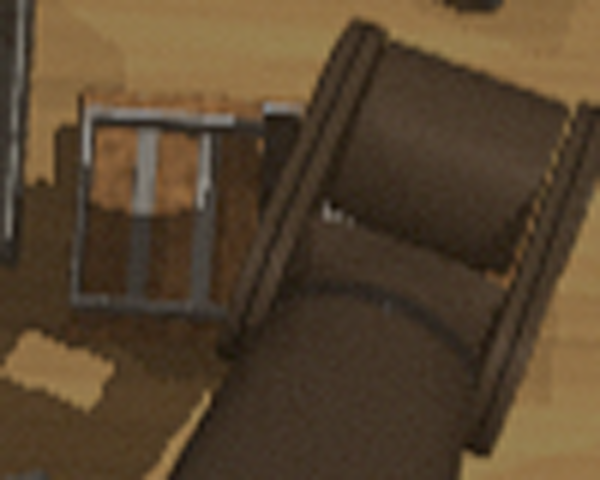

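{"api": "drive_tool", "payload": {"series": [[[0.43, -0.06, 0.0], [0, 0, 0]], [[0.43, -0.06, 0], [0, 0, 0]], [[0.4, -0.06, 0], [0, 0, 0]], [[0, 0, 0], [0, 0, 0]]]}}

```text
time: 9.05
eef_pos: [0.4638, -0.0419, 0.0579]
tcp_rot: [0.506, 0.488, -0.501, 0.504]
contact_force: [-0.5, 0.9, -1.1]
opening: 0.38
```

Run:
```python
from h import *
st();plan([(.466,-.034,.056,0)],.03)
```

```text
{'time': 9.05, 'qpos': [-0.307, 0.06, 2.215, -0.005, 0.844, -0.288], 'eef_pos': [0.464, -0.042, 0.058], 'tcp_rot': [0.506, 0.488, -0.501, 0.504], 'contact_force': [-0.48, 0.89, -1.055], 'opening': 0.38}
[[[0.04,0.04,-0.16],[-0.9,0.6,-1.2]]]
```

{"api": "drive_tool", "payload": {"series": [[[0.05, 0.04, -0.16], [-0.9, 0.6, -1.2]], [[0, 0, 0], [0, 0, 0]]]}}

```text
time: 9.25
eef_pos: [0.4666, -0.0356, 0.0561]
tcp_rot: [-0.5, -0.5, 0.501, -0.499]
contact_force: [0.4, 0.1, -0.3]
opening: 0.383
```

{"api": "drive_tool", "payload": {"series": [[[0, 0, 0], [0, 0, 0]], [[0, 0, 0], [0, 0, 0]], [[-0.6, 0, 0], [0, 0, 0]], [[-0.8, 0, 0.3], [0, 0, 0]]], "grip": 0.2}}

```text
time: 9.65
eef_pos: [0.4634, -0.0492, 0.1236]
tcp_rot: [0.498, 0.504, -0.502, 0.496]
contact_force: [0.7, -0.8, -0.1]
opening: 0.601
```

Run:
```python
from h import *
st();plan([(.456,-.284,.09,0),(.456,-.284,.024,0)],.046); shot('wrist','w9.png')
```

```text
{'time': 9.65, 'qpos': [-0.324, -0.037, 2.167, -0.0, 1.025, -0.324], 'eef_pos': [0.463, -0.049, 0.124], 'tcp_rot': [0.498, 0.504, -0.502, 0.496], 'contact_force': [0.718, -0.843, -0.13], 'opening': 0.601}
[[[0.11,-0.02,0.78],[0.0,-0.0,0.1]],[[0.11,-0.02,0.78],[0.0,-0.0,0.1]],[[0.11,-0.02,0.78],[0.0,-0.0,0.1]],[[0.11,-0.02,0.78],[0.0,-0.0,0.1]],[[0.11,-0.02,0.78],[0.0,-0.0,0.1]]]
[[[0.11,-0.02,0.78],[0.0,-0.0,0.1]],[[0.66,0.0,0.0],[0.0,0.0,0.0]],[[0.66,0.0,0.0],[0.0,0.0,0.0]]]
```

View pics/w9.png

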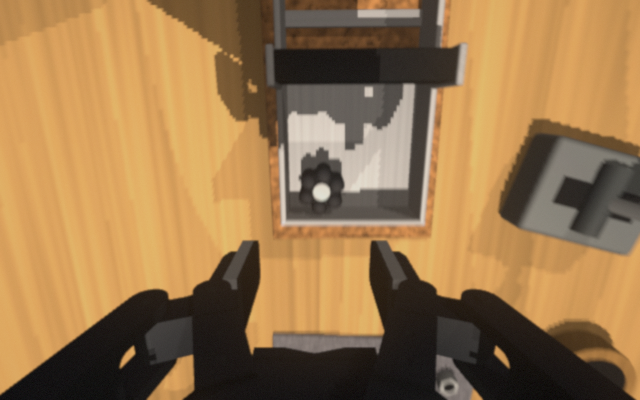

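{"api": "drive_tool", "payload": {"series": [[[0.1, -0.02, 0.82], [0, 0, 0]], [[0.1, -0.02, 0.82], [0, 0, 0]], [[0.1, -0.02, 0.82], [0, 0, 0]], [[0.1, -0.02, 0.82], [0, 0, 0]], [[0.1, -0.02, 0.82], [0, 0, 0]]]}}

```text
time: 10.2
eef_pos: [0.4689, -0.2628, 0.1156]
tcp_rot: [0.499, 0.495, -0.496, 0.509]
contact_force: [0.6, -0.3, 1.2]
opening: 0.602
```

{"api": "drive_tool", "payload": {"series": [[[0, 0, 0.6], [0, 0, 0]], [[0, 0, 0], [0, 0, 0]]]}}

```text
time: 10.4
eef_pos: [0.4691, -0.2992, 0.1168]
tcp_rot: [0.5, 0.493, -0.498, 0.509]
contact_force: [-0.8, -0.4, 1.0]
opening: 0.593
```

Run:
```python
from h import *
st();plan([(.456,-.2845,.024,0)],.025)
```

```text
{'time': 10.4, 'qpos': [-0.752, 0.155, 1.979, 0.004, 0.984, -0.758], 'eef_pos': [0.469, -0.299, 0.117], 'tcp_rot': [0.5, 0.493, -0.498, 0.509], 'contact_force': [-0.814, -0.429, 0.995], 'opening': 0.593}
[[[0.46,-0.07,-0.08],[0.1,0.2,-0.3]],[[0.46,-0.07,-0.08],[0.1,0.2,-0.3]],[[0.46,-0.07,-0.08],[0.1,0.2,-0.3]],[[0.46,-0.07,-0.07],[0.1,0.2,-0.3]]]
```

{"api": "drive_tool", "payload": {"series": [[[0.46, -0.11, -0.1], [0, 0.3, -0.4]], [[0.46, -0.11, -0.1], [0, 0.3, -0.4]], [[0.46, -0.1, -0.1], [0, 0.3, -0.4]], [[0.4, -0.1, -0.1], [0, 0.2, -0.3]], [[0, 0, 0], [0, 0, 0]]]}}

```text
time: 10.9
eef_pos: [0.45, -0.2794, 0.0277]
tcp_rot: [0.499, 0.502, -0.499, 0.499]
contact_force: [-0.5, -0.2, 0.1]
opening: 0.604
```

Run:
```python
from h import *
st();plan([(.456,-.2845,.024,0)],.025)
```

```text
{'time': 10.9, 'qpos': [-0.747, 0.259, 2.055, -0.0, 0.831, -0.75], 'eef_pos': [0.45, -0.279, 0.028], 'tcp_rot': [0.499, 0.502, -0.499, 0.499], 'contact_force': [-0.464, -0.208, 0.141], 'opening': 0.604}
[[[0.07,0.12,0.1],[0.1,-0.1,0.2]]]
```

{"api": "drive_tool", "payload": {"series": [[[0.08, 0.12, 0.1], [0, 0, 0]], [[0, 0, 0], [0, 0, 0]]]}}

```text
time: 11.1
eef_pos: [0.4577, -0.2847, 0.0251]
tcp_rot: [0.499, 0.501, -0.499, 0.501]
contact_force: [0.6, -0.0, -0.9]
opening: 0.601
```

{"api": "drive_tool", "payload": {"series": [[[0, 0, 0], [0, 0, 0]], [[0, 0, 0], [0, 0, 0]], [[0, 0, 0], [0, 0, 0]], [[-0.6, 0, 0], [0, 0, 0]], [[-0.9, 0, -0.2], [0, 0, 0]]], "grip": -1}}

```text
time: 11.6
eef_pos: [0.4562, -0.2739, 0.0988]
tcp_rot: [0.499, 0.504, -0.5, 0.498]
contact_force: [0.5, 0.1, -0.5]
opening: 0.378
```

Run:
```python
from h import *
st();plan([(.514,-.034,.11,0),(.514,-.034,.056,0)],.042)
```

```text
{'time': 11.6, 'qpos': [-0.731, 0.146, 2.027, -0.0, 0.977, -0.734], 'eef_pos': [0.456, -0.274, 0.099], 'tcp_rot': [0.499, 0.504, -0.5, 0.498], 'contact_force': [0.507, 0.093, -0.529], 'opening': 0.378}
[[[-0.03,0.19,-0.8],[0.0,-0.1,0.1]],[[-0.03,0.19,-0.8],[0.0,-0.1,0.1]],[[-0.04,0.19,-0.8],[0.0,-0.1,0.1]],[[-0.04,0.19,-0.8],[0.0,-0.1,0.1]],[[-0.04,0.19,-0.8],[0.0,-0.1,0.1]]]
[[[-0.04,0.19,-0.8],[0.0,-0.1,0.1]],[[0.54,0.0,0.0],[0.0,0.0,0.0]],[[0.54,0.0,0.0],[0.0,0.0,0.0]]]
```

{"api": "drive_tool", "payload": {"series": [[[-0.05, 0.22, -0.92], [0, 0, 0]], [[-0.05, 0.22, -0.92], [0, 0, 0]], [[-0.05, 0.22, -0.92], [0, 0, 0]], [[-0.03, 0.22, -0.92], [0, 0, 0]], [[0, 0.2, -0.92], [0, 0, 0]]]}}

```text
time: 12.1
eef_pos: [0.5173, -0.0456, 0.1196]
tcp_rot: [0.504, 0.492, -0.501, 0.503]
contact_force: [0.3, -0.4, -0.2]
opening: 0.383
```

{"api": "drive_tool", "payload": {"series": [[[0, 0, -0.25], [0, 0, 0]], [[0, 0, 0], [0, 0, 0]]]}}

```text
time: 12.3
eef_pos: [0.5177, -0.0279, 0.1202]
tcp_rot: [0.502, 0.494, -0.498, 0.505]
contact_force: [-0.1, -1.0, -0.7]
opening: 0.38
```

Run:
```python
from h import *
st();plan([(.514,-.034,.056,0)],.03)
```

```text
{'time': 12.3, 'qpos': [-0.248, 0.072, 2.063, -0.004, 0.989, -0.244], 'eef_pos': [0.518, -0.028, 0.12], 'tcp_rot': [0.502, 0.494, -0.498, 0.505], 'contact_force': [-0.082, -0.962, -0.731], 'opening': 0.38}
[[[0.43,-0.03,0.04],[-0.0,0.1,-0.3]],[[0.43,-0.03,0.04],[-0.0,0.1,-0.3]],[[0.43,-0.03,0.04],[-0.0,0.1,-0.3]]]
```

{"api": "drive_tool", "payload": {"series": [[[0.43, -0.08, 0.02], [0, 0.1, -0.3]], [[0.43, -0.07, 0.02], [0, 0.1, -0.3]], [[0.41, -0.06, 0.02], [0, 0.1, -0.3]], [[0, 0, 0], [0, 0, 0]]]}}

```text
time: 12.7
eef_pos: [0.5087, -0.0362, 0.0566]
tcp_rot: [0.501, 0.497, -0.501, 0.501]
contact_force: [-0.2, 0.5, 0.1]
opening: 0.38
```

Run:
```python
from h import *
st();plan([(.514,-.034,.056,0)],.03)
```

```text
{'time': 12.7, 'qpos': [-0.268, 0.164, 2.101, -0.005, 0.871, -0.261], 'eef_pos': [0.509, -0.036, 0.057], 'tcp_rot': [0.501, 0.497, -0.501, 0.501], 'contact_force': [-0.229, 0.484, 0.087], 'opening': 0.38}
[[[0.01,0.1,-0.04],[-0.2,0.3,-0.2]]]
```

{"api": "drive_tool", "payload": {"series": [[[0, 0.1, 0], [0, 0, 0]], [[0, 0, 0], [0, 0, 0]]]}}

```text
time: 12.9
eef_pos: [0.5148, -0.0386, 0.0578]
tcp_rot: [-0.501, -0.496, 0.502, -0.501]
contact_force: [0.5, -0.2, -0.5]
opening: 0.379
```

{"api": "drive_tool", "payload": {"series": [[[0, 0, 0], [0, 0, 0]], [[0, 0, 0], [0, 0, 0]], [[-0.6, 0, 0], [0, 0, 0]], [[-0.8, 0.1, 0.4], [0, 0, 0]], [[-0.2, 0.15, 0.9], [0, 0, 0]]], "grip": 0.25}}

```text
time: 13.4
eef_pos: [0.5266, -0.1015, 0.142]
tcp_rot: [0.5, 0.497, -0.5, 0.502]
contact_force: [0.4, -0.7, 1.8]
opening: 0.628
```

Run:
```python
from h import *
st();plan([(.571,-.362,.09,0),(.571,-.362,.024,0)],.043); shot('wrist','w10.png')
```

```text
{'time': 13.4, 'qpos': [-0.378, 0.086, 2.003, -0.004, 1.046, -0.376], 'eef_pos': [0.527, -0.101, 0.142], 'tcp_rot': [0.5, 0.497, -0.5, 0.502], 'contact_force': [0.387, -0.681, 1.813], 'opening': 0.628}
[[[0.15,0.13,0.74],[-0.0,0.0,-0.0]],[[0.15,0.13,0.74],[-0.0,0.0,-0.0]],[[0.15,0.13,0.74],[-0.0,0.0,-0.0]],[[0.15,0.13,0.74],[-0.0,0.0,-0.0]],[[0.15,0.13,0.74],[-0.0,0.0,-0.0]]]
[[[0.15,0.13,0.74],[-0.0,0.0,-0.0]],[[0.15,0.13,0.74],[-0.0,0.0,-0.0]],[[0.66,0.0,0.0],[0.0,0.0,0.0]],[[0.66,0.0,0.0],[0.0,0.0,0.0]]]
```

View pics/w10.png

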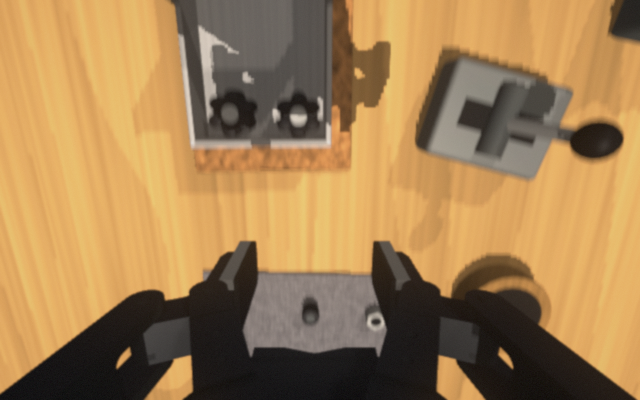

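Both knobs stand in the sieve at (232,113) and (298,113). On to the foot.

{"api": "drive_tool", "payload": {"series": [[[0.15, 0.15, 0.86], [0, 0, 0]], [[0.15, 0.15, 0.86], [0, 0, 0]], [[0.15, 0.15, 0.86], [0, 0, 0]], [[0.15, 0.15, 0.86], [0, 0, 0]], [[0.15, 0.13, 0.86], [0, 0, 0]]]}}

```text
time: 13.95
eef_pos: [0.5685, -0.3292, 0.1155]
tcp_rot: [0.501, 0.49, -0.499, 0.509]
contact_force: [-0.7, -0.7, 1.5]
opening: 0.627
```

{"api": "drive_tool", "payload": {"series": [[[0, 0, 0.5], [0, 0, 0]], [[0, 0, 0], [0, 0, 0]]]}}

```text
time: 14.15
eef_pos: [0.5684, -0.3609, 0.1158]
tcp_rot: [0.502, 0.488, -0.501, 0.509]
contact_force: [0.8, 0.2, -0.5]
opening: 0.626
```

Run:
```python
from h import *
st();plan([(.571,-.362,.024,0)],.025); c=shot('wrist','w11.png');print(w2px(c,(.571,-.362,.029)))
```

```text
{'time': 14.15, 'qpos': [-0.716, 0.39, 1.688, -0.001, 1.035, -0.71], 'eef_pos': [0.568, -0.361, 0.116], 'tcp_rot': [0.502, 0.488, -0.501, 0.509], 'contact_force': [0.784, 0.152, -0.515], 'opening': 0.626}
[[[0.46,0.0,-0.0],[-0.1,0.3,-0.3]],[[0.46,0.01,-0.0],[-0.1,0.3,-0.3]],[[0.46,0.01,0.0],[-0.1,0.3,-0.3]],[[0.46,0.01,0.0],[-0.1,0.3,-0.3]]]
[313.62713512 207.49762111]
```

View pics/w11.png

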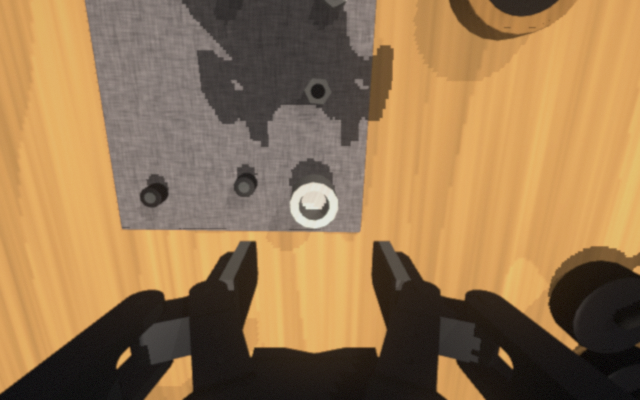

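{"api": "drive_tool", "payload": {"series": [[[0.46, -0.01, -0.02], [0, 0.3, -0.3]], [[0.46, -0.01, -0.02], [0, 0.3, -0.3]], [[0.46, -0.01, -0.01], [0, 0.3, -0.3]], [[0.42, 0, -0.01], [0, 0.2, -0.3]], [[0, 0, 0], [0, 0, 0]]]}}

```text
time: 14.7
eef_pos: [0.5689, -0.3505, 0.0225]
tcp_rot: [0.501, 0.501, -0.499, 0.499]
contact_force: [1.0, 0.1, -0.9]
opening: 0.626
```

{"api": "drive_tool", "payload": {"series": [[[0, 0, 0], [0, 0, 0]], [[0, 0, 0], [0, 0, 0]], [[0, 0, 0], [0, 0, 0]], [[-0.6, 0, 0], [0, 0, 0]], [[-0.9, 0, -0.2], [0, 0, 0]]], "grip": -1}}

```text
time: 15.2
eef_pos: [0.566, -0.3363, 0.0937]
tcp_rot: [0.5, 0.506, -0.499, 0.495]
contact_force: [1.3, -0.4, 0.1]
opening: 0.367
```

Run:
```python
from h import *
st();plan([(.49,-.013,.11,0),(.49,-.013,.054,0)],.045)
```

```text
{'time': 15.2, 'qpos': [-0.691, 0.408, 1.709, 0.003, 1.04, -0.693], 'eef_pos': [0.566, -0.336, 0.094], 'tcp_rot': [0.5, 0.506, -0.499, 0.495], 'contact_force': [1.343, -0.43, 0.1], 'opening': 0.367}
[[[-0.03,-0.19,-0.81],[0.0,-0.1,0.1]],[[-0.03,-0.19,-0.81],[0.0,-0.1,0.1]],[[-0.03,-0.19,-0.81],[0.0,-0.1,0.1]],[[-0.03,-0.19,-0.81],[0.0,-0.1,0.1]],[[-0.04,-0.19,-0.81],[0.0,-0.1,0.1]]]
[[[-0.04,-0.19,-0.81],[0.0,-0.1,0.1]],[[-0.04,-0.19,-0.81],[0.0,-0.1,0.1]],[[-0.04,-0.19,-0.81],[0.0,-0.1,0.1]],[[0.56,0.0,0.0],[0.0,0.0,0.0]],[[0.56,0.0,0.0],[0.0,0.0,0.0]]]
```

{"api": "drive_tool", "payload": {"series": [[[-0.03, -0.2, -0.92], [0, 0, 0]], [[-0.03, -0.2, -0.92], [0, 0, 0]], [[-0.03, -0.22, -0.92], [0, 0, 0]], [[-0.03, -0.22, -0.92], [0, 0, 0]], [[-0.03, -0.22, -0.92], [0, 0, 0]]]}}

```text
time: 15.7
eef_pos: [0.5198, -0.1091, 0.1179]
tcp_rot: [0.505, 0.492, -0.499, 0.504]
contact_force: [0.9, 0.6, -0.9]
opening: 0.369
```

Run:
```python
from h import *
st();plan([(.49,-.004,.11,0),(.49,-.004,.054,0)],.045)
```

```text
{'time': 15.7, 'qpos': [-0.398, 0.102, 2.036, 0.001, 0.986, -0.391], 'eef_pos': [0.52, -0.109, 0.118], 'tcp_rot': [0.505, 0.492, -0.499, 0.504], 'contact_force': [0.872, 0.63, -0.936], 'opening': 0.369}
[[[0.04,-0.2,-0.7],[-0.1,0.1,-0.3]],[[0.05,-0.2,-0.7],[-0.1,0.1,-0.3]],[[0.05,-0.2,-0.7],[-0.1,0.1,-0.3]],[[0.56,0.0,0.0],[0.0,0.0,0.0]],[[0.56,0.0,0.0],[0.0,0.0,0.0]]]
```

{"api": "drive_tool", "payload": {"series": [[[0.0, -0.2, -0.72], [0, 0, 0]], [[0.0, -0.2, -0.72], [0, 0, 0]], [[0, -0.2, -0.7], [0, 0, 0]], [[0, 0, 0], [0, 0, 0]]]}}

```text
time: 16.1
eef_pos: [0.4883, 0.0068, 0.121]
tcp_rot: [0.505, 0.491, -0.496, 0.507]
contact_force: [-0.2, -1.0, -1.4]
opening: 0.372
```

Run:
```python
from h import *
st();plan([(.49,-.004,.054,0)],.03);shot('wrist','w12.png')
```

```text
{'time': 16.1, 'qpos': [-0.194, -0.001, 2.138, -0.001, 0.98, -0.19], 'eef_pos': [0.488, 0.007, 0.121], 'tcp_rot': [0.505, 0.491, -0.496, 0.507], 'contact_force': [-0.196, -0.951, -1.405], 'opening': 0.372}
[[[0.45,0.0,0.07],[-0.1,0.1,-0.5]],[[0.45,0.0,0.07],[-0.1,0.1,-0.5]],[[0.45,0.01,0.07],[-0.1,0.1,-0.5]]]
```

View pics/w12.png

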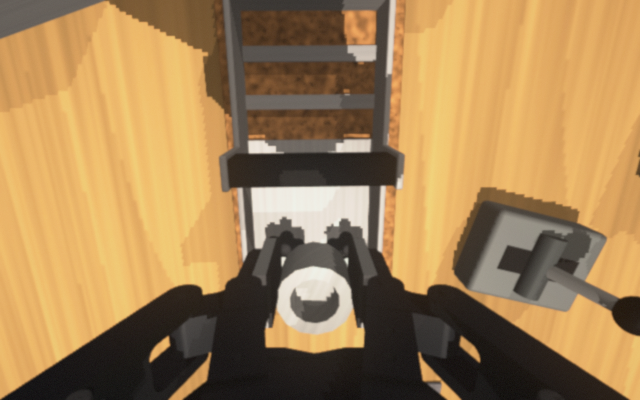

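{"api": "drive_tool", "payload": {"series": [[[0.45, -0.03, 0.02], [0, 0.1, -0.5]], [[0.45, -0.03, 0.02], [0, 0.1, -0.5]], [[0.4, -0.02, 0.02], [0, 0.1, -0.5]], [[0, 0, 0], [0, 0, 0]]]}}

```text
time: 16.55
eef_pos: [0.4918, -0.0017, 0.0599]
tcp_rot: [0.503, 0.494, -0.499, 0.503]
contact_force: [-0.8, -0.1, -1.5]
opening: 0.371
```

Run:
```python
from h import *
st();plan([(.49,.004,.052,0)],.03)
```

```text
{'time': 16.55, 'qpos': [-0.209, 0.116, 2.149, -0.004, 0.863, -0.201], 'eef_pos': [0.492, -0.002, 0.06], 'tcp_rot': [0.503, 0.494, -0.499, 0.503], 'contact_force': [-0.788, -0.091, -1.529], 'opening': 0.371}
[[[0.16,-0.04,-0.11],[-0.3,0.3,-0.7]]]
```

{"api": "drive_tool", "payload": {"series": [[[0.2, -0.05, -0.13], [0, 0.3, -0.7]], [[0.2, -0.03, 0], [0, 0, 0]], [[0, 0, 0], [0, 0, 0]]]}}

```text
time: 16.85
eef_pos: [0.4903, 0.0033, 0.0411]
tcp_rot: [0.503, 0.497, -0.501, 0.5]
contact_force: [0.2, 0.3, -1.2]
opening: 0.366
```

{"api": "drive_tool", "payload": {"series": [[[0, 0, 0], [0, 0, 0]], [[0, 0, 0], [0, 0, 0]], [[-0.6, 0, 0], [0, 0, 0]], [[-0.8, 0.1, 0.3], [0, 0, 0]], [[-0.3, 0.15, 0.9], [0, 0, 0]]], "grip": 0}}

```text
time: 17.35
eef_pos: [0.5007, -0.0543, 0.1279]
tcp_rot: [0.5, 0.5, -0.5, 0.5]
contact_force: [1.1, -0.1, 0.0]
opening: 0.501
```

Run:
```python
from h import *
st(); shot('wrist','w13.png');plan([(.584,-.226,.1,0)],.045)
```

```text
{'time': 17.35, 'qpos': [-0.31, 0.036, 2.085, 0.0, 1.02, -0.31], 'eef_pos': [0.501, -0.054, 0.128], 'tcp_rot': [0.5, 0.5, -0.5, 0.5], 'contact_force': [1.094, -0.116, 0.001], 'opening': 0.501}
[[[0.13,0.32,0.65],[-0.1,0.1,-0.1]],[[0.13,0.32,0.66],[-0.1,0.1,-0.1]],[[0.13,0.32,0.66],[-0.1,0.1,-0.1]],[[0.12,0.32,0.66],[-0.1,0.1,-0.1]],[[0.12,0.32,0.66],[-0.1,0.1,-0.1]]]
```

View pics/w13.png

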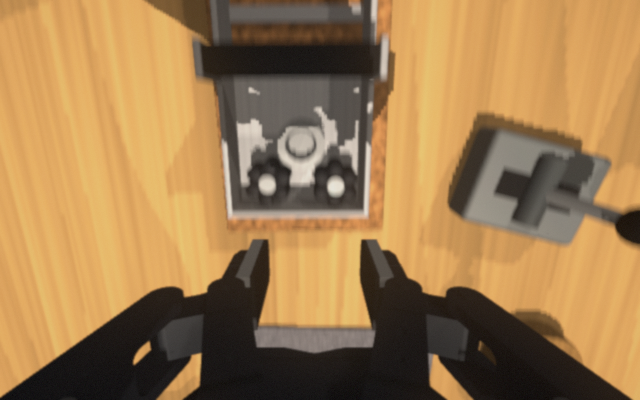

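{"api": "drive_tool", "payload": {"series": [[[0.1, 0.35, 0.7], [0, 0, 0]], [[0.1, 0.36, 0.74], [0, 0, 0]], [[0.1, 0.36, 0.74], [0, 0, 0]], [[0.1, 0.36, 0.74], [0, 0, 0]], [[0.1, 0.3, 0.6], [0, 0, 0]]], "grip": -0.25}}

```text
time: 17.9
eef_pos: [0.5943, -0.2449, 0.1141]
tcp_rot: [0.503, 0.492, -0.499, 0.507]
contact_force: [-0.3, 0.6, -0.6]
opening: 0.373
```

{"api": "drive_tool", "payload": {"series": [[[0, 0, 0], [0, 0, 0]]]}}

```text
time: 18.0
eef_pos: [0.5956, -0.2489, 0.1142]
tcp_rot: [0.503, 0.49, -0.5, 0.507]
contact_force: [-0.1, 0.2, 0.2]
opening: 0.374
```

Run:
```python
from h import *
st();plan([(.584,-.226,.016,0)],.025); c=shot('wrist','w14.png');print(w2px(c,(.584,-.226,.013)))
```

```text
{'time': 18.0, 'qpos': [-0.552, 0.339, 1.759, -0.001, 1.02, -0.544], 'eef_pos': [0.596, -0.249, 0.114], 'tcp_rot': [0.503, 0.49, -0.5, 0.507], 'contact_force': [-0.089, 0.168, 0.177], 'opening': 0.374}
[[[0.39,-0.05,-0.1],[-0.1,0.2,-0.2]],[[0.39,-0.05,-0.1],[-0.1,0.2,-0.2]],[[0.39,-0.05,-0.09],[-0.1,0.2,-0.2]],[[0.39,-0.05,-0.09],[-0.1,0.2,-0.2]],[[0.39,-0.05,-0.09],[-0.1,0.2,-0.2]]]
[293.43814914 170.39563296]
```

View pics/w14.png

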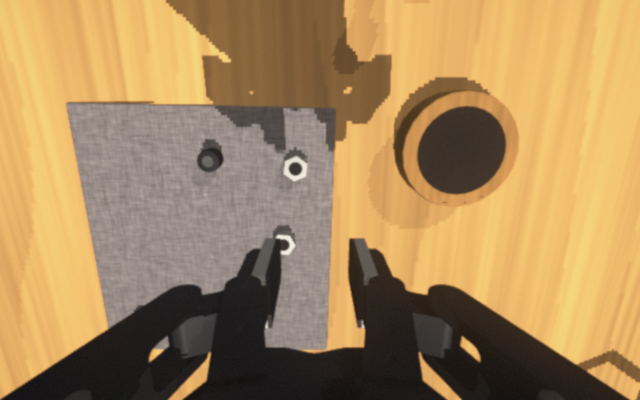

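{"api": "drive_tool", "payload": {"series": [[[0.3, -0.12, -0.22], [0, 0.4, -0.5]], [[0.4, -0.08, -0.16], [0, 0.3, -0.3]], [[0.4, -0.05, -0.12], [0, 0.3, -0.3]], [[0.4, 0, 0], [0, 0.2, 0]], [[0.35, 0, 0], [0, 0, 0]]]}}

```text
time: 18.55
eef_pos: [0.5807, -0.2135, 0.0183]
tcp_rot: [0.503, 0.502, -0.498, 0.497]
contact_force: [0.1, 0.7, 0.7]
opening: 0.378
```

Run:
```python
from h import *
st();plan([(.585,-.225,.016,0)],.025)
```

```text
{'time': 18.55, 'qpos': [-0.52, 0.437, 1.836, 0.012, 0.875, -0.525], 'eef_pos': [0.581, -0.213, 0.018], 'tcp_rot': [0.503, 0.502, -0.498, 0.497], 'contact_force': [0.117, 0.657, 0.702], 'opening': 0.378}
[[[0.04,0.09,0.23],[-0.1,-0.6,0.0]]]
```

{"api": "drive_tool", "payload": {"series": [[[0.04, 0.09, 0.23], [0, -0.5, 0]], [[0, 0, 0], [0, 0, 0]]]}}

```text
time: 18.75
eef_pos: [0.5825, -0.219, 0.0136]
tcp_rot: [0.5, 0.505, -0.5, 0.496]
contact_force: [1.5, -4.7, 7.1]
opening: 0.373
```

{"api": "drive_tool", "payload": {"series": [[[0, 0, 0], [0, 0, 0]], [[0, 0, 0], [0, 0, 0]], [[0, 0, 0], [0, 0, 0]], [[-0.7, 0, 0], [0, 0, 0]], [[-0.9, 0, -0.2], [0, 0, 0]]], "grip": -1}}

```text
time: 19.25
eef_pos: [0.5773, -0.2045, 0.0865]
tcp_rot: [0.497, 0.511, -0.501, 0.49]
contact_force: [-0.1, -0.0, 0.9]
opening: 0.177
```

Run:
```python
from h import *
st();plan([(.466,.016,.11,0)],.045)
```

```text
{'time': 19.25, 'qpos': [-0.507, 0.335, 1.822, 0.004, 1.014, -0.513], 'eef_pos': [0.577, -0.204, 0.086], 'tcp_rot': [0.497, 0.511, -0.501, 0.49], 'contact_force': [-0.063, -0.045, 0.916], 'opening': 0.177}
[[[-0.06,-0.37,-0.74],[0.0,-0.2,0.2]],[[-0.06,-0.37,-0.74],[0.0,-0.2,0.2]],[[-0.06,-0.37,-0.74],[0.0,-0.2,0.2]],[[-0.07,-0.37,-0.74],[0.0,-0.2,0.2]],[[-0.07,-0.37,-0.74],[0.0,-0.2,0.2]]]
[[[-0.07,-0.37,-0.74],[0.0,-0.2,0.2]]]
```

{"api": "drive_tool", "payload": {"series": [[[-0.08, -0.4, -0.84], [0, 0, 0]], [[-0.08, -0.4, -0.84], [0, 0, 0]], [[-0.08, -0.4, -0.84], [0, 0, 0]], [[-0.05, -0.4, -0.84], [0, 0, 0]], [[0, -0.4, -0.84], [0, 0, 0]]]}}

```text
time: 19.75
eef_pos: [0.4756, 0.0076, 0.1107]
tcp_rot: [0.5, 0.507, -0.502, 0.491]
contact_force: [-0.1, 0.2, -0.7]
opening: 0.177
```

{"api": "drive_tool", "payload": {"series": [[[0, -0.2, -0.1], [0, 0, 0]], [[0, 0, 0], [0, 0, 0]]]}}

```text
time: 19.95
eef_pos: [0.4597, 0.0179, 0.1085]
tcp_rot: [0.497, 0.511, -0.502, 0.49]
contact_force: [-0.0, -1.1, -0.4]
opening: 0.175
```

Run:
```python
from h import *
st();plan([(.468,.017,.038,0)],.03);shot('wrist','w15.png')
```

```text
{'time': 19.95, 'qpos': [-0.188, -0.019, 2.182, 0.013, 1.008, -0.198], 'eef_pos': [0.46, 0.018, 0.109], 'tcp_rot': [0.497, 0.511, -0.502, 0.49], 'contact_force': [-0.036, -1.145, -0.45], 'opening': 0.175}
[[[0.47,0.07,0.01],[0.1,-0.3,0.5]],[[0.47,0.06,0.01],[0.1,-0.3,0.5]],[[0.47,0.06,0.01],[0.1,-0.3,0.5]]]
```

View pics/w15.png

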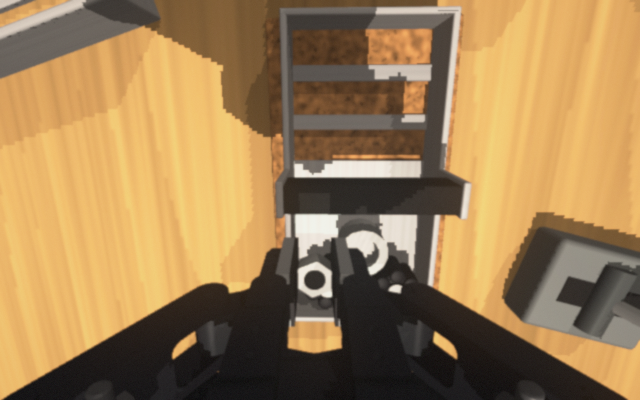

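{"api": "drive_tool", "payload": {"series": [[[0.45, 0.02, 0], [0, -0.3, 0.5]], [[0.45, 0.02, 0], [0, -0.3, 0.5]], [[0.35, 0.02, 0], [0, -0.3, 0.4]], [[0, 0, 0], [0, 0, 0]]]}}

```text
time: 20.4
eef_pos: [0.4659, 0.0137, 0.0448]
tcp_rot: [0.501, 0.498, -0.5, 0.5]
contact_force: [0.8, 0.0, -0.2]
opening: 0.176
```

Run:
```python
from h import *
st();plan([(.468,.017,.044,0)],.03)
```

```text
{'time': 20.4, 'qpos': [-0.188, 0.096, 2.207, -0.001, 0.836, -0.184], 'eef_pos': [0.466, 0.014, 0.045], 'tcp_rot': [0.501, 0.498, -0.5, 0.5], 'contact_force': [0.77, 0.025, -0.15], 'opening': 0.176}
[[[0.02,0.04,-0.07],[-0.2,0.1,-0.2]]]
```

{"api": "drive_tool", "payload": {"series": [[[0, 0, 0], [0, 0, 0]], [[0, 0, 0], [0, 0, 0]], [[-0.6, 0, 0], [0, 0, 0]], [[-0.9, 0.2, 0.3], [0, 0, 0]], [[-0.2, 0.3, 0.9], [0, 0, 0]]], "grip": -0.35}}

```text
time: 20.9
eef_pos: [0.4906, -0.0472, 0.1326]
tcp_rot: [-0.5, -0.5, 0.501, -0.499]
contact_force: [1.3, 0.5, 0.6]
opening: 0.322
```

Run:
```python
from h import *
st();plan([(.575,-.284,.1,0)],.045);c=shot('wrist','w16.png')
```

```text
{'time': 20.9, 'qpos': [-0.302, 0.006, 2.106, -0.001, 1.032, -0.3], 'eef_pos': [0.491, -0.047, 0.133], 'tcp_rot': [-0.5, -0.5, 0.501, -0.499], 'contact_force': [1.292, 0.536, 0.634], 'opening': 0.322}
[[[0.11,0.28,0.79],[-0.0,0.0,0.0]],[[0.11,0.28,0.79],[-0.0,0.0,0.0]],[[0.11,0.28,0.79],[-0.0,0.0,0.0]],[[0.11,0.28,0.79],[-0.0,0.0,0.0]],[[0.11,0.28,0.79],[-0.0,0.0,0.0]]]
[[[0.11,0.28,0.79],[-0.0,0.0,0.0]]]
```

View pics/w16.png

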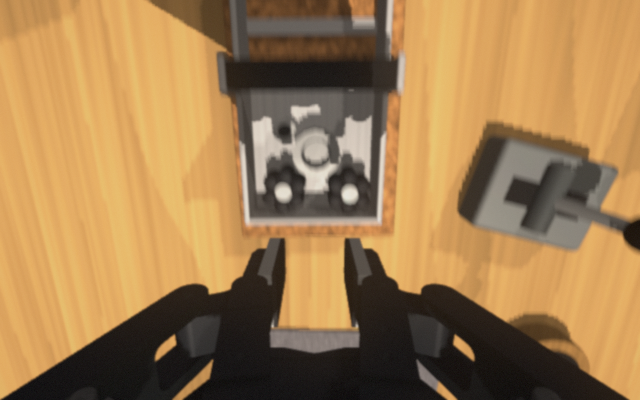

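{"api": "drive_tool", "payload": {"series": [[[0.1, 0.28, 0.85], [0, 0, 0]], [[0.1, 0.28, 0.85], [0, 0, 0]], [[0.1, 0.28, 0.85], [0, 0, 0]], [[0.1, 0.28, 0.85], [0, 0, 0]], [[0.1, 0.28, 0.75], [0, 0, 0]]]}}

```text
time: 21.45
eef_pos: [0.5662, -0.2683, 0.119]
tcp_rot: [0.502, 0.491, -0.5, 0.506]
contact_force: [0.8, -0.6, 0.7]
opening: 0.329
```

{"api": "drive_tool", "payload": {"series": [[[0.2, 0, 0.2], [0, 0, 0]], [[0, 0, 0], [0, 0, 0]]]}}

```text
time: 21.65
eef_pos: [0.5674, -0.2848, 0.11]
tcp_rot: [0.504, 0.489, -0.502, 0.505]
contact_force: [-0.8, 0.6, -0.9]
opening: 0.323
```

Run:
```python
from h import *
st();plan([(.575,-.284,.017,0)],.025); c=shot('wrist','w17.png');print(w2px(c,(.575,-.284,.013)))
```

```text
{'time': 21.65, 'qpos': [-0.624, 0.323, 1.788, -0.001, 1.007, -0.612], 'eef_pos': [0.567, -0.285, 0.11], 'tcp_rot': [0.504, 0.489, -0.502, 0.505], 'contact_force': [-0.787, 0.551, -0.933], 'opening': 0.323}
[[[0.47,0.03,-0.01],[-0.2,0.2,-0.3]],[[0.47,0.03,-0.01],[-0.2,0.2,-0.3]],[[0.47,0.03,-0.01],[-0.2,0.2,-0.3]],[[0.47,0.04,-0.01],[-0.2,0.2,-0.3]]]
[320.42049695 200.88427752]
```

View pics/w17.png

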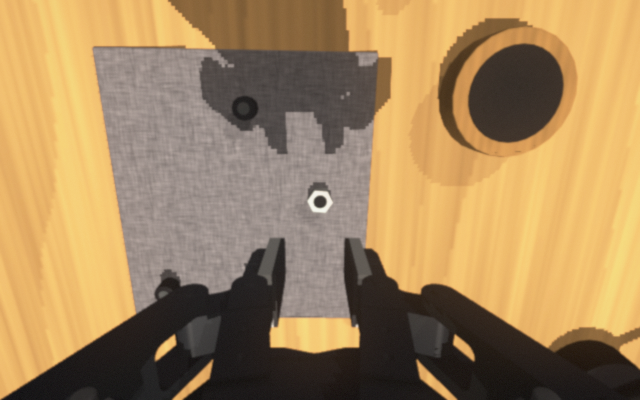

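{"api": "drive_tool", "payload": {"series": [[[0.47, 0.03, 0.01], [-0.2, 0.2, -0.3]], [[0.47, 0.03, 0.01], [-0.2, 0.2, -0.3]], [[0.47, 0.03, 0.02], [-0.2, 0.2, -0.3]], [[0.4, 0.03, 0.02], [-0.2, 0.2, -0.3]], [[0, 0, 0], [0, 0, 0]]]}}

```text
time: 22.2
eef_pos: [0.5764, -0.2816, 0.023]
tcp_rot: [0.498, 0.501, -0.498, 0.503]
contact_force: [-0.5, -0.1, -0.4]
opening: 0.328
```

Run:
```python
from h import *
st();plan([(.575,-.284,.017,0)],.025)
```

```text
{'time': 22.2, 'qpos': [-0.612, 0.467, 1.781, -0.001, 0.891, -0.621], 'eef_pos': [0.576, -0.282, 0.023], 'tcp_rot': [0.498, 0.501, -0.498, 0.503], 'contact_force': [-0.526, -0.142, -0.372], 'opening': 0.328}
[[[0.12,-0.03,0.05],[0.5,0.1,-0.1]]]
```

{"api": "drive_tool", "payload": {"series": [[[0.12, -0.03, 0.05], [0.5, 0, 0]], [[0, 0, 0], [0, 0, 0]]]}}

```text
time: 22.4
eef_pos: [0.5753, -0.2821, 0.0186]
tcp_rot: [0.5, 0.499, -0.499, 0.502]
contact_force: [0.2, -0.0, -0.0]
opening: 0.328
```

{"api": "drive_tool", "payload": {"series": [[[0, 0, 0], [0, 0, 0]], [[0, 0, 0], [0, 0, 0]], [[0, 0, 0], [0, 0, 0]], [[-0.7, 0, 0], [0, 0, 0]], [[-0.9, 0, -0.2], [0, 0, 0]]], "grip": -1}}

```text
time: 22.9
eef_pos: [0.572, -0.2705, 0.0967]
tcp_rot: [0.499, 0.502, -0.5, 0.498]
contact_force: [1.8, -0.3, -0.0]
opening: 0.167
```

Run:
```python
from h import *
st();plan([(.512,.017,.11,0)],.045)
```

```text
{'time': 22.9, 'qpos': [-0.602, 0.35, 1.781, -0.001, 1.016, -0.602], 'eef_pos': [0.572, -0.27, 0.097], 'tcp_rot': [0.499, 0.502, -0.5, 0.498], 'contact_force': [1.82, -0.335, -0.011], 'opening': 0.167}
[[[-0.04,-0.17,-0.82],[0.0,-0.0,0.0]],[[-0.04,-0.17,-0.82],[0.0,-0.0,0.0]],[[-0.04,-0.17,-0.82],[0.0,-0.0,0.0]],[[-0.04,-0.17,-0.82],[0.0,-0.0,0.0]],[[-0.04,-0.17,-0.82],[0.0,-0.0,0.0]]]
[[[-0.04,-0.17,-0.82],[0.0,-0.0,0.0]],[[-0.04,-0.17,-0.82],[0.0,-0.0,0.0]]]
```

{"api": "drive_tool", "payload": {"series": [[[-0.04, -0.19, -0.95], [0, 0, 0]], [[-0.04, -0.19, -0.95], [0, 0, 0]], [[-0.04, -0.19, -0.95], [0, 0, 0]], [[-0.02, -0.19, -0.95], [0, 0, 0]], [[0, -0.19, -0.95], [0, 0, 0]]]}}

```text
time: 23.4
eef_pos: [0.5315, -0.035, 0.1159]
tcp_rot: [0.505, 0.49, -0.5, 0.505]
contact_force: [0.8, 0.9, 0.7]
opening: 0.164
```

{"api": "drive_tool", "payload": {"series": [[[0, -0.2, -0.85], [0, 0, 0]], [[0, 0, 0], [0, 0, 0]]]}}

```text
time: 23.6
eef_pos: [0.5198, 0.0137, 0.116]
tcp_rot: [0.504, 0.491, -0.498, 0.506]
contact_force: [-0.0, -0.6, 0.4]
opening: 0.166
```

Run:
```python
from h import *
st();plan([(.512,.017,.044,0)],.03)
```

```text
{'time': 23.6, 'qpos': [-0.166, 0.079, 2.064, -0.007, 0.975, -0.157], 'eef_pos': [0.52, 0.014, 0.116], 'tcp_rot': [0.504, 0.491, -0.498, 0.506], 'contact_force': [-0.009, -0.613, 0.409], 'opening': 0.166}
[[[0.48,-0.06,-0.03],[-0.1,0.2,-0.4]],[[0.48,-0.06,-0.03],[-0.1,0.2,-0.4]],[[0.48,-0.06,-0.02],[-0.1,0.2,-0.4]]]
```

{"api": "drive_tool", "payload": {"series": [[[0.46, -0.08, -0.04], [-0.1, 0.2, -0.4]], [[0.46, -0.07, -0.04], [-0.1, 0.2, -0.4]], [[0.42, -0.06, -0.03], [-0.1, 0.2, -0.4]], [[0, 0, 0], [0, 0, 0]]]}}

```text
time: 24.0
eef_pos: [0.5134, 0.0183, 0.0509]
tcp_rot: [0.501, 0.498, -0.497, 0.503]
contact_force: [-0.5, 0.5, -0.5]
opening: 0.163
```

Run:
```python
from h import *
st();plan([(.512,.017,.044,0)],.03)
```

```text
{'time': 24.0, 'qpos': [-0.162, 0.18, 2.097, 0.001, 0.856, -0.166], 'eef_pos': [0.513, 0.018, 0.051], 'tcp_rot': [0.501, 0.498, -0.497, 0.503], 'contact_force': [-0.458, 0.535, -0.457], 'opening': 0.163}
[[[0.14,-0.03,0.03],[0.2,0.1,-0.5]]]
```

{"api": "drive_tool", "payload": {"series": [[[0.14, -0.03, 0.03], [0, 0.1, -0.4]], [[0, 0, 0], [0, 0, 0]]]}}

```text
time: 24.2
eef_pos: [0.5134, 0.0154, 0.045]
tcp_rot: [0.5, 0.5, -0.498, 0.502]
contact_force: [-0.1, -0.2, -0.0]
opening: 0.164
```

{"api": "drive_tool", "payload": {"series": [[[0, 0, 0], [0, 0, 0]], [[0, 0, 0], [0, 0, 0]], [[-0.6, 0, 0], [0, 0, 0]], [[-0.9, 0.05, 0.3], [0, 0, 0]], [[-0.2, 0.05, 0.9], [0, 0, 0]]], "grip": -0.35}}

```text
time: 24.7
eef_pos: [0.5177, -0.0435, 0.133]
tcp_rot: [0.499, 0.502, -0.498, 0.502]
contact_force: [1.5, -1.0, -0.2]
opening: 0.325
```

Run:
```python
from h import *
st();plan([(.5245,-.2185,.1,0)],.045);c=shot('wrist','w18.png')
```

```text
{'time': 24.7, 'qpos': [-0.28, 0.064, 2.045, 0.001, 1.031, -0.288], 'eef_pos': [0.518, -0.044, 0.133], 'tcp_rot': [0.499, 0.502, -0.498, 0.502], 'contact_force': [1.503, -1.033, -0.204], 'opening': 0.325}
[[[0.16,0.03,0.88],[0.1,-0.0,-0.0]],[[0.16,0.03,0.88],[0.1,-0.0,-0.0]],[[0.16,0.03,0.88],[0.1,-0.0,-0.0]],[[0.16,0.03,0.88],[0.1,-0.0,-0.0]]]
```

View pics/w18.png

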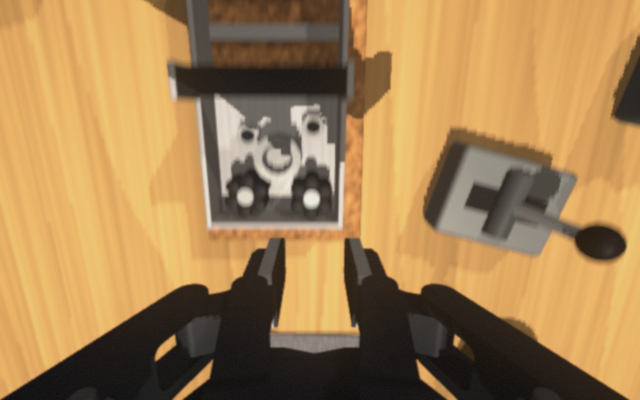

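Both nuts lie in the sieve at (248,135) and (313,125). Next spacer s1.

{"api": "drive_tool", "payload": {"series": [[[0.12, 0.03, 0.9], [0, 0, 0]], [[0.12, 0.03, 0.92], [0, 0, 0]], [[0.12, 0.03, 0.92], [0, 0, 0]], [[0.12, 0, 0.85], [0, 0, 0]], [[0, 0, 0], [0, 0, 0]]]}}

```text
time: 25.25
eef_pos: [0.5275, -0.2383, 0.1171]
tcp_rot: [0.501, 0.493, -0.498, 0.508]
contact_force: [0.5, -0.1, 0.5]
opening: 0.322
```

Run:
```python
from h import *
st();plan([(.5245,-.2185,.017,0)],.025); c=shot('wrist','w19.png');print(w2px(c,(.5245,-.2185,.017)))
```

```text
{'time': 25.25, 'qpos': [-0.599, 0.202, 1.923, -0.0, 0.994, -0.601], 'eef_pos': [0.528, -0.238, 0.117], 'tcp_rot': [0.501, 0.493, -0.498, 0.508], 'contact_force': [0.476, -0.066, 0.474], 'opening': 0.322}
[[[0.4,-0.02,-0.08],[0.0,0.1,-0.2]],[[0.4,-0.02,-0.08],[0.0,0.1,-0.2]],[[0.4,-0.02,-0.08],[0.0,0.1,-0.2]],[[0.4,-0.01,-0.08],[0.0,0.1,-0.2]],[[0.4,-0.01,-0.08],[0.0,0.1,-0.2]]]
[305.9407101  174.80239489]
```

View pics/w19.png

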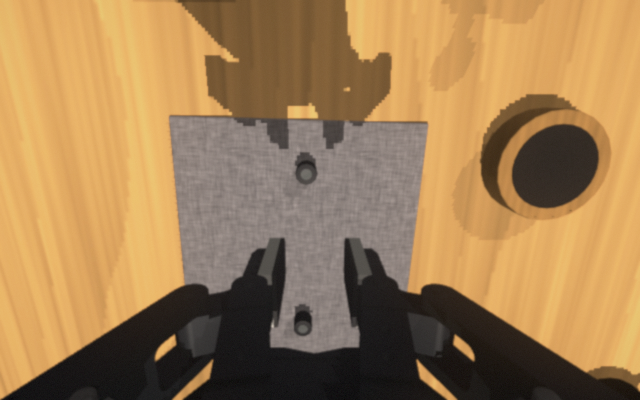

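{"api": "drive_tool", "payload": {"series": [[[0.42, -0.03, -0.08], [0, 0.1, -0.2]], [[0.42, -0.03, -0.08], [0, 0.1, -0.2]], [[0.42, -0.03, -0.07], [0, 0.1, -0.2]], [[0.42, -0.02, -0.06], [0, 0.1, -0.2]], [[0.35, -0.02, -0.05], [0, 0.1, -0.2]]]}}

```text
time: 25.8
eef_pos: [0.5262, -0.2171, 0.0183]
tcp_rot: [0.5, 0.497, -0.498, 0.505]
contact_force: [0.5, 0.2, -0.5]
opening: 0.325
```

Run:
```python
from h import *
st();plan([(.5245,-.218,.017,0)],.025)
```

```text
{'time': 25.8, 'qpos': [-0.569, 0.341, 1.969, -0.001, 0.819, -0.573], 'eef_pos': [0.526, -0.217, 0.018], 'tcp_rot': [0.5, 0.497, -0.498, 0.505], 'contact_force': [0.461, 0.156, -0.452], 'opening': 0.325}
[[[0.03,-0.03,0.02],[0.3,0.4,-0.6]]]
```

{"api": "drive_tool", "payload": {"series": [[[0, 0, 0], [0, 0, 0]], [[0, 0, 0], [0, 0, 0]], [[0, 0, 0], [0, 0, 0]], [[-0.7, 0, 0], [0, 0, 0]], [[-0.9, 0, -0.2], [0, 0, 0]]], "grip": -1}}

```text
time: 26.3
eef_pos: [0.5214, -0.202, 0.0935]
tcp_rot: [0.498, 0.503, -0.499, 0.5]
contact_force: [0.4, -0.6, 0.8]
opening: 0.17
```

Run:
```python
from h import *
st();plan([(.490,.0175,.11,0)],.045)
```

```text
{'time': 26.3, 'qpos': [-0.551, 0.208, 1.967, -0.0, 0.971, -0.557], 'eef_pos': [0.521, -0.202, 0.093], 'tcp_rot': [0.498, 0.503, -0.499, 0.5], 'contact_force': [0.435, -0.569, 0.788], 'opening': 0.17}
[[[-0.06,-0.12,-0.88],[0.1,-0.0,0.0]],[[-0.06,-0.12,-0.88],[0.1,-0.0,0.0]],[[-0.07,-0.12,-0.88],[0.1,-0.0,0.0]],[[-0.07,-0.12,-0.88],[0.1,-0.0,0.0]],[[-0.07,-0.12,-0.88],[0.1,-0.0,0.0]]]
```

{"api": "drive_tool", "payload": {"series": [[[-0.07, -0.14, -0.96], [0, 0, 0]], [[-0.06, -0.14, -0.96], [0, 0, 0]], [[-0.05, -0.14, -0.96], [0, 0, 0]], [[-0.03, -0.14, -0.96], [0, 0, 0]], [[0, -0.1, -0.9], [0, 0, 0]]]}}

```text
time: 26.8
eef_pos: [0.4976, 0.0334, 0.1203]
tcp_rot: [0.506, 0.488, -0.497, 0.509]
contact_force: [1.2, 0.7, -0.1]
opening: 0.17
```

{"api": "drive_tool", "payload": {"series": [[[0, 0, 0], [0, 0, 0]]]}}

```text
time: 26.9
eef_pos: [0.497, 0.0377, 0.1216]
tcp_rot: [0.505, 0.489, -0.494, 0.511]
contact_force: [0.0, -0.9, -0.3]
opening: 0.167
```

Run:
```python
from h import *
st();plan([(.490,.018,.044,0)],.03);c=shot('wrist','w20.png')
```

```text
{'time': 26.9, 'qpos': [-0.125, 0.017, 2.118, -0.008, 0.973, -0.121], 'eef_pos': [0.497, 0.038, 0.122], 'tcp_rot': [0.505, 0.489, -0.494, 0.511], 'contact_force': [0.006, -0.944, -0.292], 'opening': 0.167}
[[[0.52,-0.06,0.13],[0.0,0.2,-0.6]],[[0.52,-0.06,0.13],[0.0,0.2,-0.6]],[[0.52,-0.05,0.13],[0.0,0.2,-0.6]]]
```

View pics/w20.png

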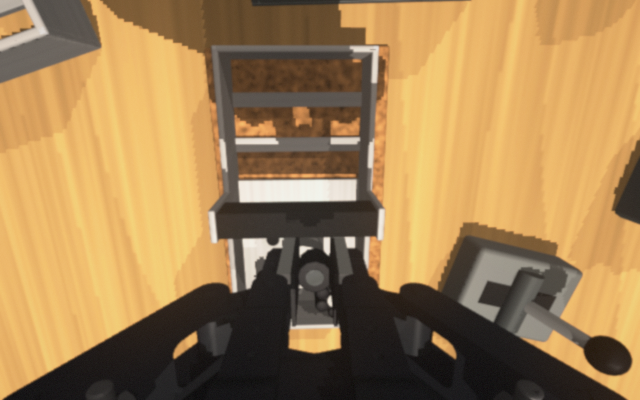

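{"api": "drive_tool", "payload": {"series": [[[0.15, -0.1, 0.36], [0, 0.4, -0.9]], [[0.5, -0.08, 0.02], [0, 0.2, -0.5]], [[0.5, -0.05, 0], [0, 0.2, -0.4]], [[0.3, -0.03, 0], [0, 0, 0]], [[0, 0, 0], [0, 0, 0]]]}}

```text
time: 27.45
eef_pos: [0.492, 0.0104, 0.0542]
tcp_rot: [0.504, 0.495, -0.497, 0.504]
contact_force: [-0.8, 0.3, -0.1]
opening: 0.169
```

Run:
```python
from h import *
st();plan([(.490,.018,.044,0)],.03)
```

```text
{'time': 27.45, 'qpos': [-0.186, 0.126, 2.152, 0.001, 0.848, -0.183], 'eef_pos': [0.492, 0.01, 0.054], 'tcp_rot': [0.504, 0.495, -0.497, 0.504], 'contact_force': [-0.77, 0.339, -0.07], 'opening': 0.169}
[[[0.2,-0.04,-0.15],[-0.2,0.1,-0.9]]]
```

{"api": "drive_tool", "payload": {"series": [[[0, 0, -0.17], [0, 0, -0.9]], [[0.2, -0.05, 0], [0, 0, 0]], [[0, 0, 0], [0, 0, 0]]]}}

```text
time: 27.75
eef_pos: [0.4925, 0.0172, 0.0467]
tcp_rot: [0.502, 0.496, -0.501, 0.501]
contact_force: [0.2, -0.2, -0.4]
opening: 0.165
```

{"api": "drive_tool", "payload": {"series": [[[0, 0, 0], [0, 0, 0]], [[0, 0, 0], [0, 0, 0]], [[-0.6, 0, 0], [0, 0, 0]], [[-0.9, 0.05, 0.3], [0, 0, 0]], [[-0.2, 0.05, 0.9], [0, 0, 0]]], "grip": -0.4}}

```text
time: 28.25
eef_pos: [0.4951, -0.0401, 0.133]
tcp_rot: [0.499, 0.5, -0.5, 0.501]
contact_force: [0.9, -0.7, 1.3]
opening: 0.303
```

Run:
```python
from h import *
st();plan([(.5215,-.3485,.1,0)],.045);c=shot('wrist','w21.png')
```

```text
{'time': 28.25, 'qpos': [-0.284, 0.013, 2.098, -0.002, 1.03, -0.284], 'eef_pos': [0.495, -0.04, 0.133], 'tcp_rot': [0.499, 0.5, -0.5, 0.501], 'contact_force': [0.862, -0.658, 1.256], 'opening': 0.303}
[[[0.1,0.07,0.88],[0.0,0.0,-0.0]],[[0.1,0.07,0.88],[0.0,0.0,-0.0]],[[0.1,0.07,0.88],[0.0,0.0,-0.0]],[[0.1,0.08,0.88],[0.0,0.0,-0.0]],[[0.1,0.08,0.88],[0.0,0.0,-0.0]]]
[[[0.09,0.08,0.88],[0.0,0.0,-0.0]],[[0.09,0.08,0.88],[0.0,0.0,-0.0]]]
```

View pics/w21.png

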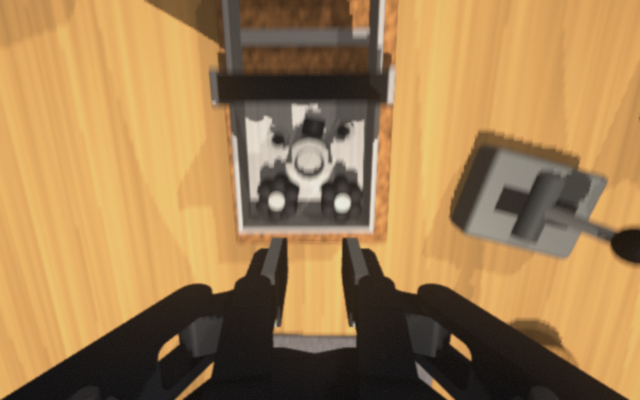

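Spacer sits between the nuts at (313,125). Next s3.

{"api": "drive_tool", "payload": {"series": [[[0.08, 0.08, 0.96], [0, 0, 0]], [[0.08, 0.08, 0.96], [0, 0, 0]], [[0.08, 0.08, 0.96], [0, 0, 0]], [[0.08, 0.08, 0.96], [0, 0, 0]], [[0.08, 0.08, 0.96], [0, 0, 0]]]}}

```text
time: 28.8
eef_pos: [0.5162, -0.2876, 0.1185]
tcp_rot: [0.499, 0.496, -0.5, 0.505]
contact_force: [0.9, -0.0, 0.3]
opening: 0.298
```

{"api": "drive_tool", "payload": {"series": [[[0.15, 0.05, 0.95], [0, 0, 0]], [[0, 0, 0], [0, 0, 0]]]}}

```text
time: 29.0
eef_pos: [0.5185, -0.3428, 0.1112]
tcp_rot: [0.5, 0.493, -0.501, 0.505]
contact_force: [-0.4, -0.2, 0.8]
opening: 0.302
```

Run:
```python
from h import *
st();plan([(.5215,-.3485,.018,0)],.025); c=shot('wrist','w22.png');print(w2px(c,(.5215,-.3485,.017)))
```

```text
{'time': 29.0, 'qpos': [-0.746, 0.299, 1.816, -0.003, 1.01, -0.741], 'eef_pos': [0.519, -0.343, 0.111], 'tcp_rot': [0.5, 0.493, -0.501, 0.505], 'contact_force': [-0.425, -0.173, 0.761], 'opening': 0.302}
[[[0.47,0.01,0.02],[-0.1,0.2,-0.1]],[[0.47,0.01,0.02],[-0.1,0.2,-0.1]],[[0.47,0.01,0.03],[-0.1,0.2,-0.1]],[[0.47,0.01,0.03],[-0.1,0.2,-0.1]]]
[315.33847442 211.09446175]
```

View pics/w22.png

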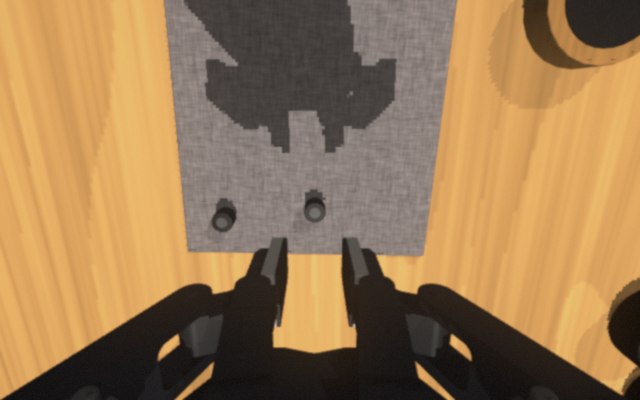

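{"api": "drive_tool", "payload": {"series": [[[0.47, 0, 0.04], [0, 0.2, -0.1]], [[0.47, 0, 0.04], [0, 0.2, -0.1]], [[0.47, 0, 0.04], [0, 0.2, -0.1]], [[0.46, 0, 0.05], [0, 0.2, -0.1]], [[0, 0, 0], [0, 0, 0]]]}}

```text
time: 29.55
eef_pos: [0.5202, -0.344, 0.0167]
tcp_rot: [0.502, 0.5, -0.498, 0.5]
contact_force: [-0.8, -1.0, -0.9]
opening: 0.301
```

Run:
```python
from h import *
st();plan([(.5215,-.348,.018,0)],.025)
```

```text
{'time': 29.55, 'qpos': [-0.749, 0.446, 1.825, 0.008, 0.871, -0.754], 'eef_pos': [0.52, -0.344, 0.017], 'tcp_rot': [0.502, 0.5, -0.498, 0.5], 'contact_force': [-0.751, -0.96, -0.927], 'opening': 0.301}
[[[-0.03,0.03,0.08],[0.0,-0.3,-0.2]]]
```

{"api": "drive_tool", "payload": {"series": [[[-0.03, 0, 0.08], [0, 0, 0]], [[0, 0, 0], [0, 0, 0]], [[0, 0, 0], [0, 0, 0]], [[-0.7, 0, 0], [0, 0, 0]], [[-0.9, 0, -0.2], [0, 0, 0]]], "grip": -1}}

```text
time: 30.05
eef_pos: [0.5182, -0.3343, 0.0978]
tcp_rot: [0.502, 0.504, -0.498, 0.497]
contact_force: [1.1, -0.2, 1.0]
opening: 0.167
```

Run:
```python
from h import *
st();plan([(.466,-.005,.11,0)],.045)
```

```text
{'time': 30.05, 'qpos': [-0.74, 0.319, 1.819, 0.007, 1.014, -0.745], 'eef_pos': [0.518, -0.334, 0.098], 'tcp_rot': [0.502, 0.504, -0.498, 0.497], 'contact_force': [1.085, -0.17, 1.038], 'opening': 0.167}
[[[-0.02,-0.13,-0.82],[0.0,-0.1,0.0]],[[-0.02,-0.13,-0.82],[0.0,-0.1,0.0]],[[-0.02,-0.13,-0.82],[0.0,-0.1,0.0]],[[-0.02,-0.13,-0.82],[0.0,-0.1,0.0]],[[-0.03,-0.13,-0.82],[0.0,-0.1,0.0]]]
[[[-0.03,-0.13,-0.82],[0.0,-0.1,0.0]],[[-0.03,-0.13,-0.82],[0.0,-0.1,0.0]],[[-0.03,-0.13,-0.82],[0.0,-0.1,0.0]]]
```

{"api": "drive_tool", "payload": {"series": [[[-0.02, -0.15, -0.95], [0, 0, 0]], [[-0.02, -0.15, -0.95], [0, 0, 0]], [[-0.02, -0.15, -0.95], [0, 0, 0]], [[-0.02, -0.15, -0.95], [0, 0, 0]], [[-0.02, -0.15, -0.95], [0, 0, 0]]]}}

```text
time: 30.55
eef_pos: [0.4883, -0.0998, 0.1204]
tcp_rot: [0.506, 0.489, -0.497, 0.507]
contact_force: [0.9, 0.7, -0.4]
opening: 0.164
```

{"api": "drive_tool", "payload": {"series": [[[0, -0.3, -0.9], [0, 0, 0]], [[0, -0.25, -0.7], [0, 0, 0]], [[0, 0, 0], [0, 0, 0]]]}}

```text
time: 30.85
eef_pos: [0.4599, -0.0123, 0.1227]
tcp_rot: [0.506, 0.489, -0.494, 0.51]
contact_force: [0.5, 0.2, -0.1]
opening: 0.163
```

Run:
```python
from h import *
st();plan([(.457,-.006,.055,0)],.03);c=shot('wrist','w23.png')
```

```text
{'time': 30.85, 'qpos': [-0.247, -0.076, 2.206, -0.001, 0.977, -0.245], 'eef_pos': [0.46, -0.012, 0.123], 'tcp_rot': [0.506, 0.489, -0.494, 0.51], 'contact_force': [0.46, 0.24, -0.114], 'opening': 0.163}
[[[0.45,-0.03,-0.05],[-0.0,0.2,-0.6]],[[0.45,-0.03,-0.04],[-0.0,0.2,-0.6]],[[0.45,-0.02,-0.04],[-0.0,0.2,-0.6]]]
```

View pics/w23.png

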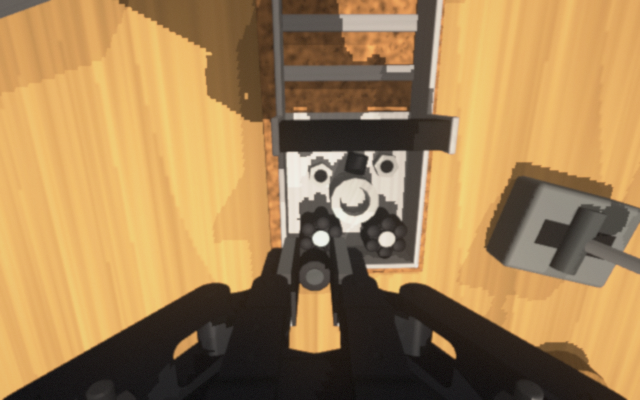

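{"api": "drive_tool", "payload": {"series": [[[0.45, -0.05, -0.06], [0, 0.2, -0.6]], [[0.45, -0.05, -0.05], [0, 0.2, -0.6]], [[0.42, -0.03, -0.05], [0, 0.2, -0.6]], [[0, 0, 0], [0, 0, 0]]]}}

```text
time: 31.3
eef_pos: [0.4624, -0.0099, 0.0613]
tcp_rot: [0.504, 0.493, -0.498, 0.505]
contact_force: [-1.4, -0.7, -0.0]
opening: 0.162
```

Run:
```python
from h import *
st();plan([(.457,-.007,.054,0)],.03)
```

```text
{'time': 31.3, 'qpos': [-0.241, 0.048, 2.22, -0.001, 0.856, -0.237], 'eef_pos': [0.462, -0.01, 0.061], 'tcp_rot': [0.504, 0.493, -0.498, 0.505], 'contact_force': [-1.35, -0.677, -0.047], 'opening': 0.162}
[[[0.14,-0.11,-0.06],[-0.2,0.3,-1.0]]]
```

{"api": "drive_tool", "payload": {"series": [[[0.14, -0.13, -0.06], [0, 0.3, -1]], [[0, 0, 0], [0, 0, 0]]]}}

```text
time: 31.5
eef_pos: [0.4575, -0.0086, 0.0556]
tcp_rot: [0.502, 0.498, -0.501, 0.499]
contact_force: [0.3, -0.7, 0.7]
opening: 0.165
```

{"api": "drive_tool", "payload": {"series": [[[0, 0, 0], [0, 0, 0]], [[0, 0, 0], [0, 0, 0]], [[-0.6, 0, 0], [0, 0, 0]], [[-0.9, 0.05, 0.3], [0, 0, 0]], [[-0.2, 0.05, 0.9], [0, 0, 0]]], "grip": -0.4}}

```text
time: 32.0
eef_pos: [0.4619, -0.0676, 0.1443]
tcp_rot: [0.501, 0.499, -0.5, 0.501]
contact_force: [0.8, -0.7, 0.3]
opening: 0.299
```

Run:
```python
from h import *
st();plan([(.4547,-.355,.1,0)],.045);c=shot('wrist','w24.png')
```

```text
{'time': 32.0, 'qpos': [-0.363, -0.075, 2.16, 0.0, 1.055, -0.363], 'eef_pos': [0.462, -0.068, 0.144], 'tcp_rot': [0.501, 0.499, -0.5, 0.501], 'contact_force': [0.81, -0.721, 0.295], 'opening': 0.299}
[[[0.13,-0.02,0.82],[-0.0,0.0,-0.0]],[[0.13,-0.02,0.82],[-0.0,0.0,-0.0]],[[0.13,-0.02,0.82],[-0.0,0.0,-0.0]],[[0.13,-0.02,0.82],[-0.0,0.0,-0.0]],[[0.13,-0.02,0.82],[-0.0,0.0,-0.0]]]
[[[0.13,-0.02,0.82],[-0.0,0.0,-0.0]],[[0.13,-0.02,0.82],[-0.0,0.0,-0.0]]]
```

View pics/w24.png

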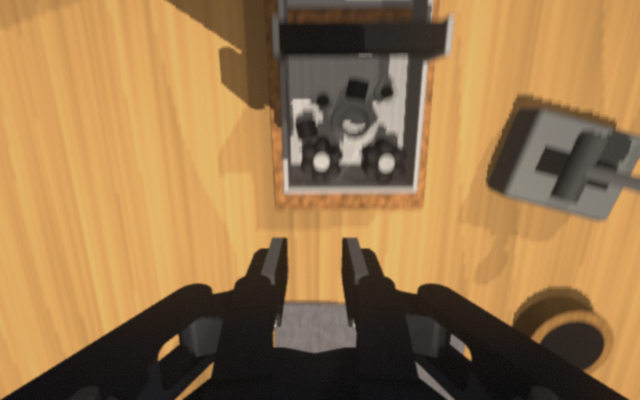

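Spacer landed at (307,127). Last: s2.

{"api": "drive_tool", "payload": {"series": [[[0.13, -0.05, 0.92], [0, 0, 0]], [[0.13, -0.05, 0.92], [0, 0, 0]], [[0.13, -0.05, 0.92], [0, 0, 0]], [[0.13, -0.05, 0.92], [0, 0, 0]], [[0.13, -0.05, 0.92], [0, 0, 0]]]}}

```text
time: 32.55
eef_pos: [0.4523, -0.309, 0.1202]
tcp_rot: [0.501, 0.493, -0.499, 0.507]
contact_force: [0.7, -0.2, 0.6]
opening: 0.3
```

{"api": "drive_tool", "payload": {"series": [[[0.2, -0.05, 0.92], [0, 0, 0]], [[0, 0, 0], [0, 0, 0]]]}}

```text
time: 32.75
eef_pos: [0.4491, -0.3626, 0.1111]
tcp_rot: [0.502, 0.49, -0.501, 0.507]
contact_force: [-0.4, 0.5, -0.0]
opening: 0.303
```

Run:
```python
from h import *
st();plan([(.4547,-.355,.018,0)],.025); c=shot('wrist','w25.png');print(w2px(c,(.4547,-.355,.017)))
```

```text
{'time': 32.75, 'qpos': [-0.856, 0.205, 1.932, 0.004, 0.979, -0.852], 'eef_pos': [0.449, -0.363, 0.111], 'tcp_rot': [0.502, 0.49, -0.501, 0.507], 'contact_force': [-0.378, 0.545, -0.029], 'opening': 0.303}
[[[0.47,0.02,-0.05],[-0.1,0.2,-0.3]],[[0.47,0.02,-0.04],[-0.1,0.2,-0.3]],[[0.47,0.02,-0.04],[-0.1,0.2,-0.3]],[[0.47,0.03,-0.04],[-0.1,0.2,-0.3]]]
[317.89895225 192.87036671]
```

View pics/w25.png

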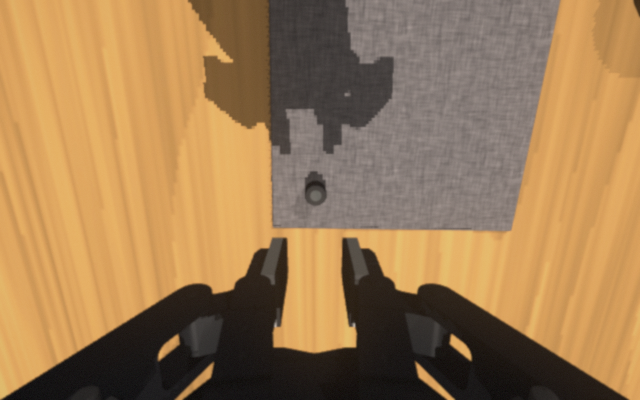

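{"api": "drive_tool", "payload": {"series": [[[0.47, 0, -0.05], [0, 0.2, -0.3]], [[0.47, 0, -0.04], [0, 0.2, -0.3]], [[0.47, 0, -0.04], [0, 0.2, -0.3]], [[0.43, 0, -0.03], [0, 0.2, -0.3]], [[0, 0, 0], [0, 0, 0]]]}}

```text
time: 33.3
eef_pos: [0.4526, -0.3498, 0.0202]
tcp_rot: [-0.5, -0.498, 0.501, -0.5]
contact_force: [-0.2, -0.6, 0.6]
opening: 0.301
```

Run:
```python
from h import *
st();plan([(.454,-.3545,.018,0)],.025)
```

```text
{'time': 33.3, 'qpos': [-0.835, 0.347, 1.956, -0.002, 0.835, -0.83], 'eef_pos': [0.453, -0.35, 0.02], 'tcp_rot': [-0.5, -0.498, 0.501, -0.5], 'contact_force': [-0.185, -0.58, 0.553], 'opening': 0.301}
[[[0.04,0.03,0.09],[-0.2,0.2,-0.0]]]
```

{"api": "drive_tool", "payload": {"series": [[[0.03, 0.02, 0.09], [0, 0, 0]], [[0, 0, 0], [0, 0, 0]]]}}

```text
time: 33.5
eef_pos: [0.4547, -0.3535, 0.0204]
tcp_rot: [0.5, 0.498, -0.501, 0.501]
contact_force: [0.5, -0.6, -0.5]
opening: 0.301
```

{"api": "drive_tool", "payload": {"series": [[[0, 0, 0], [0, 0, 0]], [[0, 0, 0], [0, 0, 0]], [[0, 0, 0], [0, 0, 0]], [[-0.7, 0, 0], [0, 0, 0]], [[-0.9, 0, -0.2], [0, 0, 0]]], "grip": -1}}

```text
time: 34.0
eef_pos: [0.4526, -0.3417, 0.0994]
tcp_rot: [-0.5, -0.501, 0.501, -0.498]
contact_force: [1.8, 0.2, -0.0]
opening: 0.159
```

Run:
```python
from h import *
st();plan([(.524,-.007,.115,0)],.045)
```

```text
{'time': 34.0, 'qpos': [-0.825, 0.215, 1.945, -0.002, 0.985, -0.821], 'eef_pos': [0.453, -0.342, 0.099], 'tcp_rot': [-0.5, -0.501, 0.501, -0.498], 'contact_force': [1.808, 0.174, -0.001], 'opening': 0.159}
[[[-0.04,0.18,-0.84],[-0.0,-0.0,0.0]],[[-0.04,0.18,-0.84],[-0.0,-0.0,0.0]],[[-0.04,0.18,-0.84],[-0.0,-0.0,0.0]],[[-0.04,0.18,-0.84],[-0.0,-0.0,0.0]],[[-0.04,0.18,-0.84],[-0.0,-0.0,0.0]]]
[[[-0.04,0.18,-0.84],[-0.0,-0.0,0.0]],[[-0.04,0.18,-0.84],[-0.0,-0.0,0.0]],[[-0.04,0.18,-0.84],[-0.0,-0.0,0.0]]]
```

{"api": "drive_tool", "payload": {"series": [[[-0.04, 0.2, -0.95], [0, 0, 0]], [[-0.04, 0.2, -0.95], [0, 0, 0]], [[-0.04, 0.2, -0.95], [0, 0, 0]], [[-0.04, 0.2, -0.95], [0, 0, 0]], [[-0.04, 0.2, -0.95], [0, 0, 0]]]}}

```text
time: 34.5
eef_pos: [0.51, -0.1072, 0.1207]
tcp_rot: [0.504, 0.488, -0.503, 0.504]
contact_force: [1.2, -1.0, 0.3]
opening: 0.159
```

{"api": "drive_tool", "payload": {"series": [[[0, 0.2, -0.95], [0, 0, 0]], [[0, 0.1, -0.8], [0, 0, 0]], [[0, 0, 0], [0, 0, 0]]]}}

```text
time: 34.8
eef_pos: [0.5276, -0.012, 0.1221]
tcp_rot: [0.504, 0.489, -0.501, 0.507]
contact_force: [0.5, -0.1, -0.2]
opening: 0.16
```

Run:
```python
from h import *
st();plan([(.523,-.007,.055,0)],.03);c=shot('wrist','w26.png')
```

```text
{'time': 34.8, 'qpos': [-0.21, 0.087, 2.043, -0.012, 0.987, -0.195], 'eef_pos': [0.528, -0.012, 0.122], 'tcp_rot': [0.504, 0.489, -0.501, 0.507], 'contact_force': [0.464, -0.119, -0.214], 'opening': 0.16}
[[[0.45,-0.04,-0.04],[-0.2,0.3,-0.4]],[[0.45,-0.04,-0.04],[-0.2,0.3,-0.4]],[[0.45,-0.03,-0.04],[-0.2,0.3,-0.4]]]
```

View pics/w26.png

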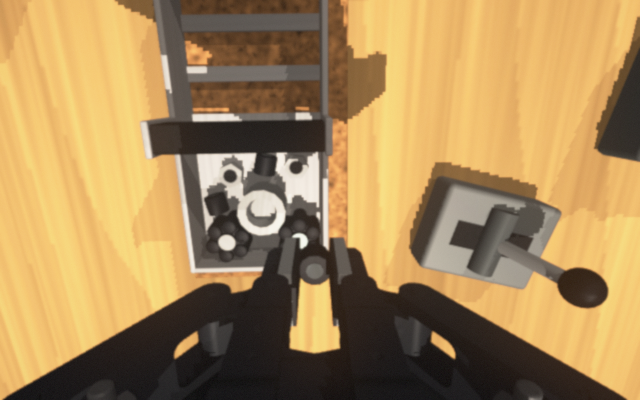

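{"api": "drive_tool", "payload": {"series": [[[0.45, -0.05, -0.1], [0, 0.3, -0.4]], [[0.45, -0.05, -0.1], [0, 0.3, -0.4]], [[0.43, -0.04, -0.1], [0, 0.3, -0.4]], [[0, 0, 0], [0, 0, 0]]]}}

```text
time: 35.25
eef_pos: [0.5239, -0.0026, 0.0565]
tcp_rot: [0.504, 0.495, -0.502, 0.499]
contact_force: [0.0, 1.0, -0.8]
opening: 0.159
```

Run:
```python
from h import *
st();plan([(.522,-.001,.054,0)],.03)
```

```text
{'time': 35.25, 'qpos': [-0.198, 0.191, 2.07, -0.001, 0.874, -0.185], 'eef_pos': [0.524, -0.003, 0.056], 'tcp_rot': [0.504, 0.495, -0.502, 0.499], 'contact_force': [0.049, 0.99, -0.771], 'opening': 0.159}
[[[0.05,-0.04,-0.03],[-0.7,0.1,-0.4]]]
```

{"api": "drive_tool", "payload": {"series": [[[0, -0.03, 0], [0, 0, 0]], [[0, 0, 0], [0, 0, 0]], [[-0.6, 0, 0], [0, 0, 0]], [[-0.9, 0, 0.3], [0, 0, 0]], [[-0.5, -0.2, 0.6], [0, 0, 0]]], "grip": -0.4}}

```text
time: 35.75
eef_pos: [0.5105, -0.0496, 0.1601]
tcp_rot: [0.503, 0.495, -0.503, 0.499]
contact_force: [0.8, -0.9, 0.1]
opening: 0.296
```

Run:
```python
from h import *
st();c=shot('wrist','w27.png');plan([(.49,.039,.16,-90)],.045)
```

```text
{'time': 35.75, 'qpos': [-0.294, 0.011, 2.045, -0.002, 1.082, -0.281], 'eef_pos': [0.51, -0.05, 0.16], 'tcp_rot': [0.503, 0.495, -0.503, 0.499], 'contact_force': [0.804, -0.917, 0.074], 'opening': 0.296}
[[[0.01,-0.04,-0.17],[8.1,-0.0,-0.1]],[[0.01,-0.06,-0.16],[8.1,-0.0,-0.1]],[[0.01,-0.09,-0.15],[8.1,-0.0,-0.1]],[[0.01,-0.11,-0.14],[8.1,-0.0,-0.1]],[[0.01,-0.12,-0.12],[8.1,-0.0,-0.1]]]
[[[0.01,-0.14,-0.1],[8.1,-0.0,-0.1]],[[0.01,-0.15,-0.08],[8.1,-0.0,-0.1]],[[0.01,-0.16,-0.06],[8.1,-0.0,-0.1]],[[0.01,-0.17,-0.03],[8.1,-0.0,-0.1]],[[0.01,-0.17,-0.01],[8.1,-0.0,-0.1]]]
[[[0.01,-0.17,0.01],[8.1,-0.0,-0.1]]]
```

View pics/w27.png

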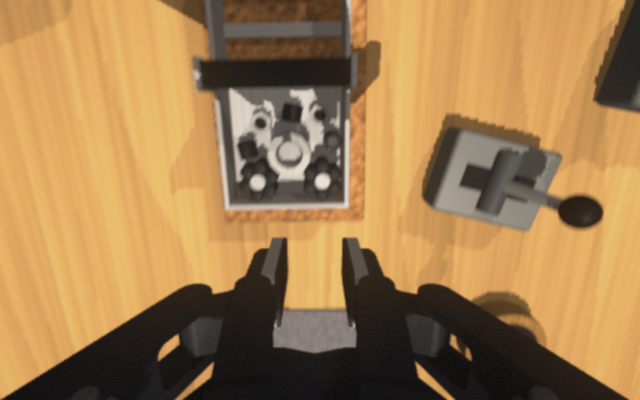

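{"api": "drive_tool", "payload": {"series": [[[0, -0.04, -0.17], [8.5, 0, 0]], [[0, -0.06, -0.16], [8.5, 0, 0]], [[0, -0.09, -0.15], [8.5, 0, 0]], [[0, -0.11, -0.14], [8.5, 0, 0]], [[0, -0.12, -0.12], [8.5, 0, 0]]]}}

```text
time: 36.3
eef_pos: [0.5068, -0.0171, 0.1755]
tcp_rot: [0.658, 0.267, -0.644, 0.285]
contact_force: [-0.9, 0.2, -0.1]
opening: 0.3
```

{"api": "drive_tool", "payload": {"series": [[[0, -0.14, -0.1], [8.5, 0, 0]], [[0, -0.15, -0.08], [8.5, 0, 0]], [[0, -0.16, -0.06], [8.5, 0, 0]], [[0, -0.17, -0.03], [8.5, 0, 0]], [[0, -0.17, -0.01], [8.5, 0, 0]]]}}

```text
time: 36.8
eef_pos: [0.5023, 0.0237, 0.1825]
tcp_rot: [0.721, 0.011, -0.692, 0.025]
contact_force: [0.2, 0.4, -0.7]
opening: 0.298
```

Run:
```python
from h import *
st();c=shot('wrist','w28.png');plan([(.49,.039,.16,-90)],.045)
```

```text
{'time': 36.8, 'qpos': [-0.149, -0.061, 2.07, -0.014, 1.087, 1.376], 'eef_pos': [0.502, 0.024, 0.182], 'tcp_rot': [0.721, 0.011, -0.692, 0.025], 'contact_force': [0.249, 0.387, -0.738], 'opening': 0.298}
[[[0.44,-0.31,0.25],[2.8,-2.4,-1.1]]]
```

{"api": "drive_tool", "payload": {"series": [[[0.4, -0.31, 0.25], [2.8, -2.4, -1.1]], [[0, 0, 0], [0, 0, 0]]]}}

```text
time: 37.05
eef_pos: [0.4909, 0.0387, 0.1643]
tcp_rot: [0.709, 0.001, -0.706, 0.001]
contact_force: [0.2, -0.5, -0.1]
opening: 0.303
```

Run:
```python
from h import *
st();c=shot('wrist','w29.png');plan([(.49,.039,.12,-90)],.045)
for p in ((.444,.039,.077),(.536,.039,.077),(.49,.031,.077),(.49,.047,.077)): print(w2px(c,p).round(1))
```

```text
{'time': 37.05, 'qpos': [-0.128, -0.042, 2.088, 0.0, 1.091, 1.441], 'eef_pos': [0.491, 0.039, 0.164], 'tcp_rot': [0.709, 0.001, -0.706, 0.001], 'contact_force': [0.192, -0.459, -0.07], 'opening': 0.303}
[[[0.47,-0.01,0.03],[0.1,-0.3,-0.0]],[[0.47,-0.01,0.03],[0.1,-0.3,-0.0]]]
[315.2 269.1]
[315.6 144. ]
[326.8 210. ]
[304.  209.9]
```

View pics/w29.png

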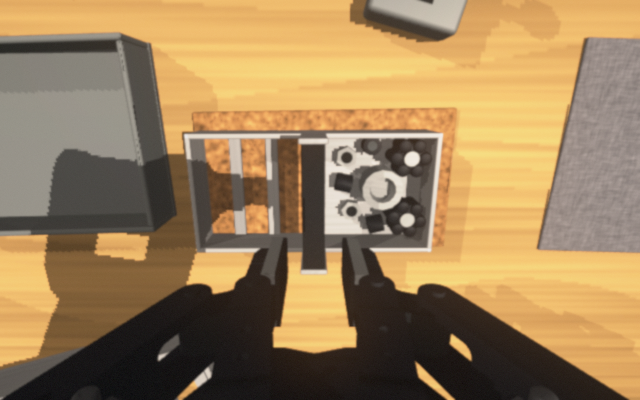

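{"api": "drive_tool", "payload": {"series": [[[0.47, 0, 0], [0, -0.2, 0]], [[0.47, 0, 0], [0, -0.2, 0]], [[0.47, 0, 0], [0, 0, 0]], [[0.3, 0, 0], [0, 0, 0]], [[0, 0, 0], [0, 0, 0]]]}}

```text
time: 37.6
eef_pos: [0.5036, 0.0326, 0.0891]
tcp_rot: [0.717, 0.002, -0.697, 0.008]
contact_force: [0.1, -0.3, 0.5]
opening: 0.301
```

Run:
```python
from h import *
st();c=shot('wrist','w30.png');plan([(.49,.039,.06,-90)],.045)
```

```text
{'time': 37.6, 'qpos': [-0.135, 0.086, 2.116, -0.005, 0.912, 1.425], 'eef_pos': [0.504, 0.033, 0.089], 'tcp_rot': [0.717, 0.002, -0.697, 0.008], 'contact_force': [0.146, -0.307, 0.48], 'opening': 0.301}
[[[0.59,-0.14,0.3],[0.8,-1.6,-0.5]]]
```

{"api": "drive_tool", "payload": {"series": [[[0, -0.14, 0.3], [0.8, -1.6, -0.5]], [[0, 0, 0], [0, 0, 0]]]}}

```text
time: 37.85
eef_pos: [0.4894, 0.0388, 0.0917]
tcp_rot: [0.708, -0.0, -0.707, 0.0]
contact_force: [-0.6, 0.8, -0.1]
opening: 0.306
```

Run:
```python
from h import *
st();c=shot('wrist','w31.png');plan([(.49,.039,.06,-90)],.02)
for p in ((.536,.039,.077),(.49,.031,.077),(.49,.047,.077)): print(w2px(c,p).round(1))
```

```text
{'time': 37.85, 'qpos': [-0.128, 0.064, 2.133, 0.0, 0.943, 1.443], 'eef_pos': [0.489, 0.039, 0.092], 'tcp_rot': [0.708, -0.0, -0.707, 0.0], 'contact_force': [-0.578, 0.792, -0.065], 'opening': 0.306}
[[[0.32,-0.01,0.01],[0.0,-0.1,-0.0]],[[0.32,-0.01,0.01],[0.0,-0.1,-0.0]]]
[316.3 159.3]
[332.6 253.1]
[299.7 253.1]
```

View pics/w31.png

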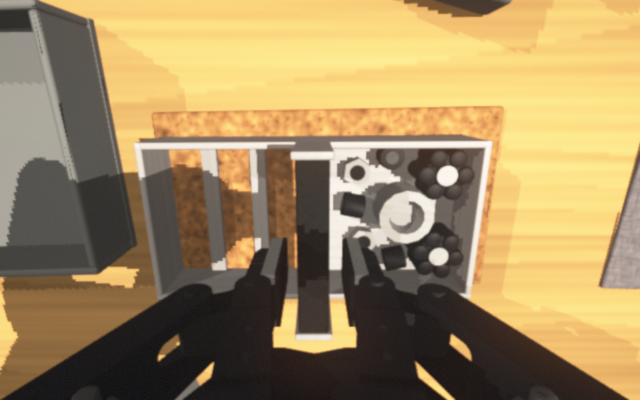

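{"api": "drive_tool", "payload": {"series": [[[0.33, 0, 0.04], [0, -0.2, 0]], [[0.3, 0, 0.04], [0, -0.2, 0]], [[0, 0, 0], [0, 0, 0]]]}}

```text
time: 38.2
eef_pos: [0.4882, 0.0383, 0.0625]
tcp_rot: [0.708, -0.0, -0.706, 0.001]
contact_force: [1.0, 0.3, 0.5]
opening: 0.298
```

Run:
```python
from h import *
st();plan([(.49,.039,.06,-90)],.02)
```

```text
{'time': 38.2, 'qpos': [-0.128, 0.112, 2.147, -0.002, 0.879, 1.442], 'eef_pos': [0.488, 0.038, 0.062], 'tcp_rot': [0.708, -0.0, -0.706, 0.001], 'contact_force': [1.031, 0.324, 0.486], 'opening': 0.298}
[[[0.05,-0.01,-0.04],[0.1,-0.2,-0.1]]]
```

{"api": "drive_tool", "payload": {"series": [[[0.05, 0, -0.04], [0, 0, 0]], [[0, 0, 0], [0, 0, 0]], [[0, 0, 0], [0, 0, 0]], [[0, 0, 0], [0, 0, 0]]], "grip": -1, "newtons": 100}}

```text
time: 38.6
eef_pos: [0.4905, 0.0388, 0.0616]
tcp_rot: [0.708, 0.0, -0.707, 0.001]
contact_force: [-1.6, 0.2, 0.3]
opening: 0.167
```

{"api": "drive_tool", "payload": {"series": [[[-0.15, 0, 0], [0, 0, 0]], [[-0.2, 0, 0], [0, 0, 0]], [[-0.2, 0, 0], [0, 0, 0]], [[-0.2, 0, 0], [0, 0, 0]], [[-0.2, 0, 0], [0, 0, 0]]]}}

```text
time: 39.1
eef_pos: [0.4861, 0.0395, 0.1078]
tcp_rot: [-0.704, -0.001, 0.71, -0.0]
contact_force: [0.4, 1.0, -6.7]
opening: 0.168
```

Run:
```python
from h import *
s=st();print(s['wrist_torque']);c=shot('wrist','w32.png');shot('side','s32.png',(230,100,430,280),4)
```

```text
{'time': 39.1, 'qpos': [-0.127, 0.036, 2.127, 0.0, 0.987, 1.442], 'eef_pos': [0.486, 0.039, 0.108], 'tcp_rot': [-0.704, -0.001, 0.71, -0.0], 'contact_force': [0.429, 0.954, -6.736], 'opening': 0.168}
[ 0.25307931 -0.0419289  -0.00140739]
```

View pics/w32.png

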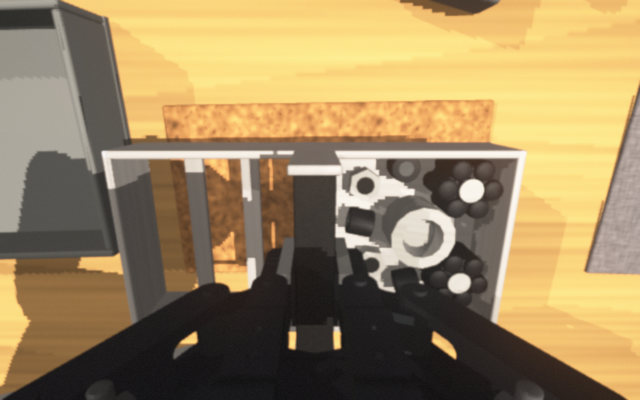

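View pics/s32.png

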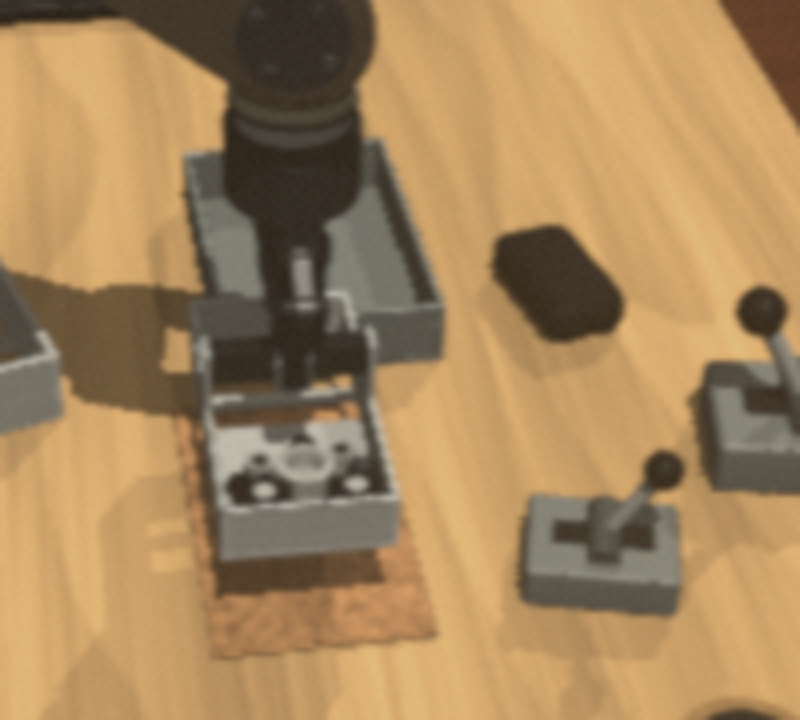

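Run:
```python
from h import *
c=ctrl.read_camera('top')
q=np.array([px2w(c,170+u/3,140+v/3,.045)[:2] for u,v in((100,95),(316,103),(305,250),(85,242))]); print(q.round(3),q.mean(0).round(4))
plan([(.537,.235,.135,-90)],.03)
```

```text
[[0.597 0.389]
 [0.605 0.169]
 [0.455 0.166]
 [0.446 0.385]] [0.526  0.2774]
[[[-0.08,-0.56,-0.14],[0.0,0.0,0.0]],[[-0.08,-0.56,-0.14],[0.0,0.0,0.0]],[[-0.08,-0.56,-0.14],[0.0,0.0,0.0]],[[-0.08,-0.56,-0.14],[0.0,0.0,0.0]],[[-0.08,-0.56,-0.14],[0.0,0.0,0.0]]]
[[[-0.08,-0.56,-0.14],[0.0,0.0,0.0]],[[-0.08,-0.56,-0.14],[0.0,0.0,0.0]]]
```

{"api": "drive_tool", "payload": {"series": [[[-0.2, -0.1, -0.05], [0, 0, 0]], [[-0.2, -0.25, -0.1], [0, 0, 0]], [[-0.05, -0.4, -0.12], [0, 0, 0]], [[0, -0.5, -0.14], [0, 0, 0]], [[0, -0.5, -0.14], [0, 0, 0]]]}}

```text
time: 39.75
eef_pos: [0.5162, 0.1302, 0.1334]
tcp_rot: [-0.705, 0.001, 0.709, 0.002]
contact_force: [-0.4, -0.4, -6.3]
opening: 0.168
```

Run:
```python
from h import *
st();plan([(.53,.227,.128,-90)],.03)
```

```text
{'time': 39.75, 'qpos': [0.055, 0.095, 2.011, 0.003, 1.042, 1.629], 'eef_pos': [0.516, 0.13, 0.133], 'tcp_rot': [-0.705, 0.001, 0.709, 0.002], 'contact_force': [-0.395, -0.353, -6.342], 'opening': 0.168}
[[[0.03,-0.48,-0.07],[-0.1,0.1,0.0]],[[0.03,-0.48,-0.07],[-0.1,0.1,0.0]],[[0.03,-0.48,-0.07],[-0.1,0.1,0.0]],[[0.03,-0.48,-0.07],[-0.1,0.1,0.0]]]
```

{"api": "drive_tool", "payload": {"series": [[[0.03, -0.5, -0.07], [0, 0, 0]], [[0.03, -0.5, -0.07], [0, 0, 0]], [[0.03, -0.45, -0.07], [0, 0, 0]], [[0.03, -0.3, -0.07], [0, 0, 0]], [[0.03, -0.15, 0], [0, 0, 0]]]}}

```text
time: 40.25
eef_pos: [0.5333, 0.2367, 0.1291]
tcp_rot: [-0.707, -0.002, 0.707, 0.002]
contact_force: [0.4, 0.1, -6.6]
opening: 0.164
```

Run:
```python
from h import *
st();plan([(.53,.227,.128,-90)],.03);shot('wrist','w33.png');shot('side','s33.png',(230,90,430,270),4)
```

```text
{'time': 40.25, 'qpos': [0.242, 0.206, 1.894, 0.006, 1.042, 1.809], 'eef_pos': [0.533, 0.237, 0.129], 'tcp_rot': [-0.707, -0.002, 0.707, 0.002], 'contact_force': [0.415, 0.07, -6.59], 'opening': 0.164}
[[[0.02,0.19,0.07],[0.0,0.1,0.3]]]
```

View pics/w33.png

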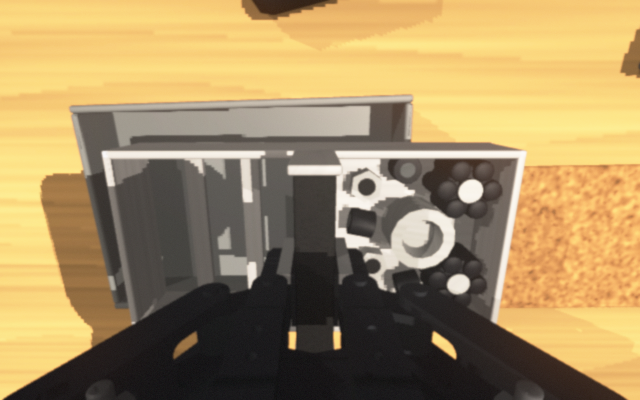

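View pics/s33.png

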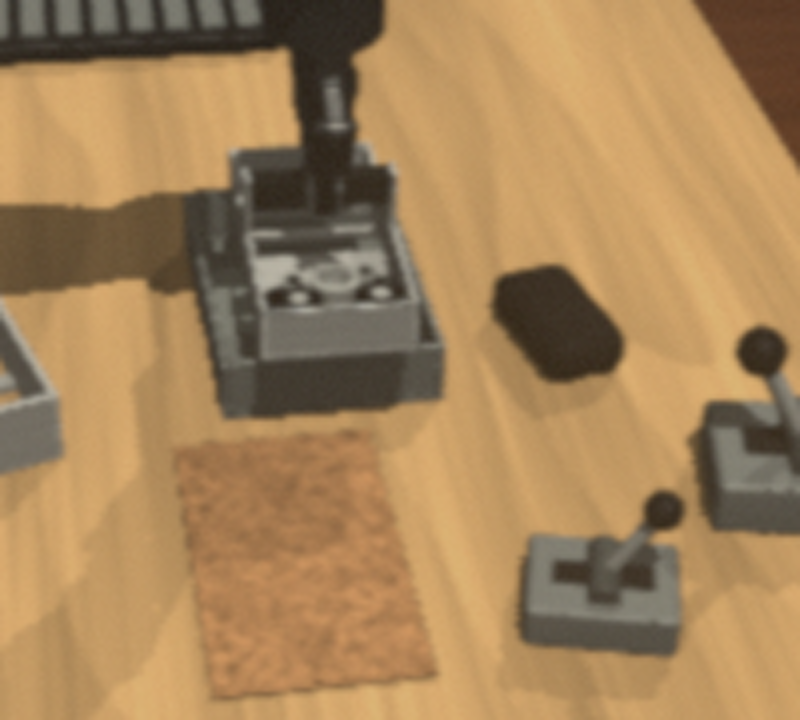

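{"api": "drive_tool", "payload": {"series": [[[0, 0.6, 0], [0, 0, 0]], [[0, -0.6, 0], [0, 0, 0]], [[0, 0.6, 0], [0, 0, 0]], [[0, -0.6, 0], [0, 0, 0]], [[0, 0, 0], [0, 0, 0]]]}}

```text
time: 40.85
eef_pos: [0.5331, 0.2288, 0.1283]
tcp_rot: [-0.705, 0.002, 0.709, 0.002]
contact_force: [0.4, 2.2, -5.4]
opening: 0.168
```

Run:
```python
from h import *
st();plan([(.53,.227,.128,-90)],.03);shot('wrist','w34.png')
```

```text
{'time': 40.85, 'qpos': [0.231, 0.203, 1.899, -0.0, 1.044, 1.807], 'eef_pos': [0.533, 0.229, 0.128], 'tcp_rot': [-0.705, 0.002, 0.709, 0.002], 'contact_force': [0.375, 2.214, -5.436], 'opening': 0.168}
[[[0.01,0.04,0.06],[-0.3,0.3,-0.1]]]
```

View pics/w34.png

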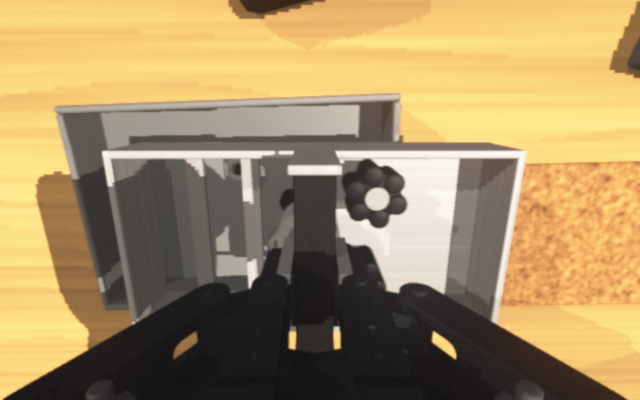

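{"api": "drive_tool", "payload": {"series": [[[0, 0.5, 0], [0, 0, 0]], [[0, -0.5, 0], [0, 0, 0]], [[0, 0.5, 0], [0, 0, 0]], [[0, -0.5, 0], [0, 0, 0]], [[0, 0, 0], [0, 0, 0]]]}}

```text
time: 41.4
eef_pos: [0.5339, 0.2199, 0.1286]
tcp_rot: [-0.705, 0.007, 0.709, 0.0]
contact_force: [0.5, 2.5, -5.9]
opening: 0.16
```

Run:
```python
from h import *
st();plan([(.53,.227,.128,-90)],.03);shot('wrist','w35.png');shot('side','s35.png',(230,90,430,270),4);shot('top','t35.png',(190,140,330,260),5)
```

```text
{'time': 41.4, 'qpos': [0.219, 0.198, 1.903, -0.01, 1.047, 1.804], 'eef_pos': [0.534, 0.22, 0.129], 'tcp_rot': [-0.705, 0.007, 0.709, 0.0], 'contact_force': [0.475, 2.521, -5.946], 'opening': 0.16}
[[[0.01,-0.14,0.08],[-0.6,0.3,-0.6]]]
```

View pics/w35.png

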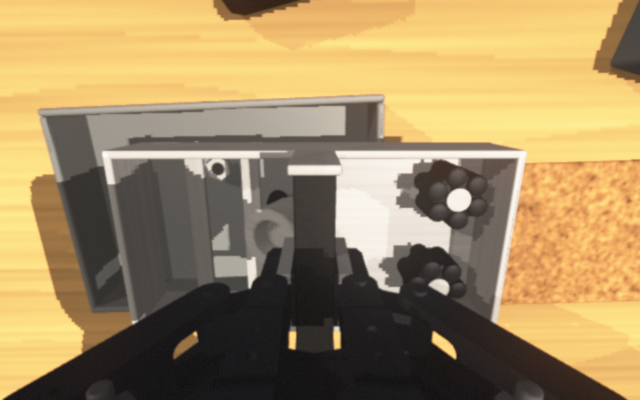

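View pics/s35.png

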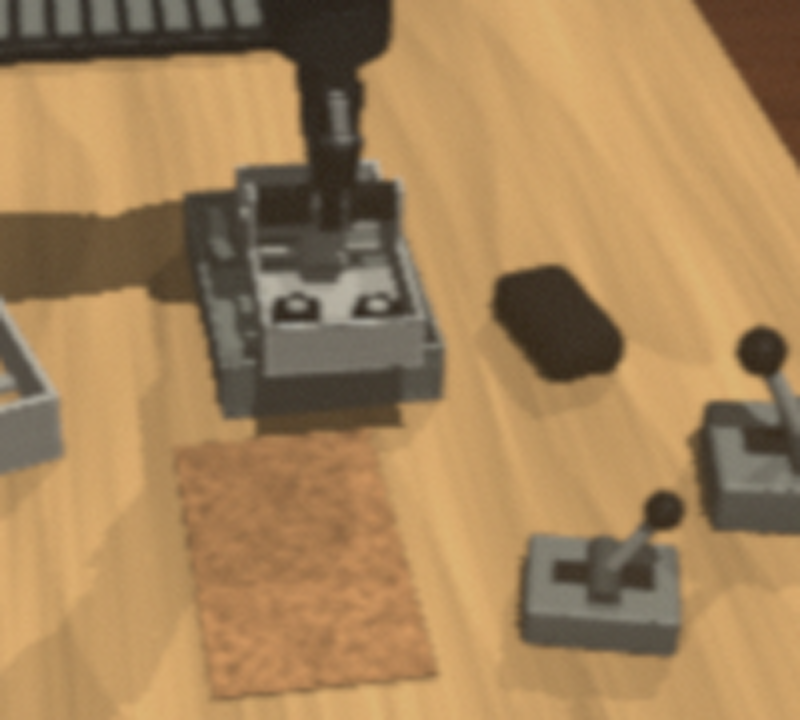

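View pics/t35.png

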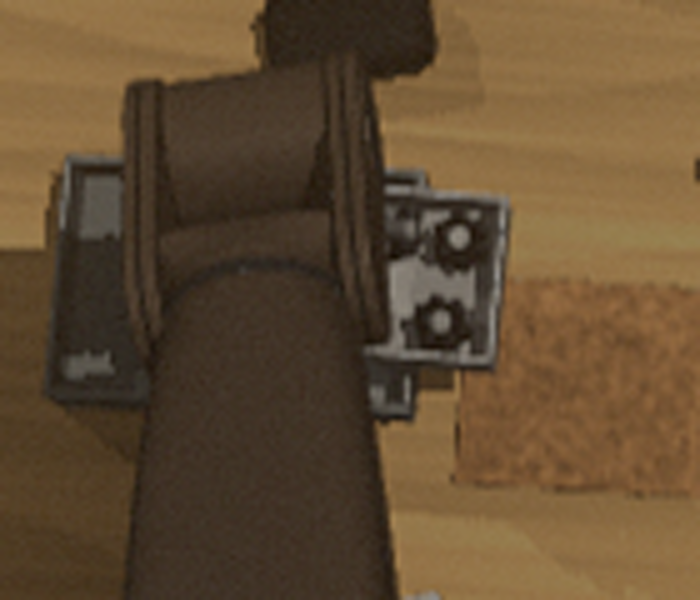

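{"api": "drive_tool", "payload": {"series": [[[0, -0.5, 0.04], [0, 0, 0]], [[0, 0.6, 0.04], [0, 0, 0]], [[0, -0.6, 0], [0, 0, 0]], [[0, 0.6, 0], [0, 0, 0]], [[0, -0.2, 0], [0, 0, 0]]]}}

```text
time: 42.05
eef_pos: [0.5292, 0.2205, 0.1278]
tcp_rot: [-0.705, 0.009, 0.709, -0.002]
contact_force: [0.0, 0.5, -5.9]
opening: 0.17
```

{"api": "drive_tool", "payload": {"series": [[[0, -0.6, 0], [0, 0, 0]], [[0, 0.6, 0], [0, 0, 0]], [[0, -0.6, 0], [0, 0, 0]], [[0, 0.6, 0], [0, 0, 0]], [[0, 0, 0], [0, 0, 0]]]}}

```text
time: 42.55
eef_pos: [0.5288, 0.2205, 0.1277]
tcp_rot: [-0.705, 0.009, 0.71, -0.003]
contact_force: [-0.4, -0.9, -5.7]
opening: 0.167
```

Run:
```python
from h import *
st();plan([(.53,.227,.128,-90)],.03);shot('wrist','w36.png',(90,130,540,340),1.7)
```

```text
{'time': 42.55, 'qpos': [0.225, 0.193, 1.912, -0.018, 1.048, 1.813], 'eef_pos': [0.529, 0.22, 0.128], 'tcp_rot': [-0.705, 0.009, 0.71, -0.003], 'contact_force': [-0.4, -0.891, -5.659], 'opening': 0.167}
[[[-0.01,-0.13,-0.02],[-0.5,0.4,-1.0]]]
```

View pics/w36.png

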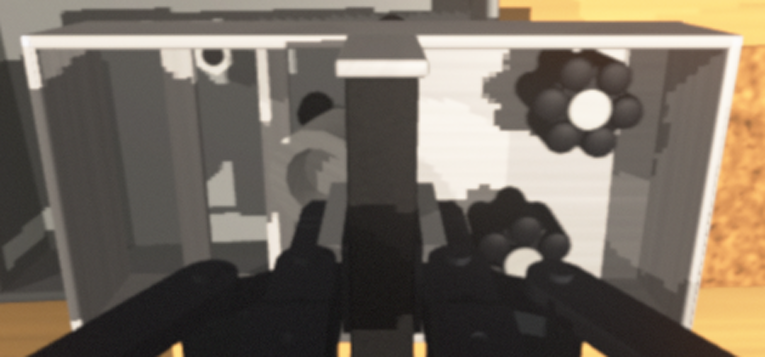

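{"api": "drive_tool", "payload": {"series": [[[0, -0.8, 0], [-0.3, 0.3, -0.5]], [[0, 0.8, 0], [0, 0, -0.5]], [[0, -0.8, 0], [0, 0, 0]], [[0, 0.8, 0], [0, 0, 0]], [[0, -0.3, 0], [0, 0, 0]]]}}

```text
time: 43.1
eef_pos: [0.5275, 0.2402, 0.1261]
tcp_rot: [-0.706, -0.001, 0.708, -0.0]
contact_force: [0.4, 0.4, -6.1]
opening: 0.165
```

Run:
```python
from h import *
st();plan([(.53,.227,.128,-90)],.03);shot('wrist','w37.png',(90,100,540,340),1.7)
```

```text
{'time': 43.1, 'qpos': [0.252, 0.203, 1.903, 0.002, 1.038, 1.82], 'eef_pos': [0.527, 0.24, 0.126], 'tcp_rot': [-0.706, -0.001, 0.708, -0.0], 'contact_force': [0.373, 0.422, -6.058], 'opening': 0.165}
[[[-0.04,0.26,-0.05],[0.1,0.2,0.1]]]
```

View pics/w37.png

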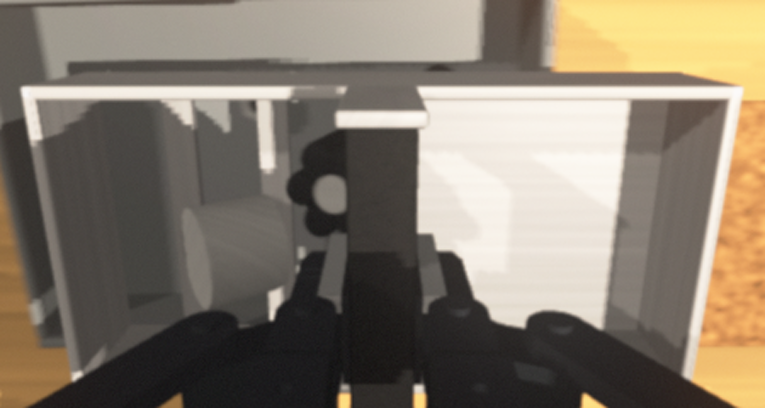

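{"api": "drive_tool", "payload": {"series": [[[-0.1, 0.15, 0], [0, 0, 0]], [[-0.1, 0.3, 0.05], [0, 0, 0]], [[-0.05, 0.4, 0.1], [0, 0, 0]], [[0, 0.45, 0.1], [0, 0, 0]], [[0, 0.45, 0.1], [0, 0, 0]]]}}

```text
time: 43.65
eef_pos: [0.5094, 0.1553, 0.1411]
tcp_rot: [0.707, 0.005, -0.707, -0.0]
contact_force: [0.5, -0.3, -5.8]
opening: 0.169
```

{"api": "drive_tool", "payload": {"series": [[[0, 0.45, 0.1], [0, 0, 0]], [[0, 0.45, 0.1], [0, 0, 0]], [[0, 0.45, 0.1], [0, 0, 0]], [[0, 0.3, 0.1], [0, 0, 0]], [[0, 0.15, 0], [0, 0, 0]]]}}

```text
time: 44.15
eef_pos: [0.4871, 0.0544, 0.1433]
tcp_rot: [0.708, 0.002, -0.706, 0.0]
contact_force: [0.7, 0.2, -5.2]
opening: 0.165
```

Run:
```python
from h import *
st();plan([(.49,.039,.12,-90)],.03);shot('wrist','w38.png');shot('top','t38.png',(190,140,350,260),5);shot('side','s38.png',(230,100,430,280),4)
```

```text
{'time': 44.15, 'qpos': [-0.098, -0.019, 2.108, 0.004, 1.05, 1.468], 'eef_pos': [0.487, 0.054, 0.143], 'tcp_rot': [0.708, 0.002, -0.706, 0.0], 'contact_force': [0.67, 0.204, -5.194], 'opening': 0.165}
[[[0.47,0.31,-0.06],[0.2,-0.2,0.2]]]
```

View pics/t38.png

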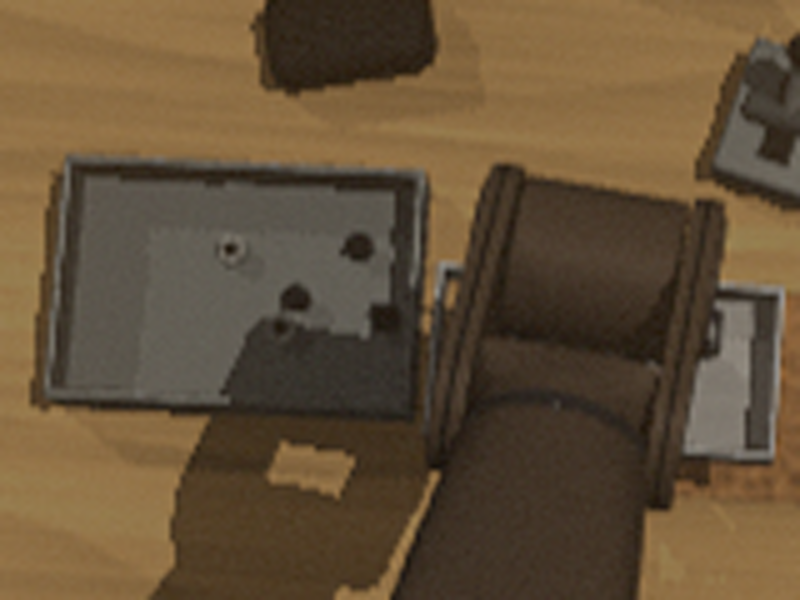

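View pics/w38.png

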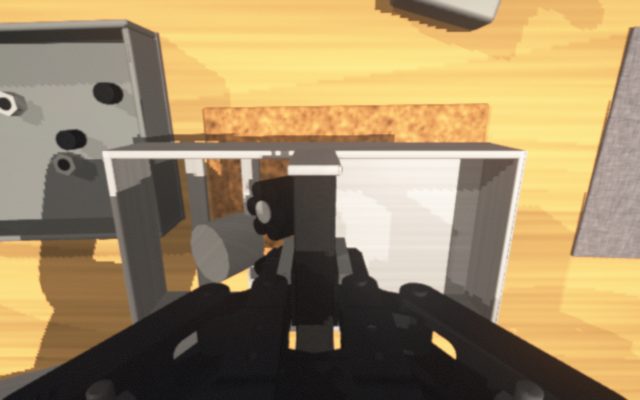

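View pics/s38.png

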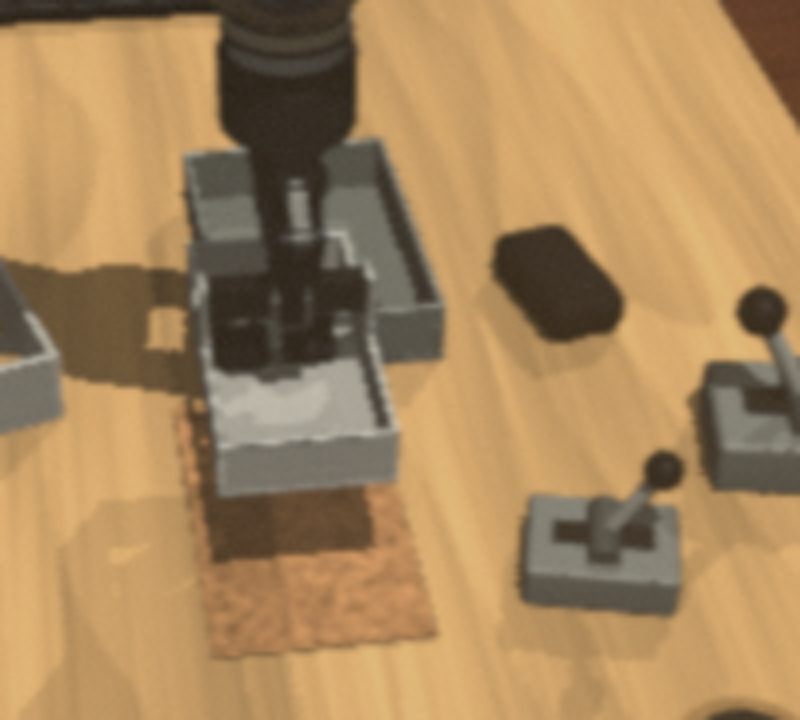

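Run:
```python
from h import *
c=ctrl.read_camera('top'); im=c['img'][165:225,195:280,::-1].astype(float)
im=np.clip((im/255)**0.6*255*1.2,0,255).astype(np.uint8)
cv2.imwrite('pics/t39.png',cv2.resize(im,None,fx=9,fy=9,interpolation=cv2.INTER_CUBIC))
```

```text
(no output)
```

View pics/t39.png

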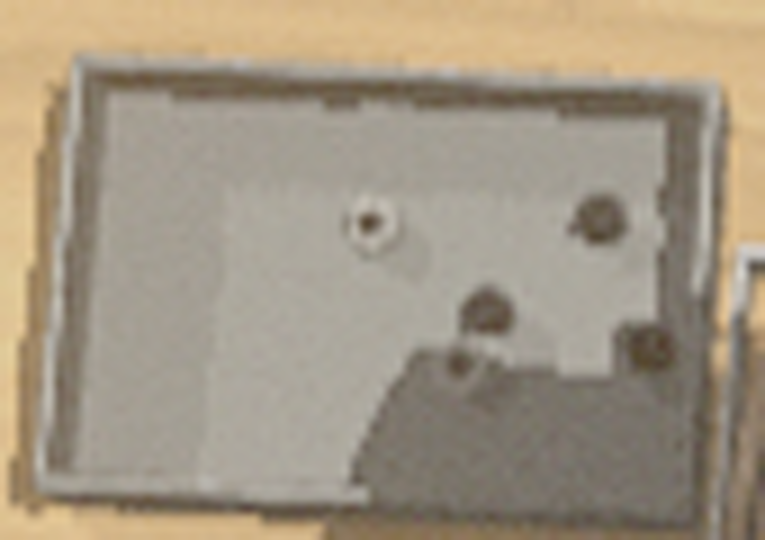

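{"api": "drive_tool", "payload": {"series": [[[0, 0.25, 0], [0, 0, 0]], [[0, 0.55, 0], [0, 0, 0]], [[0, 0.85, 0], [0, 0, 0]], [[0, -0.8, 0], [0, 0, 0]], [[0, -0.5, 0], [0, 0, 0]]]}}

```text
time: 44.85
eef_pos: [0.4911, 0.0279, 0.1441]
tcp_rot: [0.71, -0.003, -0.704, -0.003]
contact_force: [-0.8, 0.4, -6.3]
opening: 0.164
```

{"api": "drive_tool", "payload": {"series": [[[0, -0.25, 0], [0, 0, 0]], [[0, 0, 0], [0, 0, 0]]]}}

```text
time: 45.05
eef_pos: [0.4915, 0.0415, 0.1441]
tcp_rot: [0.71, -0.002, -0.705, -0.003]
contact_force: [0.2, -0.2, -5.6]
opening: 0.165
```

Run:
```python
from h import *
st();shot('wrist','w40.png',(90,100,540,340),1.7)
```

```text
{'time': 45.05, 'qpos': [-0.123, -0.015, 2.102, 0.002, 1.047, 1.454], 'eef_pos': [0.492, 0.042, 0.144], 'tcp_rot': [0.71, -0.002, -0.705, -0.003], 'contact_force': [0.237, -0.248, -5.6], 'opening': 0.165}
```

View pics/w40.png

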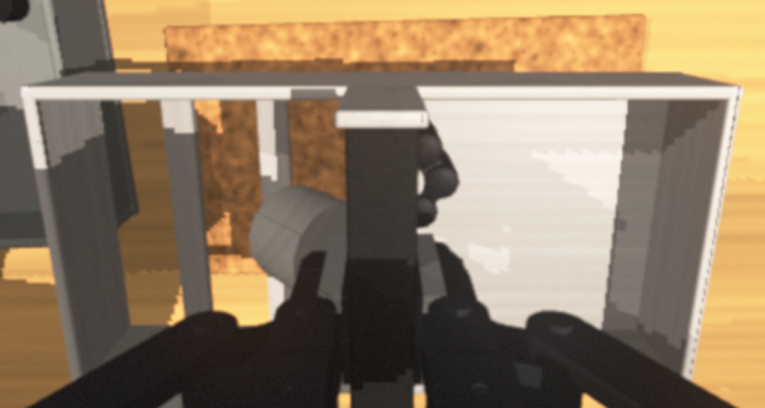

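Works: parts move toward the landing half (knob now at (430,180), foot at (300,240)). Repeat.

{"api": "drive_tool", "payload": {"series": [[[0, 0.25, 0], [0, 0, 0]], [[0, 0.55, 0], [0, 0, 0]], [[0, 0.9, 0], [0, 0, 0]], [[0, -0.9, 0], [0, 0, 0]], [[0, -0.5, 0], [0, 0, 0]]]}}

```text
time: 45.6
eef_pos: [0.4931, 0.0084, 0.1448]
tcp_rot: [0.711, -0.011, -0.703, -0.006]
contact_force: [-0.7, -0.1, -6.1]
opening: 0.168
```

{"api": "drive_tool", "payload": {"series": [[[0, -0.25, 0], [0, 0, 0]], [[0, 0, 0], [0, 0, 0]]]}}

```text
time: 45.8
eef_pos: [0.4935, 0.02, 0.1447]
tcp_rot: [0.711, -0.011, -0.703, -0.005]
contact_force: [-1.0, 0.3, -5.2]
opening: 0.163
```

Run:
```python
from h import *
st();shot('wrist','w41.png',(90,100,540,340),1.7)
```

```text
{'time': 45.8, 'qpos': [-0.162, -0.015, 2.102, -0.008, 1.044, 1.436], 'eef_pos': [0.493, 0.02, 0.145], 'tcp_rot': [0.711, -0.011, -0.703, -0.005], 'contact_force': [-1.006, 0.262, -5.174], 'opening': 0.163}
```

View pics/w41.png

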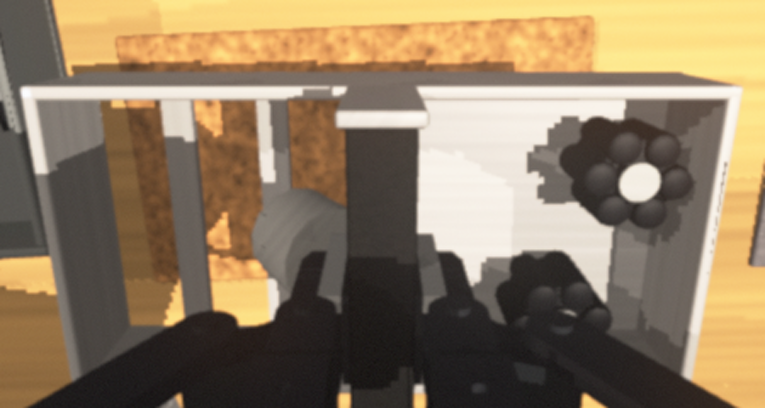

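{"api": "drive_tool", "payload": {"series": [[[0, -0.4, 0], [-0.5, 0, 0]], [[0, -0.3, 0], [-0.5, 0, 0]], [[0, 0.1, 0], [0, 0, 0]], [[0, 0.6, 0], [0, 0, 0]], [[0, 1, 0], [0, 0, 0]]]}}

```text
time: 46.35
eef_pos: [0.4943, -0.0262, 0.1451]
tcp_rot: [0.711, 0.001, -0.703, 0.008]
contact_force: [1.6, 0.0, -5.4]
opening: 0.167
```

{"api": "drive_tool", "payload": {"series": [[[0, -1, 0], [0, 0, 0]], [[0, -0.5, 0], [0, 0, 0]], [[0, -0.2, 0], [0, 0, 0]], [[0, 0, 0], [0, 0, 0]]]}}

```text
time: 46.75
eef_pos: [0.4974, 0.0357, 0.1453]
tcp_rot: [0.712, -0.015, -0.702, 0.0]
contact_force: [-1.0, 0.1, -6.0]
opening: 0.169
```

Run:
```python
from h import *
st();shot('wrist','w42.png',(90,100,540,340),1.7);shot('side','s42.png',(230,100,430,280),4)
```

```text
{'time': 46.75, 'qpos': [-0.123, -0.007, 2.092, -0.023, 1.039, 1.481], 'eef_pos': [0.497, 0.036, 0.145], 'tcp_rot': [0.712, -0.015, -0.702, 0.0], 'contact_force': [-1.044, 0.111, -5.984], 'opening': 0.169}
```

View pics/w42.png

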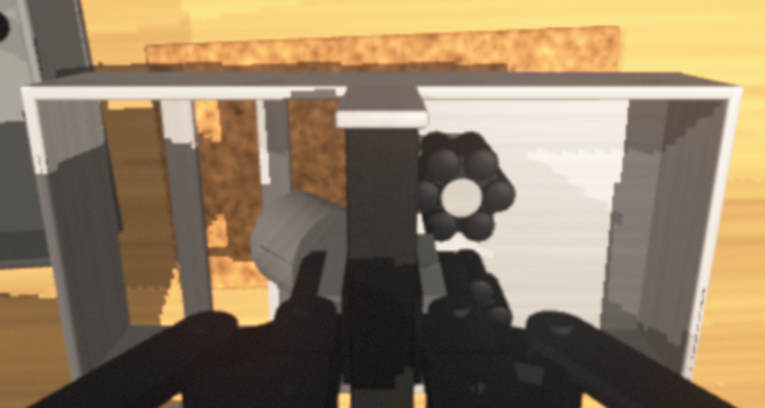

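View pics/s42.png

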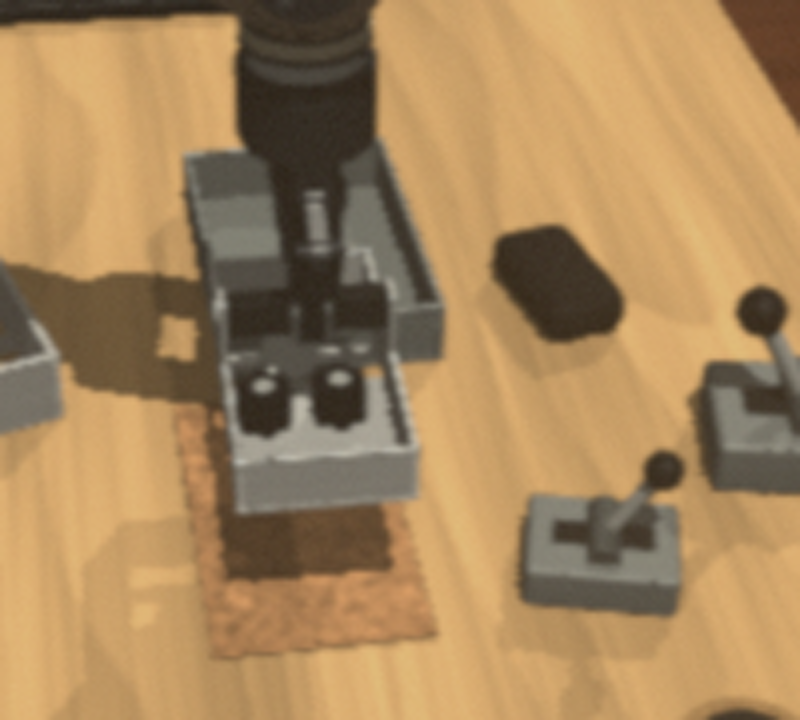

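Run:
```python
from h import *
plan([(.49,.039,.12,-90),(.49,.039,.075,-90)],.012)
```

```text
[[[0.17,-0.03,0.05],[-0.4,-0.3,-0.4]],[[0.17,-0.03,0.05],[-0.4,-0.3,-0.4]],[[0.17,-0.02,0.05],[-0.4,-0.3,-0.4]],[[0.22,0.0,-0.0],[0.0,0.0,0.0]],[[0.22,0.0,-0.0],[0.0,0.0,0.0]]]
[[[0.22,0.0,-0.0],[0.0,0.0,0.0]],[[0.22,0.0,-0.0],[0.0,0.0,0.0]]]
```

{"api": "drive_tool", "payload": {"series": [[[0.17, -0.03, 0.06], [-0.4, -0.3, -0.4]], [[0.17, -0.03, 0.06], [-0.4, -0.3, -0.4]], [[0.2, -0.02, 0.06], [-0.4, -0.3, -0.4]], [[0.22, 0, 0.02], [0, 0, 0]], [[0.22, 0, 0.02], [0, 0, 0]]]}}

```text
time: 47.35
eef_pos: [0.4865, 0.0403, 0.0934]
tcp_rot: [0.707, 0.002, -0.707, 0.003]
contact_force: [-0.5, 0.1, -6.9]
opening: 0.167
```

Run:
```python
from h import *
st();plan([(.49,.039,.062,-90)],.012)
```

```text
{'time': 47.35, 'qpos': [-0.125, 0.056, 2.138, -0.001, 0.947, 1.439], 'eef_pos': [0.487, 0.04, 0.093], 'tcp_rot': [0.707, 0.002, -0.707, 0.003], 'contact_force': [-0.516, 0.086, -6.864], 'opening': 0.167}
[[[0.21,0.01,-0.02],[0.1,-0.0,-0.0]],[[0.21,0.01,-0.02],[0.1,-0.0,-0.0]],[[0.21,0.01,-0.02],[0.1,-0.0,-0.0]]]
```

{"api": "drive_tool", "payload": {"series": [[[0.2, 0, 0], [0, 0, 0]], [[0.2, 0, 0], [0, 0, 0]], [[0.1, 0, 0], [0, 0, 0]]]}}

```text
time: 47.65
eef_pos: [0.485, 0.0404, 0.0642]
tcp_rot: [-0.706, -0.002, 0.708, -0.003]
contact_force: [0.7, 0.8, -5.2]
opening: 0.167
```

{"api": "drive_tool", "payload": {"series": [[[0.06, 0, 0], [0, 0, 0]], [[0.03, 0, 0], [0, 0, 0]]]}}

```text
time: 47.85
eef_pos: [0.4857, 0.0403, 0.0618]
tcp_rot: [-0.705, -0.002, 0.709, -0.003]
contact_force: [-7.0, -0.1, 7.7]
opening: 0.166
```

Run:
```python
from h import *
st();plan([(.49,.039,.062,-90)],.012);shot('wrist','w43.png',(90,100,540,340),1.7);shot('side','s43.png',(230,100,430,280),4)
```

```text
{'time': 47.85, 'qpos': [-0.125, 0.113, 2.148, -0.001, 0.886, 1.439], 'eef_pos': [0.486, 0.04, 0.062], 'tcp_rot': [-0.705, -0.002, 0.709, -0.003], 'contact_force': [-7.009, -0.104, 7.676], 'opening': 0.166}
[[[-0.0,0.03,-0.09],[0.4,0.3,-0.0]]]
```

View pics/w43.png

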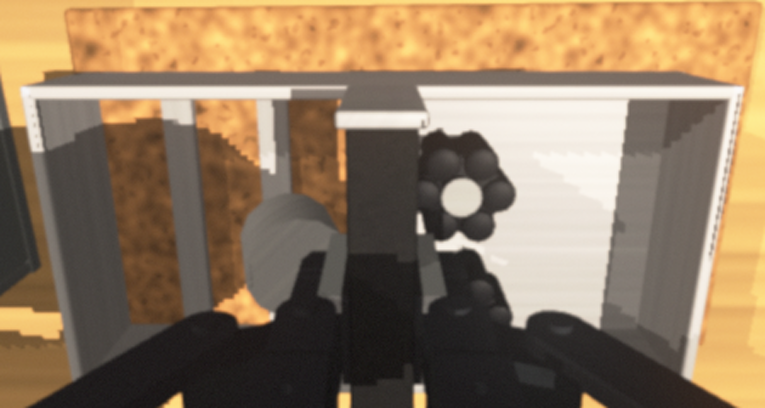

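View pics/s43.png

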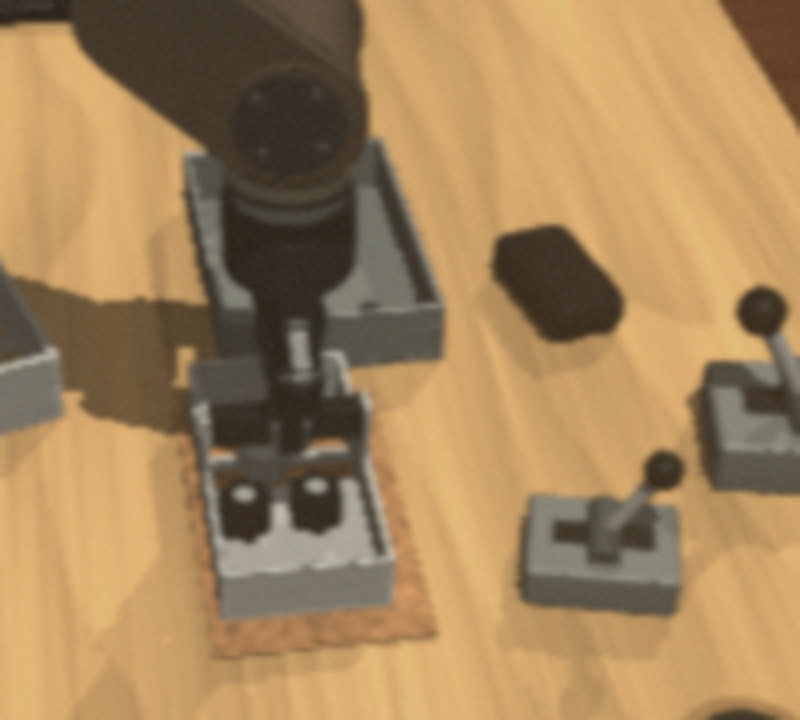

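{"api": "drive_tool", "payload": {"series": [[[0, 0, 0], [0, 0, 0]], [[0, 0, 0], [0, 0, 0]], [[-0.2, 0, -0.02], [0, 0, 0]], [[-0.4, 0, 0], [0, 0, 0]], [[-0.6, 0, 0], [0, 0, 0]]], "grip": -0.3}}

```text
time: 48.45
eef_pos: [0.4887, 0.0399, 0.1244]
tcp_rot: [-0.706, -0.002, 0.708, -0.003]
contact_force: [0.7, 0.0, 0.2]
opening: 0.345
```

{"api": "drive_tool", "payload": {"series": [[[-0.7, 0, 0.2], [0, 0, 0]], [[-0.7, 0, 0.3], [0, 0, 0]], [[0, 0, 0], [0, 0, 0]]]}}

```text
time: 48.75
eef_pos: [0.4674, 0.0392, 0.2051]
tcp_rot: [0.712, 0.001, -0.703, 0.004]
contact_force: [0.5, -0.7, 0.3]
opening: 0.349
```

Run:
```python
from h import *
st();shot('wrist','w44.png');shot('side','s44.png',(230,100,430,280),4)
```

```text
{'time': 48.75, 'qpos': [-0.132, -0.153, 2.11, -0.002, 1.172, 1.432], 'eef_pos': [0.467, 0.039, 0.205], 'tcp_rot': [0.712, 0.001, -0.703, 0.004], 'contact_force': [0.542, -0.658, 0.311], 'opening': 0.349}
```

View pics/w44.png

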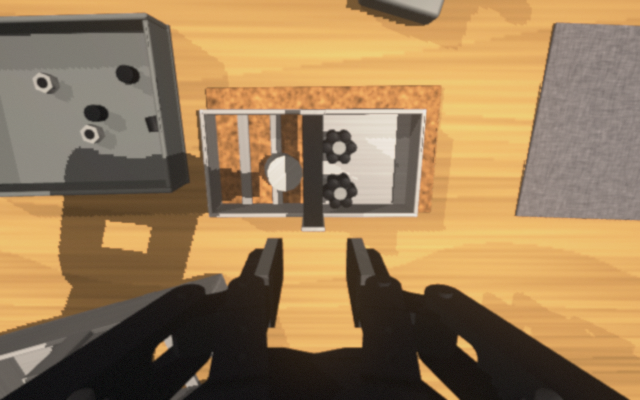

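View pics/s44.png

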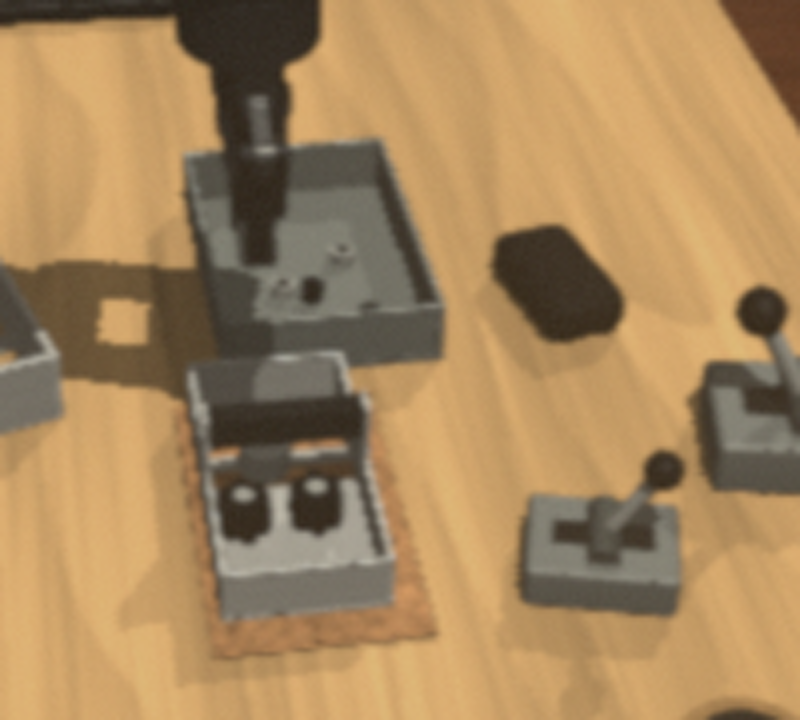

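Run:
```python
from h import *
plan([(.755,-.066,.19,-90)],.046)
```

```text
[[[0.04,0.31,-0.82],[0.1,-0.0,-0.0]],[[0.03,0.31,-0.82],[0.1,-0.0,-0.0]],[[0.03,0.3,-0.82],[0.1,-0.0,-0.0]],[[0.03,0.3,-0.82],[0.1,-0.0,-0.0]],[[0.03,0.3,-0.83],[0.1,-0.0,-0.0]]]
[[[0.03,0.3,-0.83],[0.1,-0.0,-0.0]],[[0.03,0.3,-0.83],[0.1,-0.0,-0.0]]]
```

{"api": "drive_tool", "payload": {"series": [[[0.02, 0.32, -0.88], [0, 0, 0]], [[0.02, 0.32, -0.88], [0, 0, 0]], [[0.02, 0.32, -0.88], [0, 0, 0]], [[0.02, 0.32, -0.88], [0, 0, 0]], [[0.02, 0.32, -0.88], [0, 0, 0]]], "grip": -1, "newtons": 40}}

```text
time: 49.35
eef_pos: [0.6847, -0.0381, 0.1836]
tcp_rot: [-0.703, -0.004, 0.711, -0.003]
contact_force: [0.1, -0.6, 0.6]
opening: -0.003
```

{"api": "drive_tool", "payload": {"series": [[[0, 0.3, -0.8], [0, 0, 0]], [[0, 0.1, -0.3], [0, 0, 0]], [[0, 0, 0], [0, 0, 0]]]}}

```text
time: 49.65
eef_pos: [0.7441, -0.0611, 0.1722]
tcp_rot: [-0.699, -0.004, 0.715, -0.001]
contact_force: [-0.0, 0.4, -0.7]
opening: 0.001
```

Run:
```python
from h import *
st();plan([(.755,-.066,.15,-90),(.755,-.066,.081,-90)],.03);c=shot('wrist','w45.png')
print(w2px(c,(.691,-.0495,.083)))
```

```text
{'time': 49.65, 'qpos': [-0.217, 0.507, 1.417, -0.002, 1.239, 1.347], 'eef_pos': [0.744, -0.061, 0.172], 'tcp_rot': [-0.699, -0.004, 0.715, -0.001], 'contact_force': [-0.016, 0.429, -0.658], 'opening': 0.001}
[[[0.44,0.1,-0.23],[0.4,1.2,0.2]],[[0.46,0.0,-0.0],[0.0,0.0,0.0]],[[0.46,0.0,-0.0],[0.0,0.0,0.0]],[[0.46,0.0,-0.0],[0.0,0.0,0.0]]]
[300.14214251 271.71439713]
```

View pics/w45.png

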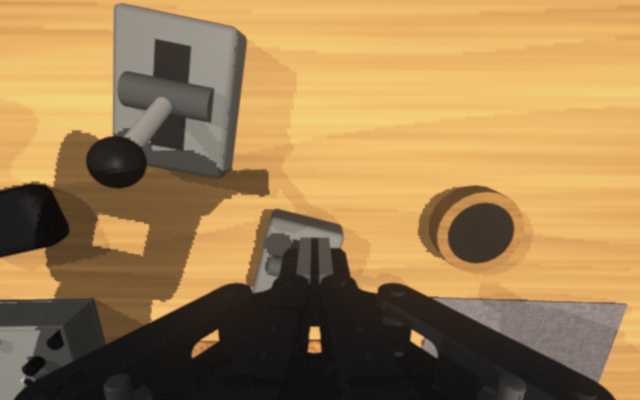

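{"api": "drive_tool", "payload": {"series": [[[0.1, 0.1, -0.28], [0.3, 1.2, 0]], [[0.46, 0, 0], [0, 0, 0]], [[0.46, 0, 0], [0, 0, 0]], [[0.4, 0, 0], [0, 0, 0]], [[0.3, 0, 0], [0, 0, 0]]]}}

```text
time: 50.2
eef_pos: [0.7525, -0.0625, 0.081]
tcp_rot: [-0.705, -0.003, 0.709, 0.0]
contact_force: [-0.9, 0.1, -0.6]
opening: 0.001
```

Run:
```python
from h import *
st();plan([(.755,-.064,.081,-90),(.673,-.045,.081,-90)],.03)
```

```text
{'time': 50.2, 'qpos': [-0.218, 0.607, 1.448, 0.004, 1.093, 1.347], 'eef_pos': [0.753, -0.062, 0.081], 'tcp_rot': [-0.705, -0.003, 0.709, 0.0], 'contact_force': [-0.948, 0.092, -0.55], 'opening': 0.001}
[[[-0.0,0.03,-0.05],[0.2,0.3,0.3]],[[-0.0,-0.13,0.55],[0.0,0.0,0.0]],[[-0.0,-0.13,0.55],[0.0,0.0,0.0]],[[-0.0,-0.13,0.55],[0.0,0.0,0.0]]]
```

{"api": "drive_tool", "payload": {"series": [[[0, -0.12, 0.5], [0, 0, 0]], [[0, -0.12, 0.5], [0, 0, 0]], [[0, -0.1, 0.45], [0, 0, 0]], [[0, 0, 0.15], [0, 0, 0]], [[0, 0, 0], [0, 0, 0]]]}}

```text
time: 50.7
eef_pos: [0.6649, -0.0425, 0.075]
tcp_rot: [-0.703, -0.004, 0.712, 0.001]
contact_force: [-0.0, 0.6, -1.0]
opening: -0.002
```

Run:
```python
from h import *
st();shot('side','s46.png',(230,100,480,300),3)
```

```text
{'time': 50.7, 'qpos': [-0.218, 0.446, 1.696, 0.005, 1.014, 1.345], 'eef_pos': [0.665, -0.043, 0.075], 'tcp_rot': [-0.703, -0.004, 0.712, 0.001], 'contact_force': [-0.031, 0.563, -0.973], 'opening': -0.002}
```

View pics/s46.png

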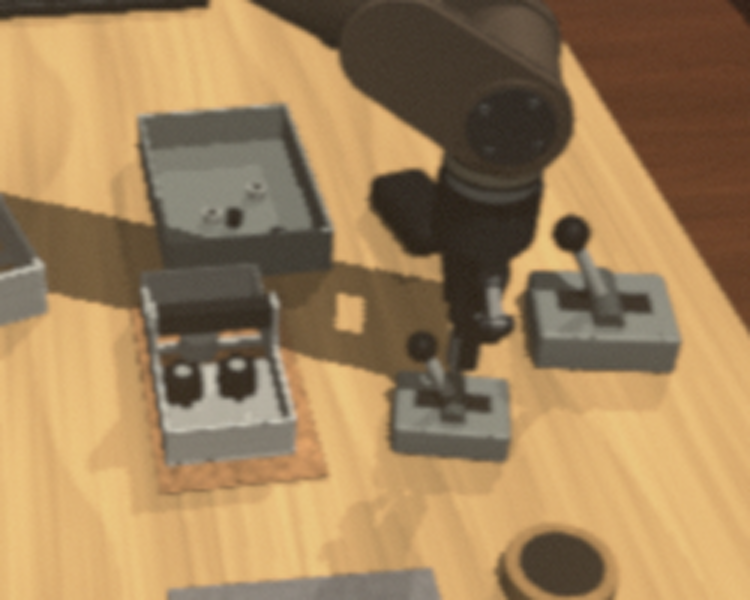

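{"api": "drive_tool", "payload": {"series": [[[-0.5, 0, -0.1], [0, 0, 0]], [[-0.8, 0, 0], [0, 0, 0]], [[-0.8, 0.3, 0], [0, 0, 0]], [[-0.5, 0.8, 0.1], [0, 0, 0]], [[0, 0.9, 0.1], [0, 0, 0]]]}}

```text
time: 51.25
eef_pos: [0.6665, -0.142, 0.2085]
tcp_rot: [-0.703, -0.007, 0.711, -0.002]
contact_force: [0.1, -0.2, 0.4]
opening: -0.001
```

{"api": "drive_tool", "payload": {"series": [[[0, 0.9, 0.1], [0, 0, 0]], [[0, 0.9, 0.1], [0, 0, 0]], [[0, 0.9, 0], [0, 0, 0]], [[0, 0.5, 0], [0, 0, 0]], [[0, 0, 0], [0, 0, 0]]]}}

```text
time: 51.75
eef_pos: [0.6619, -0.3174, 0.2134]
tcp_rot: [-0.707, -0.002, 0.707, -0.003]
contact_force: [0.2, 1.0, -0.2]
opening: 0.0
```

Run:
```python
from h import *
st();shot('top','t47.png',(190,80,390,240),4);shot('side','s47.png',(230,100,480,300),3)
```

```text
{'time': 51.75, 'qpos': [-0.585, 0.435, 1.438, -0.001, 1.268, 0.979], 'eef_pos': [0.662, -0.317, 0.213], 'tcp_rot': [-0.707, -0.002, 0.707, -0.003], 'contact_force': [0.205, 0.981, -0.2], 'opening': 0.0}
```

View pics/t47.png

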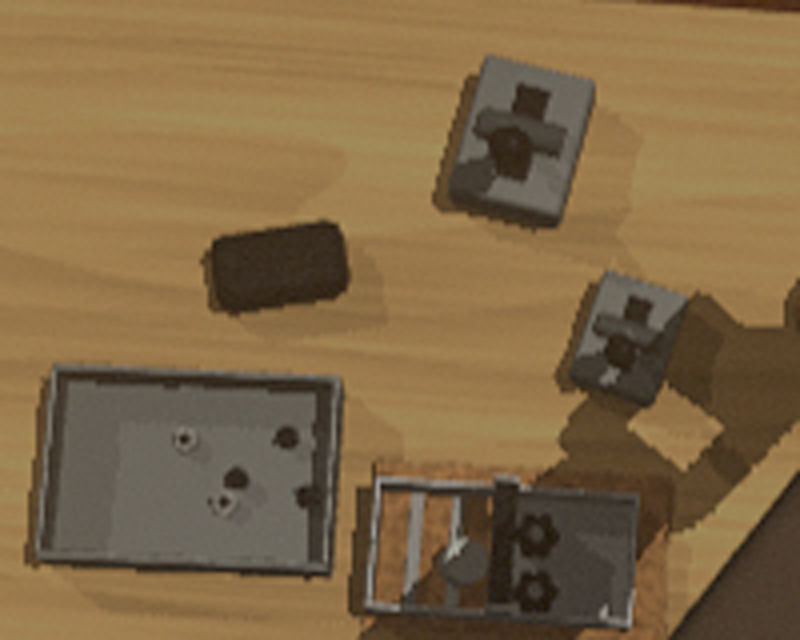

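View pics/s47.png

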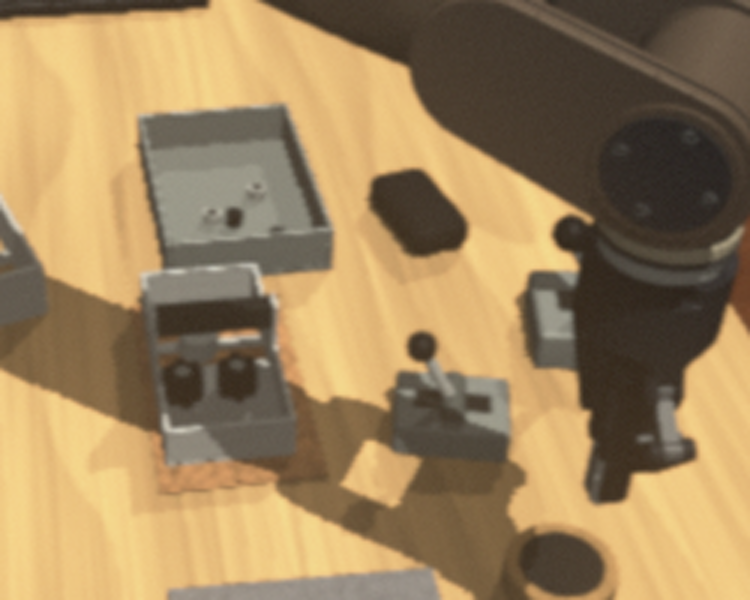

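Run:
```python
from h import *
print(ctrl.sign_off())
```

```text
the job is handed in; nothing more can be done
None
```

The job is handed in at about 52 s of the 210 s allowed. By my last pictures every end condition holds, but the hand-in reported no verdict.

**What I did**
- I switched on the lamp with the smaller box, which measured about 90 × 70 mm. I then put all 8 parts into the smaller sieve: 2 nuts, 3 spacers, 2 knobs and 1 foot.
- I lifted the sieve with every part in view inside it and shook it over the tray.
- I put it back on its cork pad and switched the lamp off.

**Last checks (top and side pictures)**
- **Small parts:** all 5 lie in the tray. The fingers were never in the tray, and no small part came near them there.
- **Large parts:** both knobs and the foot are in the sieve.
- **Sieve:** it stands on the pad. Its corners in the side view match the start picture apart from an even 2-pixel shift, so I see no tilt.
- **Lamp and bystanders:** the toggle leans to off. I never touched the mouse or the tape roll; the mouse sits where it started, and only the tape roll's edge shows in the last side picture.

**What did not go as planned**
- The foot tipped over during shaking, caught at the first slot, and did not move with two more strokes. It is still inside the sieve, and the sieve sat down to its starting height.
- The first approach to a knob drifted off and closed on nothing, so I repeated it.
- The fingers brushed the mat with about 7 N at the first nut.

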